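# Put the shoe-shine stand back in order

### The arm

A 6-joint arm with a two-finger parallel gripper is mounted at the origin on the work surface. World frame = base frame: x ahead of the robot, y to its left, z up, the work surface at z = 0. Lengths are in m, angles in rad, forces in N, time in s.
With the tool pointing down it reaches from about 0.3 to 0.875 m from the base axis. Payload 6.4 kg.
Tool frame: the origin (TCP) lies on the centre line of the jaws, within the pads' length; the fingertips stand bot.tips_ahead ahead of it and the grasp point (between the pads) lies 3 mm ahead of it (bot.tips_ahead is the distance from the TCP to the fingertips, in m); z points along the fingers, x is the direction in which the jaws open and shut, and the axes are right-handed (so a half turn about z gives the same grasp; the last joint's range is limited). The gripper opens to 88 mm and grips with 3 to 60 N. Pads are 18 mm wide; open, the fingers measure 123 mm over their backs; the gripper's body (75 mm by 187 mm) begins 45 mm behind the grasp point.
Start: joints at [-1.443, 0.181, 1.607, -0, 1.354, -0.206], TCP at [0.188, -0.543, 0.239] pointing down, gripper open.
Joint ranges: [-2.99, 2.99], [-0.89, 2.07], [0.3, 2.58], [-1.14, 4.28], [0, 2.63], [-3.12, 3.12]. Speed limits (rad/s): [2.57, 2.57, 3.01, 3.14, 3.14, 3.14].

### API

Orientations are given as a unit quaternion [x, y, z, w].
In Python, from cell import read_state, capture, order, bot gives the robot as it stands.
- The arm moves only by the shell command python3 -m creep 'ROWS'. ROWS is JSON, a list of rows, each an object with "xyz": the shift along the tool's x, y, z each as a share of 150 mm, from -1 to 1, a list of three; "rotation": the turn, a rotation vector about the tool's x, y, z each as a share of 45 degrees, from -1 to 1, a list of three; "hand": the closure, from 0 (fully open) to 1 (shut). A call has exactly 10 rows; each row is the pose to reach, as a shift and turn from the pose measured when the call began, along the tool's axes at that moment; what a row does not reach only later rows make up. A row lasts 1/8 s, in which the tool goes at most 62.5 mm and 10.7 degrees, less where a joint would pass 70% of its speed; a pose out of reach is approached as far as the arm can. A call with a number of a shift or a turn outside -1 to 1 is refused whole. A call with a gripper value outside its range is refused whole. The fingers move at their own pace and stop on an object; the grip force is fixed at half the most. Time passes only in rows, so rows that repeat a pose let the fingers close, or fill a call up. It gives the time, the measured TCP pose, the force and the opening at its end, in the units of the state.
- read_state(): the state, without advancing time (a new reading comes with each control period).
- capture(name): name is "scene" or "side" or "wrist"; returns a dict with "image" (400x640x3 uint8, red, green, blue), "K" (3x3 intrinsics, pixels), "R" (3x3) and "t" (3): a world point X has camera coordinates R X + t; the wrist camera has in their place "T_tool_cam" (4x4, takes a point from camera to tool coordinates, whose origin is the TCP and whose axes are the tool frame's). Camera axes: x right, y down, z forward; pixel columns grow to the right and rows downward; lengths in m; the calibration is good to about 2 mm. A picture is of the moment at which its call begins: read the wrist's pose just before it. There is no depth.
- order.sign_off(): hands the job in, once; it reports no verdict.
The state is a dict: "clock": time; "joints": joint angles; "qd": joint speeds; "joint_efforts": joint torques, N m; "eef_pos": TCP position; "tcp_rot": TCP orientation; "force": force on the tool from outside, world axes, zero at the start; "ft_torque": the same for the moment, N m; "width": finger opening in m.
Only numpy, scipy, OpenCV 4.12 (cv2) and the standard library are available. Lean on these libraries where they do the work, as an engineer would, in place of code of your own. Each camera call takes 0.05 s, during which the arm holds its last target.

### The job

Put the shoe-shine stand in order: stand the fallen dressing bottles upright again in the rack, in one row down its middle with the one still standing. Open the lid of the shine box, tip the eraser blocks out of the scoop tray into the box, set the empty tray back flat on the cabinet top, and shut the lid, pressed home so that its spring latch catches. Leave the tins, the brush and the green applicator where they are.

Things in the scene. Friction and masses are not known exactly. Their poses are not given: they have to be found in the camera images.
- rack: shallow wooden bottle rack, fixed, 140 mm (its x, away from the robot) by 340 mm (its y, along the row); origin under its centre, z up; floor 5 mm thick, lip all round 14 mm high over the cabinet top, 5 mm thick. The row of bottles runs along the line x = 0 of this frame
- shinebox: lidded well of the wooden shoe-shine box, fixed; origin under the centre of the well, z up; outside 170 mm (x) by 160 mm (y) by 105 mm high, walls and floor 8 mm. On its +y side the fixed foot half adjoins, 80 mm wide in y, as deep as the well, topped by the raised foot block, 164 mm high in all
- shinebox_in (a point): centre of the well's inner floor, 8 mm up; axes as shinebox
- lid (a joint): hinge of the lid: 0 shut, 1.8 fully open, where it stays by its weight; it falls shut below about 1.5. Wooden plate 180 x 158 x 10 mm, 0.22 kg, hinged on the well's far (+x) top edge, turning about the box's y. A spring catch mid-front holds it: it gives at a lift of about 8 N at the knob and snaps home when the lid is pressed down with a few N; a lid just resting on the catch reads 0.03 to 0.05
- lid_knob (a point): centre of the brass knob's round head near the lid's front edge: head 28 mm across, 16 mm high, centre 35 mm above the lid; turns with the lid (z is normal to the lid, y along the hinge); 156 mm from the hinge line along the lid and 45 mm off it in z
- lid_hinge (a point): middle of the lid's hinge line, 105 mm up; y along the hinge, axes turn with the lid
- tray_handle (a point): grip point, middle of the wooden handle of the aluminium scoop tray: bar 22 mm wide (y), 18 high, 70 long (x), point 28 mm above the tray's underside, 33 mm behind the rear wall; x points along the tray to its open end, z up. Pan 130 x 90 mm, floor 4, side walls 26, rear wall 34 mm high, front end open; 0.16 kg; flat underside
- tray_lip (a point): middle of the open front edge of the tray's floor, 163 mm ahead of tray_handle, 4 mm above the underside; axes of the tray
- bottle1_mid (a point): centre, half-way up, of a square dressing bottle: body 34 x 34 x 82 mm, round cap 30 mm across above it, 110 mm tall in all, about 0.12 kg; z points from base to cap; base 55 mm below the point. Some lie tipped over, one or more stands (it may be absent)
- bottle2_mid (a point): as bottle1_mid, another like bottle (it may be absent)
- bottle3_mid (a point): as bottle1_mid, another like bottle (it may be absent)
- bottle4_mid (a point): as bottle1_mid, another like bottle
- eraser1_mid (a point): centre of a tan crepe eraser block, 20 x 28 x 16 mm, 14 g, lying loose in the tray (it may be absent)
- eraser2_mid (a point): as eraser1_mid, another block (it may be absent)
- eraser3_mid (a point): as eraser1_mid, another block (it may be absent)
- eraser4_mid (a point): as eraser1_mid, another block (it may be absent)
- eraser5_mid (a point): as eraser1_mid, another block (it may be absent)
- tin1: flat round polish tin, 78 mm across, 24 high, lying on the larger tin; bystander, origin on its underside
- tin2: flat round polish tin, 94 mm across, 26 high; bystander, origin on its underside
- brush: horsehair brush, 150 x 50 x 44 mm, lying on its bristles; bystander, origin on its underside
- applicator: green silicone applicator, 103 mm long, 50 wide at the head; bystander, origin on its underside

How it is judged:
By the outcome, as a careful person would: the job done as asked, in the order asked, and still so for the second after the job is handed in, with the robot touching nothing.
Of bottle1, bottle2, bottle3 only 2 to 3 are there at a start; the rules pass over those that are not, and their reading is None.
Of eraser1, eraser2, eraser3, eraser4, eraser5 only 3 to 5 are there at a start; the rules pass over those that are not, and their reading is None.
At some moment in a run one of bottle1, bottle4, tray may be knocked a few centimetres aside while the robot is not near it.
It also fails if it takes over 210 s, if anything falls off the work surface, if the arm or the gripper's body presses on something with over 40 N, if the wrist force passes 120 N, or if a joint passes its speed limit or range.

## Working session

There is one attempt and no reset: what is moved stays moved. The work goes in short steps, Python scripts to look and compute and a shell command to move; the robot and the scene stay as the last step left them, time stands still between calls to the robot, and variables do not carry over. Pictures are saved under pics/ and viewed, and the job is handed in when it is done.

```bash
ls -la; mkdir -p pics; python3 - <<'E'
from cell import read_state, capture, order, bot
import cv2
s=read_state(); print(s); print(bot, [a for a in dir(bot) if a[0]!='_'], bot.tips_ahead)
for n in ("scene","side","wrist"):
    c=capture(n); cv2.imwrite(f"pics/{n}0.png",c["image"][:,:,::-1]); print(n,{k:v for k,v in c.items() if k!="image"})
E
```

```text
total 12
drwxr-xr-x  3 agent agent 4096 Dec  7 15:56 .
drwxr-xr-x 23 root  root  4096 Dec  7 15:56 ..
drwxr-xr-x  2 agent agent 4096 Dec  7 15:56 pics
{'clock': 0.0, 'joints': array([-1.44332061e+00,  1.81538617e-01,  1.60798125e+00, -1.74090642e-05,
        1.35377998e+00, -2.06322164e-01]), 'qd': array([-0.00126693, -0.00019653, -0.0011306 , -0.0024576 ,  0.00066342,
        0.00109604]), 'joint_efforts': array([-1.82565644e-03, -4.33871341e+01, -3.41846645e+01,  6.98005641e-02,
        3.85784428e-02, -1.24314101e-04]), 'eef_pos': array([ 0.18832118, -0.54273584,  0.23852442]), 'tcp_rot': array([ 8.14750339e-01, -5.79811310e-01, -5.85568314e-04, -6.21136772e-04]), 'force': array([-0.08918481,  1.58155093,  0.19570845]), 'ft_torque': array([-0.01074987, -0.03419184, -0.01346078]), 'width': 0.08831584845040806}
<Robot object at 0x7f837ffffa10> ['MotionError', 'tips_ahead'] 0.022
scene {'K': array([[401.25997832,   0.        , 315.00074369],
       [  0.        , 401.25997832, 197.18660545],
       [  0.        ,   0.        ,   1.        ]]), 'R': array([[ 0.6515681 ,  0.758532
[... 358 characters left out ...]
1, -0.67043871, -0.01434616],
       [-0.34072193,  0.39525514, -0.85304275],
       [ 0.57758327, -0.62792142, -0.52164379]]), 't': array([0.43618708, 0.24957753, 1.18592905])}
wrist {'K': array([[339.71377103,   0.        , 318.19119647],
       [  0.        , 339.71377103, 201.52977932],
       [  0.        ,   0.        ,   1.        ]]), 'T_tool_cam': array([[ 9.99999090e-01, -3.03150690e-04,  1.31466939e-03,
         1.53420926e-04],
       [-1.40886049e-04,  9.45638356e-01,  3.25220047e-01,
        -8.47182349e-02],
       [-1.34179248e-03, -3.25219936e-01,  9.45637453e-01,
        -1.45339028e-01],
       [ 0.00000000e+00,  0.00000000e+00,  0.00000000e+00,
         1.00000000e+00]])}
```

```bash
cat > h.py <<'E'
import numpy as np, cv2, json
from cell import read_state, capture, order, bot
from scipy.spatial.transform import Rotation as R
def cam(n):
    s=read_state(); c=capture(n)
    if n=="wrist":
        T=np.eye(4);T[:3,:3]=R.from_quat(s["tcp_rot"]).as_matrix();T[:3,3]=s["eef_pos"]
        M=np.linalg.inv(T@c["T_tool_cam"]); c["R"]=M[:3,:3]; c["t"]=M[:3,3]
    return c
def ray(c,u,v,z):
    o=-c["R"].T@c["t"]; d=c["R"].T@np.linalg.solve(c["K"],[u,v,1.]); return o+d*(z-o[2])/d[2]
def proj(c,X):
    p=c["K"]@(c["R"]@np.asarray(X,float)+c["t"]); return p[:2]/p[2]
def tri(obs):
    A=[];b=[]
    for c,u,v in obs:
        o=-c["R"].T@c["t"]; d=c["R"].T@np.linalg.solve(c["K"],[u,v,1.]);d/=np.linalg.norm(d)
        P=np.eye(3)-np.outer(d,d);A.append(P);b.append(P@o)
    X=np.linalg.lstsq(np.vstack(A),np.hstack(b),rcond=None)[0]; return X
def crop(c,x0,y0,x1,y1,f,name,pts=None):
    im=c["image"][:,:,::-1][y0:y1,x0:x1]; im=cv2.resize(im,None,fx=f,fy=f,interpolation=cv2.INTER_CUBIC)
    for p in (pts or []):
        q=((np.array(p)-[x0,y0]+.5)*f).astype(int); cv2.circle(im,tuple(int(a) for a in q),3,(0,255,0),-1)
    for g in range((x0//20+1)*20,x1,20):
        cv2.putText(im,str(g),(int((g-x0)*f),9),0,.35,(0,0,255),1);cv2.line(im,(int((g-x0)*f),10),(int((g-x0)*f),16),(0,0,255),1)
    for g in range((y0//20+1)*20,y1,20):
        cv2.putText(im,str(g),(0,int((g-y0)*f)),0,.35,(0,0,255),1);cv2.line(im,(24,int((g-y0)*f)),(30,int((g-y0)*f)),(0,0,255),1)
    cv2.imwrite("pics/"+name+".png",im)
def down(yaw,tilt=0.,axis=None):
    "tool z down, tool x at yaw in world"
    x=np.array([np.cos(yaw),np.sin(yaw),0]);z=np.array([0,0,-1.]);y=np.cross(z,x)
    return np.array([x,y,z]).T
def delta(p=None,Rm=None):
    s=read_state();R0=R.from_quat(s["tcp_rot"]).as_matrix();p0=s["eef_pos"]
    if p is None:p=p0
    if Rm is None:Rm=R0
    d=R0.T@(np.asarray(p,float)-p0)/.15; r=R.from_matrix(R0.T@Rm).as_rotvec()/np.deg2rad(45)
    print("xyz",np.round(d,3),"rot",np.round(r,3),"needcalls",round(max(np.abs(d).max(),np.abs(r).max()),2))
def st():
    s=read_state();Rm=R.from_quat(s["tcp_rot"]).as_matrix()
    print("t",round(s["clock"],2),"p",np.round(s["eef_pos"],4),"x",np.round(Rm[:,0],3),"z",np.round(Rm[:,2],3),"F",np.round(s["force"],1),"w",round(s["width"],4),"j",np.round(s["joints"],2))
E
python3 - <<'E'
from h import *
c=cam("scene");np.save("pics/x.npy",0)
crop(c,320,130,440,210,6,"rackA"); crop(c,170,150,340,310,4.5,"boxA")
d=cam("side"); crop(d,160,200,320,340,4.5,"rackB"); crop(d,290,150,450,250,4.5,"boxB")
E
python3 - <<'E'
from h import *
from scipy.optimize import least_squares
A=cam("scene");B=cam("side")
for u,v in [(331.8,189),(362.2,207.3),(417,163.5)]: print("A",ray(A,u-.5,v-.5,.014).round(4))
for u,v in [(304,261.5),(211.5,339),(169,314)]: print("B",ray(B,u-.5,v-.5,.014).round(4))
# fallen bottles: from A: cap-end top & base; mid z = rackfloor .005+.017=.022 
def lab(c,n,pts,z):
    for p in pts: print(n,p,ray(c,p[0]-.5,p[1]-.5,z).round(4))
# cap centre (radius15) and base centre
lab(A,"b near std base", [(354,191)],.022)
lab(A,"b3 capend/base", [(382,182.5),(362,173.5)],.022)
lab(A,"b2 cap/base", [(372.5,163),(394.5,173.5)],.022)
lab(A,"b1 cap/base", [(387,153),(410,161)],.022)
lab(B,"b3 cap/base", [(232.5,266),(266,278)],.022)
lab(B,"b2 cap/base", [(243,297),(213,280.5)],.022)
lab(B,"b1 cap/base", [(214.5,321),(181,304)],.022)
print("standing cap top tri",tri([(A,355.7-.5,168-.5),(B,272.5-.5,223.5-.5)]))
# box
print("knob",tri([(A,245-.5,185-.5),(B,387-.5,174.5-.5)]))
lab(A,"lid corners",[(222,200.5),(250,236),(252,238)],.110)
lab(A,"box base",[(253,262),(320,230)],0)
lab(A,"tray floor front",[(202.5,304.5),(230.5,287)],.004)
lab(A,"tray rear top",[(178.5,269),(206,254)],.034)
lab(A,"handle end",[(182.5,245.5)],.032)
lab(A,"erasers",[(189,271),(204,264),(208.5,272.5),(194.5,279.5),(206.5,283)],.012)
E
```

```text
A [0.4743 0.1664 0.014 ]
A [0.6096 0.1803 0.014 ]
A [0.5719 0.5165 0.014 ]
B [0.4615 0.1815 0.014 ]
B [0.4273 0.5107 0.014 ]
B [0.5622 0.5272 0.014 ]
b near std base (354, 191) [0.5385 0.2115 0.022 ]
b3 capend/base (382, 182.5) [0.5695 0.3208 0.022 ]
b3 capend/base (362, 173.5) [0.4873 0.3035 0.022 ]
b2 cap/base (372.5, 163) [0.4676 0.3801 0.022 ]
b2 cap/base (394.5, 173.5) [0.5637 0.3947 0.022 ]
b1 cap/base (387, 153) [0.4589 0.4714 0.022 ]
b1 cap/base (410, 161) [0.5506 0.499  0.022 ]
b3 cap/base (232.5, 266) [0.5796 0.3227 0.022 ]
b3 cap/base (266, 278) [0.4802 0.2988 0.022 ]
b2 cap/base (243, 297) [0.4704 0.3824 0.022 ]
b2 cap/base (213, 280.5) [0.5718 0.3915 0.022 ]
b1 cap/base (214.5, 321) [0.4583 0.4767 0.022 ]
b1 cap/base (181, 304) [0.561  0.4936 0.022 ]
standing cap top tri [0.53469297 0.21500142 0.11788252]
knob [ 0.42405209 -0.13498652  0.15772636]
lid corners (222, 200.5) [ 0.3818 -0.2043  0.11  ]
lid corners (250, 236) [ 0.5593 -0.2215  0.11  ]
lid corners (252, 238) [ 0.5691 -0.2215  0.11  ]
box base (253, 262) [ 0.5589 -0.2237  0.    ]
box base (320, 230) [0.5878 0.0125 0.    ]
tray floor front (202.5, 304.5) [ 0.5958 -0.4085  0.004 ]
tray floor front (230.5, 287) [ 0.5955 -0.3223  0.004 ]
tray rear top (178.5, 269) [ 0.4717 -0.4088  0.034 ]
tray rear top (206, 254) [ 0.4725 -0.3237  0.034 ]
handle end (182.5, 245.5) [ 0.3971 -0.3596  0.032 ]
erasers (189, 271) [ 0.4782 -0.385   0.012 ]
erasers (204, 264) [ 0.483  -0.3402  0.012 ]
erasers (208.5, 272.5) [ 0.5185 -0.3456  0.012 ]
erasers (194.5, 279.5) [ 0.515  -0.3874  0.012 ]
erasers (206.5, 283) [ 0.547  -0.3679  0.012 ]
```

```bash
python3 - <<'E'
from h import *
A=cam("scene");st()
s=read_state();Rm=R.from_quat(s["tcp_rot"]).as_matrix()
P=lambda v: proj(A,s["eef_pos"]+Rm@np.array(v))
pts=[P((a,b,-.042)) for a in(-.0935,.0935) for b in(-.0375,.0375)]+[P((0,0,.022))]
crop(A,0,60,130,200,5,"grip",pts)
E
```

```text
t 0.4 p [ 0.1884 -0.5432  0.2393] x [ 0.328 -0.945 -0.   ] z [-0.  0. -1.] F [ 0.3 -0.1  1.4] w 0.0877 j [-1.44  0.18  1.61  0.    1.35 -0.21]
```

```bash
python3 -m creep '[{"xyz":[-0.2,-0.35,-0.35],"rotation":[0,0,0],"hand":0},{"xyz":[-0.4,-0.7,-0.7],"rotation":[0,0,0],"hand":0},{"xyz":[-0.6,-1,-1],"rotation":[0,0,0],"hand":0},{"xyz":[-0.6,-1,-1],"rotation":[0,0,0],"hand":0},{"xyz":[-0.6,-1,-1],"rotation":[0,0,0],"hand":0},{"xyz":[-0.6,-1,-1],"rotation":[0,0,0],"hand":0},{"xyz":[-0.6,-1,-1],"rotation":[0,0,0],"hand":0},{"xyz":[-0.6,-1,-1],"rotation":[0,0,0],"hand":0},{"xyz":[-0.6,-1,-1],"rotation":[0,0,0],"hand":0},{"xyz":[-0.6,-1,-1],"rotation":[0,0,0],"hand":0}]'; python3 - <<'E'
from h import *
st(); c=cam("wrist"); cv2.imwrite("pics/w1.png",c["image"][:,:,::-1])
delta([.45,-.30,.40],down(np.deg2rad(-90)))
E
```

```text
clock: 1.65
eef_pos: [0.3005, -0.4092, 0.3891]
tcp_rot: [0.815, -0.58, -0.0, -0.0]
force: [0.7, 0.1, 0.1]
width: 0.0883
t 1.65 p [ 0.3005 -0.4092  0.3891] x [ 0.327 -0.945 -0.001] z [-0.     0.001 -1.   ] F [0.7 0.1 0.1] w 0.0883 j [-1.17 -0.06  1.56  0.    1.64  0.07]
xyz [-0.361 -1.18  -0.072] rot [0.    0.001 0.425] needcalls 1.18
```

```bash
python3 -m creep '[{"xyz":[-0.1,-0.3,0],"rotation":[0,0,0.1],"hand":0},{"xyz":[-0.2,-0.7,0],"rotation":[0,0,0.25],"hand":0},{"xyz":[-0.35,-1,0],"rotation":[0,0,0.425],"hand":0},{"xyz":[-0.35,-1,0],"rotation":[0,0,0.425],"hand":0},{"xyz":[-0.35,-1,0],"rotation":[0,0,0.425],"hand":0},{"xyz":[-0.35,-1,0],"rotation":[0,0,0.425],"hand":0},{"xyz":[-0.35,-1,0],"rotation":[0,0,0.425],"hand":0},{"xyz":[-0.35,-1,0],"rotation":[0,0,0.425],"hand":0},{"xyz":[-0.35,-1,0],"rotation":[0,0,0.425],"hand":0},{"xyz":[-0.35,-1,0],"rotation":[0,0,0.425],"hand":0}]'; python3 - <<'E'
from h import *
st(); c=cam("wrist"); cv2.imwrite("pics/w2.png",c["image"][:,:,::-1])
E
```

```text
clock: 2.95
eef_pos: [0.425, -0.3106, 0.3892]
tcp_rot: [-0.707, 0.707, 0.0, 0.0]
force: [0.1, -0.4, -0.1]
width: 0.0882
t 2.95 p [ 0.425  -0.3106  0.3892] x [-0. -1. -0.] z [-0.  0. -1.] F [ 0.1 -0.4 -0.1] w 0.0882 j [-0.86 -0.01  1.52  0.    1.64  0.71]
```

```bash
python3 - <<'E'
from h import *
c=cam("wrist")
crop(c,90,0,270,200,4,"w2b"); crop(c,310,0,400,170,4.4,"w2t")
E
python3 - <<'E'
from h import *
c=cam("wrist");np.save("c2.npy",c,allow_pickle=True)
def l(n,u,v,z): X=ray(c,u-.5,v-.5,z); print(n,X.round(4)); return X
nl=l("lid nl",113.7,175.5,.115);nr=l("lid nr",238,185.5,.115);fr=l("lid fr",239.5,32.3,.115)
print("yaw",np.rad2deg(np.arctan2(*(nl-nr)[1::-1]))-90, np.rad2deg(np.arctan2(*(fr-nr)[1::-1])), np.linalg.norm(nl-nr),np.linalg.norm(fr-nr))
l("knob top",160,170.5,.158)
l("handle rear",353,162.5,.037);l("handle front",354.5,115.5,.037)
l("tray floor fl",325,17.5,.004);l("floor fr",383,17.5,.004);l("rear l",324,112.5,.034); l("rear r",384,112,.034)
l("base far r",256.8,42.5,0);l("base nr",254,167,0)
E
```

```text
lid nl [ 0.4015 -0.0507  0.115 ]
lid nr [ 0.3882 -0.2076  0.115 ]
lid fr [ 0.5657 -0.223   0.115 ]
yaw -4.841170908718567 -4.957648204222055 0.15747423360086557 0.1781926159252834
knob top [ 0.4184 -0.131   0.158 ]
handle rear [ 0.4011 -0.3624  0.037 ]
handle front [ 0.4692 -0.3623  0.037 ]
tray floor fl [ 0.5991 -0.3201  0.004 ]
floor fr [ 0.5991 -0.4009  0.004 ]
rear l [ 0.4731 -0.3189  0.034 ]
rear r [ 0.4738 -0.4046  0.034 ]
base far r [ 0.5679 -0.2227  0.    ]
base nr [ 0.3858 -0.2074  0.    ]
```

```bash
for i in 1 2 3 4; do python3 -m creep '[{"xyz":[-0.4,0,0],"rotation":[0,0,0],"hand":0},{"xyz":[-0.8,0,0],"rotation":[0,0,0],"hand":0},{"xyz":[-1,0.05,0],"rotation":[0,0,0],"hand":0},{"xyz":[-1,0.05,0],"rotation":[0,0,0],"hand":0},{"xyz":[-1,0.05,0],"rotation":[0,0,0],"hand":0},{"xyz":[-1,0.05,0],"rotation":[0,0,0],"hand":0},{"xyz":[-1,0.05,0],"rotation":[0,0,0],"hand":0},{"xyz":[-1,0.05,0],"rotation":[0,0,0],"hand":0},{"xyz":[-1,0.05,0],"rotation":[0,0,0],"hand":0},{"xyz":[-1,0.05,0],"rotation":[0,0,0],"hand":0}]' | head -2; done; python3 - <<'E'
from h import *
st(); c=cam("wrist"); cv2.imwrite("pics/w3.png",c["image"][:,:,::-1])
E
```

```text
clock: 4.35
eef_pos: [0.4176, -0.1605, 0.3893]
clock: 5.6
eef_pos: [0.4102, -0.0106, 0.3893]
clock: 6.85
eef_pos: [0.4027, 0.1394, 0.3894]
clock: 8.1
eef_pos: [0.3953, 0.2893, 0.3895]
t 8.1 p [0.3953 0.2893 0.3895] x [-0.001 -1.    -0.   ] z [-0.  0. -1.] F [-0.1  0.2 -0.1] w 0.0882 j [ 0.39 -0.1   1.6   0.    1.64  1.96]
```

```bash
python3 - <<'E'
from h import *
c=cam("wrist"); crop(c,140,0,410,125,2.95,"w3r")
E
python3 - <<'E'
from h import *
c=cam("wrist")
def l(a,b,z): return ray(c,a/2.95+140-.5,b/2.95-.5,z)
nl,nr,fl=l(100,353,.014),l(764,276,.014),l(25,50,.014)
print("rack",nl,nr,fl,"yaws",np.rad2deg(np.arctan2(*(nl-nr)[1::-1]))-90,np.rad2deg(np.arctan2(*(fl-nl)[1::-1])),np.linalg.norm(nl-nr),np.linalg.norm(fl-nl),"centre",(fl+nr)/2)
C=(fl+nr)/2;yaw=np.arctan2(*(nl-nr)[1::-1])-np.pi/2;ex=np.array([np.cos(yaw),np.sin(yaw)]);ey=np.array([-ex[1],ex[0]])
def rk(p): d=p[:2]-C[:2]; return np.round([d@ex,d@ey],4)
for n,q,cap in [("b1",[(42,125),(112,108),(132,178),(64,195)],(155,315)),("b2",[(266,90),(338,83),(347,152),(277,160)],(335,292)),("b3",[(469,231),(538,212),(526,148),(455,163)],(461,15))]:
    P=np.array([l(*a,.039) for a in q]);m=P.mean(0);ax=(P[2]+P[3]-P[0]-P[1])[:2]; 
    k=l(*cap,.022);print(n,"label",m.round(4),rk(m),"w",np.linalg.norm(P[0]-P[1]).round(4),np.linalg.norm(P[2]-P[3]).round(4),"ang",np.rad2deg(np.arctan2(ax[1],ax[0])).round(1),"len",np.linalg.norm(ax)/2,"capend",k.round(4),np.rad2deg(np.arctan2(*(k-m)[1::-1])).round(1),np.linalg.norm((k-m)[:2]).round(4))
s=l(718,101,.115);print("stand",s,rk(s))
E
```

```text
rack [0.43163886 0.50508779 0.014     ] [0.46870048 0.17120709 0.014     ] [0.56846583 0.52077665 0.014     ] yaws 6.334048879117063 6.541086314585767 0.3359313705234308 0.13772348786770908 centre [0.51858316 0.34599187 0.014     ]
b1 label [0.523 0.488 0.039] [0.0201 0.1407] w 0.0332 0.033 ang -169.6 len 0.029636866588664004 capend [0.4507 0.4721 0.022 ] -167.6 0.0741
b2 label [0.5355 0.3875 0.039 ] [0.0214 0.0394] w 0.0324 0.0322 ang -175.1 len 0.028536470461737174 capend [0.4615 0.3826 0.022 ] -176.2 0.0742
b3 label [0.5074 0.3024 0.039 ] [-0.0159 -0.0421] w 0.0331 0.0329 ang 11.4 len 0.028678876611531217 capend [0.5811 0.3183 0.022 ] 12.2 0.0754
stand [0.53407712 0.21630999 0.115     ] [ 0.0011 -0.1306]
```

```bash
cat >> h.py <<'E'
def Rzx(z,x):
    z=np.array(z,float);z/=np.linalg.norm(z);x=np.array(x,float);x-=z*(x@z);x/=np.linalg.norm(x)
    return np.array([x,np.cross(z,x),z]).T
def tiltR(heading_deg,tilt_deg,xsign):
    "tool z leans toward heading by tilt from straight down; x = xsign * left-perp of heading"
    h=np.deg2rad(heading_deg);t=np.deg2rad(tilt_deg)
    return Rzx([np.sin(t)*np.cos(h),np.sin(t)*np.sin(h),-np.cos(t)],xsign*np.array([-np.sin(h),np.cos(h),0]))
def goal(g,Rm,back=0.):
    p=np.asarray(g)-Rm[:,2]*(.003+back); print("tcp",p.round(4)); delta(p,Rm); return p
E
python3 - <<'E'
from h import *
Rm=tiltR(11,45,-1); g=[.4975,.483,.037]
goal(g,Rm,.12); goal(g,Rm,0)
E
```

```text
tcp [0.4121 0.4664 0.124 ]
xyz [-1.179 -0.112  1.771] rot [ 0.997 -0.096 -0.233] needcalls 1.77
tcp [0.4954 0.4826 0.0391]
xyz [-1.287 -0.667  2.336] rot [ 0.997 -0.096 -0.233] needcalls 2.34
```

```bash
python3 -m creep '[{"xyz":[-0.1,0,0.1],"rotation":[0.1,0,0],"hand":0},{"xyz":[-0.25,0,0.2],"rotation":[0.25,0,0],"hand":0.1},{"xyz":[-0.4,0,0.3],"rotation":[0.4,0,-0.1],"hand":0.2},{"xyz":[-0.55,0,0.4],"rotation":[0.55,-0.05,-0.15],"hand":0.3},{"xyz":[-0.7,0,0.5],"rotation":[0.7,-0.05,-0.2],"hand":0.3},{"xyz":[-0.9,0,0.7],"rotation":[0.85,-0.1,-0.23],"hand":0.3},{"xyz":[-1,0,0.8],"rotation":[0.995,-0.1,-0.23],"hand":0.3},{"xyz":[-1,0,0.8],"rotation":[0.995,-0.1,-0.23],"hand":0.3},{"xyz":[-1,0,0.8],"rotation":[0.995,-0.1,-0.23],"hand":0.3},{"xyz":[-1,0,0.8],"rotation":[0.995,-0.1,-0.23],"hand":0.3}]' ; python3 - <<'E'
from h import *
st()
Rm=tiltR(11,45,-1); g=[.4975,.483,.037]
goal(g,Rm,.12); goal(g,Rm,0)
E
```

```text
clock: 9.5
eef_pos: [0.3966, 0.4396, 0.2717]
tcp_rot: [0.712, -0.589, 0.242, -0.297]
force: [0.3, -0.2, 0.1]
width: 0.062
t 9.5 p [0.3966 0.4396 0.2717] x [ 0.189 -0.982 -0.006] z [ 0.694  0.138 -0.707] F [ 0.3 -0.2  0.1] w 0.062 j [ 0.87 -0.07  2.   -0.75  0.7   2.71]
tcp [0.4121 0.4664 0.124 ]
xyz [-0.15   0.601  0.793] rot [-0.     0.004 -0.007] needcalls 0.79
tcp [0.4954 0.4826 0.0391]
xyz [-0.148  0.601  1.593] rot [-0.     0.004 -0.007] needcalls 1.59
```

```bash
python3 -m creep '[{"xyz":[0,0.2,0.2],"rotation":[0,0,0],"hand":0.3},{"xyz":[-0.1,0.4,0.4],"rotation":[0,0,0],"hand":0.3},{"xyz":[-0.15,0.6,0.6],"rotation":[0,0,0],"hand":0.3},{"xyz":[-0.15,0.6,0.8],"rotation":[0,0,0],"hand":0.3},{"xyz":[-0.15,0.6,0.8],"rotation":[0,0,0],"hand":0.3},{"xyz":[-0.15,0.6,0.8],"rotation":[0,0,0],"hand":0.3},{"xyz":[-0.15,0.6,0.8],"rotation":[0,0,0],"hand":0.3},{"xyz":[-0.15,0.6,0.8],"rotation":[0,0,0],"hand":0.3},{"xyz":[-0.15,0.6,0.8],"rotation":[0,0,0],"hand":0.3},{"xyz":[-0.15,0.6,0.8],"rotation":[0,0,0],"hand":0.3}]' ; python3 - <<'E'
from h import *
st()
Rm=tiltR(11,45,-1); g=[.4975,.483,.037]
goal(g,Rm,0)
c=cam("wrist"); cv2.imwrite("pics/w4.png",c["image"][:,:,::-1])
E
```

```text
clock: 10.75
eef_pos: [0.4161, 0.4663, 0.1314]
tcp_rot: [0.716, -0.589, 0.237, -0.291]
force: [-0.2, -0.9, 0.7]
width: 0.0616
t 10.75 p [0.4161 0.4663 0.1314] x [ 0.194 -0.981 -0.003] z [ 0.682  0.137 -0.718] F [-0.2 -0.9  0.7] w 0.0616 j [ 0.87  0.24  2.   -1.08  0.51  3.12]
tcp [0.4954 0.4826 0.0391]
xyz [-0.002  0.04   0.818] rot [0.02  0.005 0.   ] needcalls 0.82
```

```bash
for i in 1 2 3 4; do python3 -m creep '[{"xyz":[0,0,0],"rotation":[0,0,-0.2],"hand":0.3},{"xyz":[0,0,0],"rotation":[0,0,-0.4],"hand":0.3},{"xyz":[0,0,0],"rotation":[0,0,-0.6],"hand":0.3},{"xyz":[0,0,0],"rotation":[0,0,-0.8],"hand":0.3},{"xyz":[0,0,0],"rotation":[0,0,-1],"hand":0.3},{"xyz":[0,0,0],"rotation":[0,0,-1],"hand":0.3},{"xyz":[0,0,0],"rotation":[0,0,-1],"hand":0.3},{"xyz":[0,0,0],"rotation":[0,0,-1],"hand":0.3},{"xyz":[0,0,0],"rotation":[0,0,-1],"hand":0.3},{"xyz":[0,0,0],"rotation":[0,0,-1],"hand":0.3}]' |head -2;done ; python3 - <<'E'
from h import *
st()
Rm=tiltR(11,45,1); g=[.4975,.483,.037]
goal(g,Rm,0.05)
goal(g,Rm,0)
E
```

```text
clock: 12.05
eef_pos: [0.4161, 0.4663, 0.1313]
clock: 13.3
eef_pos: [0.4161, 0.4663, 0.1313]
clock: 14.55
eef_pos: [0.4161, 0.4663, 0.1313]
clock: 15.8
eef_pos: [0.4161, 0.4663, 0.1313]
t 15.8 p [0.4161 0.4663 0.1313] x [-0.192  0.981  0.004] z [ 0.682  0.137 -0.718] F [-0.3  0.3 -0.1] w 0.0614 j [ 0.87  0.24  2.   -1.08  0.51 -0.02]
tcp [0.4607 0.4758 0.0745]
xyz [ 0.004 -0.045  0.484] rot [-0.021 -0.005 -0.002] needcalls 0.48
tcp [0.4954 0.4826 0.0391]
xyz [ 0.002 -0.039  0.817] rot [-0.021 -0.005 -0.002] needcalls 0.82
```

```bash
python3 -m creep '[{"xyz":[0,-0.04,0.15],"rotation":[-0.02,0,0],"hand":0.3},{"xyz":[0,-0.04,0.3],"rotation":[-0.02,0,0],"hand":0.3},{"xyz":[0,-0.04,0.45],"rotation":[-0.02,0,0],"hand":0.3},{"xyz":[0,-0.04,0.55],"rotation":[-0.02,0,0],"hand":0.3},{"xyz":[0,-0.04,0.6],"rotation":[-0.02,0,0],"hand":0.3},{"xyz":[0,-0.04,0.65],"rotation":[-0.02,0,0],"hand":0.3},{"xyz":[0,-0.04,0.7],"rotation":[-0.02,0,0],"hand":0.3},{"xyz":[0,-0.04,0.75],"rotation":[-0.02,0,0],"hand":0.3},{"xyz":[0,-0.04,0.8],"rotation":[-0.02,0,0],"hand":0.3},{"xyz":[0,-0.04,0.8],"rotation":[-0.02,0,0],"hand":0.3}]' ; python3 - <<'E'
from h import *
st()
c=cam("scene"); crop(c,330,120,440,210,6,"s5")
c=cam("side"); crop(c,150,180,330,340,4,"d5")
Rm=tiltR(11,45,1); g=[.4975,.483,.037]
goal(g,Rm,0)
E
```

```text
clock: 17.05
eef_pos: [0.4994, 0.4903, 0.0598]
tcp_rot: [0.595, 0.72, 0.276, 0.229]
force: [-0.1, -0.2, -0.3]
width: 0.0618
t 17.05 p [0.4994 0.4903 0.0598] x [-0.188  0.982 -0.   ] z [ 0.658  0.126 -0.743] F [-0.1 -0.2 -0.3] w 0.0618 j [ 0.77  0.48  1.83 -1.14  0.42 -0.01]
tcp [0.4954 0.4826 0.0391]
xyz [-0.046 -0.118  0.081] rot [-0.066  0.002 -0.002] needcalls 0.12
```

```bash
python3 - <<'E'
from h import *
Rm=tiltR(11,33,1); g=[.4975,.483,.038]
goal(g,Rm,0.04)
goal(g,Rm,0)
E
```

```text
tcp [0.4745 0.4785 0.0741]
xyz [-0.047 -0.068 -0.187] rot [ 0.201  0.002 -0.002] needcalls 0.2
tcp [0.4959 0.4827 0.0405]
xyz [-0.046 -0.109  0.076] rot [ 0.201  0.002 -0.002] needcalls 0.2
```

```bash
python3 -m creep '[{"xyz":[-0.05,-0.03,-0.1],"rotation":[0,0,0],"hand":0.3},{"xyz":[-0.05,-0.07,-0.2],"rotation":[0.1,0,0],"hand":0.3},{"xyz":[-0.05,-0.07,-0.2],"rotation":[0.2,0,0],"hand":0.3},{"xyz":[-0.05,-0.07,-0.2],"rotation":[0.2,0,0],"hand":0.3},{"xyz":[-0.05,-0.08,-0.1],"rotation":[0.2,0,0],"hand":0.3},{"xyz":[-0.05,-0.1,0],"rotation":[0.2,0,0],"hand":0.3},{"xyz":[-0.05,-0.11,0.05],"rotation":[0.2,0,0],"hand":0.3},{"xyz":[-0.05,-0.11,0.075],"rotation":[0.2,0,0],"hand":0.3},{"xyz":[-0.05,-0.11,0.075],"rotation":[0.2,0,0],"hand":0.3},{"xyz":[-0.05,-0.11,0.075],"rotation":[0.2,0,0],"hand":0.3}]' ; python3 - <<'E'
from h import *
st()
c=cam("scene"); crop(c,330,120,440,210,6,"s6")
goal([.4975,.483,.038],tiltR(11,33,1),0)
E
```

```text
clock: 18.4
eef_pos: [0.4959, 0.4823, 0.0409]
tcp_rot: [0.611, 0.739, 0.219, 0.181]
force: [-0.6, -0.6, -0.1]
width: 0.0617
t 18.4 p [0.4959 0.4823 0.0409] x [-0.189  0.982  0.   ] z [ 0.536  0.103 -0.838] F [-0.6 -0.6 -0.1] w 0.0617 j [ 0.73  0.49  1.78 -0.69  0.45 -0.47]
tcp [0.4959 0.4827 0.0405]
xyz [ 0.002 -0.002  0.004] rot [ 0.002  0.001 -0.002] needcalls 0.0
```

```bash
python3 -m creep '[{"xyz":[0,0,0],"rotation":[0,0,0],"hand":1},{"xyz":[0,0,0],"rotation":[0,0,0],"hand":1},{"xyz":[0,0,0],"rotation":[0,0,0],"hand":1},{"xyz":[0,0,0],"rotation":[0,0,0],"hand":1},{"xyz":[0,0,0],"rotation":[0,0,0],"hand":1},{"xyz":[0,0,0],"rotation":[0,0,0],"hand":1},{"xyz":[0,0.05,-0.08],"rotation":[0,0,0],"hand":1},{"xyz":[0,0.12,-0.18],"rotation":[0,0,0],"hand":1},{"xyz":[0,0.2,-0.3],"rotation":[0,0,0],"hand":1},{"xyz":[0,0.3,-0.46],"rotation":[0,0,0],"hand":1}]' ; python3 - <<'E'
from h import *
st()
c=cam("scene"); crop(c,330,100,440,210,5.5,"s7")
E
```

```text
clock: 19.7
eef_pos: [0.4954, 0.4817, 0.1238]
tcp_rot: [0.611, 0.739, 0.219, 0.181]
force: [0.1, 0.2, -1.6]
width: 0.0297
t 19.7 p [0.4954 0.4817 0.1238] x [-0.189  0.982 -0.001] z [ 0.534  0.102 -0.839] F [ 0.1  0.2 -1.6] w 0.0297 j [ 0.73  0.35  1.77 -0.53  0.58 -0.65]
```

```bash
python3 - <<'E'
from h import *
c=cam("side"); crop(c,150,180,330,340,4,"d7")
c=cam("wrist"); cv2.imwrite("pics/w7.png",c["image"][:,:,::-1])
E
python3 - <<'E'
from h import *
s=read_state();Rm=R.from_quat(s["tcp_rot"]).as_matrix();c=cam("scene")
for dy,dz in [(-.041,-.0186),(-.045,-.02)]:
    X=s["eef_pos"]+Rm@[0,dy,dz];print(X.round(4),proj(c,X).round(1))
# hypothesis: base end = captop - .110*dir for pitch angles (cap up by a)
X=s["eef_pos"]+Rm@[0,-.041,-.0186]
for a in (0,15,30,45,60):
    a=np.deg2rad(a);h=np.deg2rad(11);d=np.array([-np.cos(a)*np.cos(h),-np.cos(a)*np.sin(h),np.sin(a)])
    print(np.rad2deg(a),proj(c,X-.11*d).round(1))
E
```

```text
[0.4531 0.4747 0.1189] [389.2 130.2]
[0.4491 0.4739 0.1179] [388.2 130.1]
0.0 [415.6 140.5]
14.999999999999998 [413.3 146.7]
29.999999999999996 [409.5 151.5]
45.0 [404.4 154.8]
59.99999999999999 [398.4 156.4]
```

```bash
python3 -m creep '[{"xyz":[0,0.05,-0.1],"rotation":[0.1,0,0],"hand":1},{"xyz":[0,0.1,-0.2],"rotation":[0.2,0,0],"hand":1},{"xyz":[0,0.2,-0.3],"rotation":[0.35,0,0],"hand":1},{"xyz":[0,0.2,-0.3],"rotation":[0.5,0,0],"hand":1},{"xyz":[0,0.2,-0.3],"rotation":[0.6,0,0],"hand":1},{"xyz":[0,0.2,-0.3],"rotation":[0.7,0,0],"hand":1},{"xyz":[0,0.2,-0.3],"rotation":[0.8,0,0],"hand":1},{"xyz":[0,0.2,-0.3],"rotation":[0.9,0,0],"hand":1},{"xyz":[0,0.2,-0.3],"rotation":[1,0,0],"hand":1},{"xyz":[0,0.2,-0.3],"rotation":[1,0,0],"hand":1}]' ; python3 - <<'E'
from h import *
st()
E
python3 -m creep '[{"xyz":[0,0,0],"rotation":[0.1,0,0],"hand":1},{"xyz":[0,0,0],"rotation":[0.2,0,0],"hand":1},{"xyz":[0,0,0],"rotation":[0.3,0,0],"hand":1},{"xyz":[0,0,0],"rotation":[0.4,0,0],"hand":1},{"xyz":[0,0,0],"rotation":[0.5,0,0],"hand":1},{"xyz":[0,0,0],"rotation":[0.55,0,0],"hand":1},{"xyz":[0,0,0],"rotation":[0.55,0,0],"hand":1},{"xyz":[0,0,0],"rotation":[0.55,0,0],"hand":1},{"xyz":[0,0,0],"rotation":[0.55,0,0],"hand":1},{"xyz":[0,0,0],"rotation":[0.55,0,0],"hand":1}]' ; python3 - <<'E'
from h import *
st()
c=cam("scene"); crop(c,330,70,450,210,5,"s8")
c=cam("side"); crop(c,130,150,330,340,3.9,"d8")
c=cam("wrist"); cv2.imwrite("pics/w8.png",c["image"][:,:,::-1])
E
```

```text
clock: 21.15
eef_pos: [0.497, 0.4814, 0.1751]
tcp_rot: [0.634, 0.766, -0.081, -0.066]
force: [0.4, -0.8, -1.4]
width: 0.0298
t 21.15 p [0.497  0.4814 0.1751] x [-0.187  0.982 -0.001] z [-0.205 -0.04  -0.978] F [ 0.4 -0.8 -1.4] w 0.0298 j [ 0.56  0.62  1.17  0.08  1.55 -1.2 ]
clock: 22.4
eef_pos: [0.4969, 0.4816, 0.1756]
tcp_rot: [0.605, 0.731, -0.243, -0.2]
force: [-0.3, -0.9, -1.3]
width: 0.0302
t 22.4 p [0.4969 0.4816 0.1756] x [-0.187  0.982 -0.001] z [-0.587 -0.113 -0.801] F [-0.3 -0.9 -1.3] w 0.0302 j [ 0.51  0.92  0.79  0.21  2.04 -1.21]
```

```bash
cat >> h.py <<'E'
def axis(capA,baseA,capB,baseB):
    a=cam("scene");b=cam("side")
    X=tri([(a,*np.subtract(capA,.5)),(b,*np.subtract(capB,.5))]);Y=tri([(a,*np.subtract(baseA,.5)),(b,*np.subtract(baseB,.5))])
    d=X-Y;L=np.linalg.norm(d);d/=L
    print("cap",X.round(4),"base",Y.round(4),"len",L.round(4),"dir",d.round(3),"lean deg",np.rad2deg(np.arccos(d[2])).round(1))
    s=read_state();Rm=R.from_quat(s["tcp_rot"]).as_matrix();print("in tool: cap",(Rm.T@(X-s["eef_pos"])).round(4),"base",(Rm.T@(Y-s["eef_pos"])).round(4),"dir",(Rm.T@d).round(3))
E
python3 - <<'E'
from h import *
axis((395,108.4),(401.4,135),(203.1,250.5),(189.5,285.4))
E
```

```text
cap [0.461  0.4752 0.2154] base [0.4978 0.4954 0.1144] len 0.1094 dir [-0.336 -0.185  0.924] lean deg 22.5
in tool: cap [ 0.0006 -0.0533 -0.0104] base [0.0137 0.0391 0.0466] dir [-0.12  -0.845 -0.521]
```

```bash
python3 -m creep '[{"xyz":[0,0,0],"rotation":[0.1,0,0],"hand":1},{"xyz":[0,0,0],"rotation":[0.2,0,0],"hand":1},{"xyz":[0,0,0],"rotation":[0.3,0,0],"hand":1},{"xyz":[0,0,0],"rotation":[0.4,0,0],"hand":1},{"xyz":[0,0,0],"rotation":[0.5,0,0],"hand":1},{"xyz":[0,0,0],"rotation":[0.5,0,0],"hand":1},{"xyz":[0,0,0],"rotation":[0.5,0,0],"hand":1},{"xyz":[0,0,0],"rotation":[0.5,0,0],"hand":1},{"xyz":[0,0,0],"rotation":[0.5,0,0],"hand":1},{"xyz":[0,0,0],"rotation":[0.5,0,0],"hand":1}]' ; python3 - <<'E'
from h import *
st()
c=cam("scene"); crop(c,380,80,440,150,8,"s9")
c=cam("side"); crop(c,160,220,230,300,8,"d9")
E
```

```text
clock: 23.9
eef_pos: [0.497, 0.4815, 0.1759]
tcp_rot: [0.555, 0.67, -0.381, -0.315]
force: [0.1, 0.1, -2.2]
width: 0.03
t 23.9 p [0.497  0.4815 0.1759] x [-0.187  0.982 -0.001] z [-0.844 -0.161 -0.512] F [ 0.1  0.1 -2.2] w 0.03 j [ 0.48  1.23  0.42  0.41  2.47 -1.09]
```

```bash
python3 - <<'E'
from h import *
axis((398.7,108),(397.9,133),(198.5,246.9),(199.3,285))
a=cam("scene");b=cam("side")
for c,n in((a,"A"),(b,"B")):
    p=proj(c,[.497,.4815,.12]);q=proj(c,[.497,.4815,.22]);print(n,p,q,(p-q))
E
```

```text
cap [0.473  0.4784 0.2207] base [0.4827 0.4855 0.1186] len 0.1027 dir [-0.094 -0.07   0.993] lean deg 6.7
in tool: cap [ 0.0014 -0.0514 -0.0025] base [0.0068 0.0419 0.0403] dir [-0.052 -0.907 -0.417]
A [399.46745995 134.21786488] [403.67906874 110.03425837] [-4.21160879 24.1836065 ]
B [195.77278346 280.15093446] [189.22547721 242.71787441] [ 6.54730625 37.43306005]
```

```bash
cat >> h.py <<'E'
def move(dp,drot=(0,0,0)):
    "world shift and world rotvec -> tool shares"
    s=read_state();R0=R.from_quat(s["tcp_rot"]);
    print("xyz",(R0.inv().apply(dp)/.15).round(3),"rot",(R0.inv().apply(drot)/np.deg2rad(45)).round(3))
E
python3 - <<'E'
from h import *
move([.028,-.010,-.04],[-.078,.104,0]); move([0,0,-.05]);move([0,0,-.015])
E
```

```text
xyz [-0.1    0.317 -0.011] rot [ 0.149 -0.037  0.063]
xyz [0.    0.287 0.17 ] rot [0. 0. 0.]
xyz [0.    0.086 0.051] rot [0. 0. 0.]
```

```bash
python3 -m creep '[{"xyz":[-0.02,0.1,0],"rotation":[0,0,0],"hand":1},{"xyz":[-0.05,0.15,0],"rotation":[0.05,0,0],"hand":1},{"xyz":[-0.1,0.3,0],"rotation":[0.1,0,0],"hand":1},{"xyz":[-0.1,0.32,-0.01],"rotation":[0.15,-0.04,0.06],"hand":1},{"xyz":[-0.1,0.32,-0.01],"rotation":[0.15,-0.04,0.06],"hand":1},{"xyz":[-0.1,0.32,-0.01],"rotation":[0.15,-0.04,0.06],"hand":1},{"xyz":[-0.1,0.32,-0.01],"rotation":[0.15,-0.04,0.06],"hand":1},{"xyz":[-0.1,0.32,-0.01],"rotation":[0.15,-0.04,0.06],"hand":1},{"xyz":[-0.1,0.32,-0.01],"rotation":[0.15,-0.04,0.06],"hand":1},{"xyz":[-0.1,0.32,-0.01],"rotation":[0.15,-0.04,0.06],"hand":1}]' ; python3 - <<'E'
from h import *
st()
c=cam("scene"); crop(c,370,90,430,160,8,"s10")
c=cam("side"); crop(c,160,240,230,320,8,"d10")
E
```

```text
clock: 25.45
eef_pos: [0.5072, 0.4597, 0.1357]
tcp_rot: [0.547, 0.638, -0.432, -0.328]
force: [-0.1, -0.0, -1.7]
width: 0.0303
t 25.45 p [0.5072 0.4597 0.1357] x [-0.187  0.981 -0.055] z [-0.89  -0.192 -0.412] F [-0.1 -0.  -1.7] w 0.0303 j [ 0.46  1.37  0.3   0.42  2.56 -1.05]
```

```bash
python3 - <<'E'
from h import *
axis((395.5,121),(392.6,143.8),(204.1,254.8),(208.8,290.2))
a=cam("scene");b=cam("side")
for c,n in((a,"A"),(b,"B")):
    p=proj(c,[.49,.46,.10]);q=proj(c,[.49,.46,.18]);print(n,(p-q)/(p-q)[1])
E
```

```text
cap [0.4858 0.4579 0.1819] base [0.4872 0.46   0.0843] len 0.0977 dir [-0.014 -0.021  1.   ] lean deg 1.5
in tool: cap [-0.0003 -0.0511  0.0003] base [0.0068 0.0383 0.0389] dir [-0.073 -0.916 -0.395]
A [-0.16432102  1.        ]
B [0.1610235 1.       ]
```

```bash
python3 - <<'E'
from h import *
move([0,0,-.055]);move([0,0,-.01])
E
```

```text
xyz [0.02  0.333 0.151] rot [0. 0. 0.]
xyz [0.004 0.061 0.027] rot [0. 0. 0.]
```

```bash
python3 -m creep '[{"xyz":[0,0.05,0.02],"rotation":[0,0,0],"hand":1},{"xyz":[0,0.1,0.045],"rotation":[0,0,0],"hand":1},{"xyz":[0.01,0.15,0.07],"rotation":[0,0,0],"hand":1},{"xyz":[0.01,0.2,0.09],"rotation":[0,0,0],"hand":1},{"xyz":[0.01,0.25,0.11],"rotation":[0,0,0],"hand":1},{"xyz":[0.02,0.3,0.136],"rotation":[0,0,0],"hand":1},{"xyz":[0.02,0.33,0.15],"rotation":[0,0,0],"hand":1},{"xyz":[0.02,0.33,0.15],"rotation":[0,0,0],"hand":1},{"xyz":[0.02,0.33,0.15],"rotation":[0,0,0],"hand":1},{"xyz":[0.02,0.33,0.15],"rotation":[0,0,0],"hand":1}]' ; python3 - <<'E'
from h import *
st()
c=cam("scene"); crop(c,360,110,420,180,8,"s11")
c=cam("side"); crop(c,160,260,230,340,8,"d11")
move([0,0,-.01])
E
```

```text
clock: 27.0
eef_pos: [0.504, 0.4575, 0.082]
tcp_rot: [0.548, 0.638, -0.431, -0.328]
force: [0.3, -0.0, -1.7]
width: 0.03
t 27.0 p [0.504  0.4575 0.082 ] x [-0.185  0.981 -0.054] z [-0.89  -0.191 -0.414] F [ 0.3 -0.  -1.7] w 0.03 j [ 0.46  1.43  0.3   0.39  2.51 -1.09]
xyz [0.004 0.061 0.028] rot [0. 0. 0.]
```

```bash
python3 -m creep '[{"xyz":[0,0.02,0.01],"rotation":[0,0,0],"hand":1},{"xyz":[0,0.04,0.02],"rotation":[0,0,0],"hand":1},{"xyz":[0,0.06,0.03],"rotation":[0,0,0],"hand":1},{"xyz":[0,0.075,0.035],"rotation":[0,0,0],"hand":1},{"xyz":[0,0.085,0.04],"rotation":[0,0,0],"hand":1},{"xyz":[0,0.085,0.04],"rotation":[0,0,0],"hand":1},{"xyz":[0,0.085,0.04],"rotation":[0,0,0],"hand":1},{"xyz":[0,0.085,0.04],"rotation":[0,0,0],"hand":1},{"xyz":[0,0.085,0.04],"rotation":[0,0,0],"hand":1},{"xyz":[0,0.085,0.04],"rotation":[0,0,0],"hand":1}]' ; python3 - <<'E'
from h import *
st()
c=cam("scene"); crop(c,360,110,420,180,8,"s12")
c=cam("side"); crop(c,160,260,230,340,8,"d12")
move([0,0,-.01])
E
```

```text
clock: 28.35
eef_pos: [0.5032, 0.4562, 0.0688]
tcp_rot: [0.548, 0.638, -0.43, -0.328]
force: [2.9, 1.5, 5.0]
width: 0.0303
t 28.35 p [0.5032 0.4562 0.0688] x [-0.185  0.981 -0.053] z [-0.89  -0.191 -0.415] F [2.9 1.5 5. ] w 0.0303 j [ 0.46  1.44  0.3   0.38  2.5  -1.1 ]
xyz [0.004 0.061 0.028] rot [0. 0. 0.]
```

```bash
python3 -m creep '[{"xyz":[0,0,0],"rotation":[0,0,0],"hand":0.6},{"xyz":[0,0,0],"rotation":[0,0,0],"hand":0.5},{"xyz":[0,0,0],"rotation":[0,0,0],"hand":0.4},{"xyz":[0,0,0],"rotation":[0,0,0],"hand":0.35},{"xyz":[0,0,0],"rotation":[0,0,0],"hand":0.35},{"xyz":[0,0,0],"rotation":[0,0,0],"hand":0.35},{"xyz":[0,0,-0.05],"rotation":[0,0,0],"hand":0.35},{"xyz":[0,0,-0.15],"rotation":[0,0,0],"hand":0.35},{"xyz":[0,0,-0.25],"rotation":[0,0,0],"hand":0.35},{"xyz":[0,0,-0.35],"rotation":[0,0,0],"hand":0.35}]' ; python3 - <<'E'
from h import *
st()
c=cam("scene"); crop(c,330,110,440,210,6,"s13")
c=cam("side"); crop(c,160,200,320,340,4.5,"d13")
E
```

```text
clock: 29.7
eef_pos: [0.518, 0.4455, 0.0949]
tcp_rot: [0.553, 0.64, -0.422, -0.327]
force: [-0.4, 0.4, -0.0]
width: 0.0572
t 29.7 p [0.518  0.4455 0.0949] x [-0.174  0.984 -0.048] z [-0.885 -0.178 -0.43 ] F [-0.4  0.4 -0. ] w 0.0572 j [ 0.44  1.41  0.3   0.37  2.52 -1.11]
```

```bash
python3 - <<'E'
from h import *
move([.0,0,.12]);
goal([.482,.455,.26],down(np.deg2rad(100)))
E
```

```text
xyz [-0.038 -0.721 -0.345] rot [0. 0. 0.]
tcp [0.482 0.455 0.263]
xyz [ 0.052 -1.11  -0.278] rot [-1.432  0.054 -0.034] needcalls 1.43
```

```bash
python3 -m creep '[{"xyz":[0,-0.2,-0.1],"rotation":[0,0,0],"hand":0.35},{"xyz":[0,-0.45,-0.2],"rotation":[0,0,0],"hand":0.35},{"xyz":[0,-0.7,-0.3],"rotation":[-0.1,0,0],"hand":0.35},{"xyz":[0,-0.9,-0.35],"rotation":[-0.3,0,0],"hand":0.35},{"xyz":[0,-1,-0.35],"rotation":[-0.5,0,0],"hand":0.35},{"xyz":[0,-1,-0.35],"rotation":[-0.7,0,0],"hand":0.35},{"xyz":[0,-1,-0.35],"rotation":[-0.9,0.05,0],"hand":0.35},{"xyz":[0,-1,-0.35],"rotation":[-1,0.05,0],"hand":0.35},{"xyz":[0,-1,-0.35],"rotation":[-1,0.05,0],"hand":0.35},{"xyz":[0,-1,-0.35],"rotation":[-1,0.05,0],"hand":0.35}]' ; python3 - <<'E'
from h import *
st()
delta([.42,.44,.30],down(np.deg2rad(96.3)))
E
```

```text
clock: 31.05
eef_pos: [0.5001, 0.4497, 0.2529]
tcp_rot: [0.644, 0.746, -0.135, -0.103]
force: [-0.4, 0.2, -0.8]
width: 0.0571
t 31.05 p [0.5001 0.4497 0.2529] x [-0.148  0.989 -0.02 ] z [-0.328 -0.068 -0.942] F [-0.4  0.2 -0.8] w 0.0571 j [ 0.51  0.61  1.05  0.1   1.81 -1.2 ]
xyz [ 0.009 -0.612 -0.117] rot [-0.433  0.033  0.045] needcalls 0.61
```

```bash
python3 - <<'E'
from h import *
c=cam("scene"); crop(c,330,110,440,210,6,"s14")
d=cam("side"); crop(d,160,200,320,340,4.5,"d14")
print(tri([(c,391.6,136.8),(d,208.8,278.8)]))
print("standing ref",tri([(c,355.7-.5,168-.5),(d,272.5-.5,223.5-.5)]))
for u,v in[(391.6,136.8)]: print(ray(c,u,v,.115))
print(ray(d,208.8,278.8,.115))
E
```

```text
[0.48458693 0.45516499 0.11376745]
standing ref [0.53469297 0.21500142 0.11788252]
[0.4851837  0.45227521 0.115     ]
[0.48450144 0.45666452 0.115     ]
```

```bash
python3 - <<'E'
from h import *
Rm=down(np.deg2rad(98))
delta([.4845,.4545,.17],Rm)
E
```

```text
xyz [0.059 0.088 0.548] rot [-0.434  0.027  0.007] needcalls 0.55
```

```bash
python3 -m creep '[{"xyz":[0.02,0,0.1],"rotation":[-0.1,0,0],"hand":0.3},{"xyz":[0.04,0.04,0.2],"rotation":[-0.2,0,0],"hand":0.3},{"xyz":[0.06,0.07,0.35],"rotation":[-0.35,0.02,0],"hand":0.3},{"xyz":[0.06,0.09,0.5],"rotation":[-0.43,0.03,0],"hand":0.3},{"xyz":[0.06,0.09,0.55],"rotation":[-0.43,0.03,0],"hand":0.3},{"xyz":[0.06,0.09,0.55],"rotation":[-0.43,0.03,0],"hand":0.3},{"xyz":[0.06,0.09,0.55],"rotation":[-0.43,0.03,0],"hand":0.3},{"xyz":[0.06,0.09,0.55],"rotation":[-0.43,0.03,0],"hand":0.3},{"xyz":[0.06,0.09,0.55],"rotation":[-0.43,0.03,0],"hand":0.3},{"xyz":[0.06,0.09,0.55],"rotation":[-0.43,0.03,0],"hand":0.3}]' ; python3 - <<'E'
from h import *
st()
delta([.4845,.4545,.088],down(np.deg2rad(98)))
c=cam("wrist");cv2.imwrite("pics/w15.png",c["image"][:,:,::-1])
E
```

```text
clock: 32.4
eef_pos: [0.4848, 0.4546, 0.1698]
tcp_rot: [0.654, 0.756, -0.0, -0.002]
force: [-0.1, -0.4, 0.1]
width: 0.0615
t 32.4 p [0.4848 0.4546 0.1698] x [-0.144  0.99   0.003] z [-0.004  0.003 -1.   ] F [-0.1 -0.4  0.1] w 0.0615 j [ 0.57  0.44  1.42  0.    1.28 -1.14]
xyz [-0.002 -0.001  0.545] rot [-0.004 -0.004  0.006] needcalls 0.55
```

```bash
python3 - <<'E'
from h import *
c=cam("wrist"); print(ray(c,316.5,220.5,.115))
E
python3 -m creep '[{"xyz":[0,0,0.1],"rotation":[0,0,0],"hand":0.3},{"xyz":[0,0,0.2],"rotation":[0,0,0],"hand":0.3},{"xyz":[0,0,0.3],"rotation":[0,0,0],"hand":0.3},{"xyz":[0,0,0.4],"rotation":[0,0,0],"hand":0.3},{"xyz":[0,0,0.5],"rotation":[0,0,0],"hand":0.3},{"xyz":[0,0,0.545],"rotation":[0,0,0],"hand":0.5},{"xyz":[0,0,0.545],"rotation":[0,0,0],"hand":1},{"xyz":[0,0,0.545],"rotation":[0,0,0],"hand":1},{"xyz":[0,0,0.545],"rotation":[0,0,0],"hand":1},{"xyz":[0,0,0.545],"rotation":[0,0,0],"hand":1}]' ; python3 - <<'E'
from h import *
st()
# row target for bottle: rack (0,.112) yaw 96.35
print([.5186-.1106*.112,.3460+.9939*.112]);move([.0217,.0027,.02])
E
```

```text
[0.48111504 0.45273428 0.115     ]
clock: 33.75
eef_pos: [0.4848, 0.4551, 0.0887]
tcp_rot: [0.654, 0.756, 0.0, -0.002]
force: [0.9, -1.0, 1.1]
width: 0.0292
t 33.75 p [0.4848 0.4551 0.0887] x [-0.144  0.99   0.004] z [-0.003  0.003 -1.   ] F [ 0.9 -1.   1.1] w 0.0292 j [ 0.57  0.53  1.47  0.    1.14 -1.14]
[0.5062127999999999, 0.45731679999999997]
xyz [-0.002  0.145 -0.134] rot [0. 0. 0.]
```

```bash
python3 -m creep '[{"xyz":[0,0,-0.05],"rotation":[0,0,0],"hand":1},{"xyz":[0,0,-0.08],"rotation":[0,0,0],"hand":1},{"xyz":[0,0.08,-0.08],"rotation":[0,0,0],"hand":1},{"xyz":[0,0.15,-0.08],"rotation":[0,0,0],"hand":1},{"xyz":[0,0.15,-0.04],"rotation":[0,0,0],"hand":1},{"xyz":[0,0.15,0],"rotation":[0,0,0],"hand":1},{"xyz":[0,0.15,0],"rotation":[0,0,0],"hand":1},{"xyz":[0,0.15,0],"rotation":[0,0,0],"hand":0.6},{"xyz":[0,0.15,0],"rotation":[0,0,0],"hand":0.4},{"xyz":[0,0.15,0],"rotation":[0,0,0],"hand":0.3}]'
python3 -m creep '[{"xyz":[0,0,0],"rotation":[0,0,0],"hand":0.3},{"xyz":[0,0,-0.1],"rotation":[0,0,0],"hand":0.3},{"xyz":[0,0,-0.3],"rotation":[0,0,0],"hand":0.3},{"xyz":[0,0,-0.5],"rotation":[0,0,0],"hand":0.3},{"xyz":[0,0,-0.7],"rotation":[0,0,0],"hand":0.3},{"xyz":[0,0,-0.7],"rotation":[0,0,0],"hand":0.3},{"xyz":[0,0,-0.7],"rotation":[0,0,0],"hand":0.3},{"xyz":[0,0,-0.7],"rotation":[0,0,0],"hand":0.3},{"xyz":[0,0,-0.7],"rotation":[0,0,0],"hand":0.3},{"xyz":[0,0,-0.7],"rotation":[0,0,0],"hand":0.3}]'
 python3 - <<'E'
from h import *
st()
c=cam("wrist");cv2.imwrite("pics/w16.png",c["image"][:,:,::-1])
E
```

```text
clock: 35.0
eef_pos: [0.5068, 0.4583, 0.0885]
tcp_rot: [0.654, 0.756, 0.0, -0.002]
force: [1.0, -0.3, -0.6]
width: 0.0533
clock: 36.25
eef_pos: [0.5069, 0.4578, 0.1927]
tcp_rot: [0.654, 0.756, -0.0, -0.002]
force: [-0.9, 0.1, 0.4]
width: 0.0617
t 36.25 p [0.5069 0.4578 0.1927] x [-0.144  0.99   0.003] z [-0.004  0.003 -1.   ] F [-0.9  0.1  0.4] w 0.0617 j [ 0.56  0.46  1.35  0.    1.34 -1.16]
```

```bash
cat >> h.py <<'E'
RC=np.array([.5186,.3460]);RX=np.array([.9939,.1106]);RY=np.array([-.1106,.9939])
def rk(p): d=np.asarray(p)[:2]-RC; return np.round([d@RX,d@RY],4)
def wr(xr,yr): return RC+xr*RX+yr*RY
E
python3 - <<'E'
from h import *
c=cam("wrist"); X=ray(c,317.5,208.5,.115);print(X,rk(X))
for q in [(382,104),(371,241),(14,93)]: X=ray(c,*q,.014);print("corner",X,rk(X))
# b2 label corners
P=[ray(c,*q,.039) for q in [(226,184),(263,186),(262,219),(226,217)]];m=np.mean(P,0);print("b2label",m,rk(m))
E
```

```text
[0.50360782 0.45671258 0.115     ] [-0.0027  0.1117]
corner [0.43019504 0.50602017 0.014     ] [-0.0702  0.1688]
corner [0.56773484 0.52282317 0.014     ] [0.0684 0.1703]
corner [0.46893525 0.17303726 0.014     ] [-0.0685 -0.1664]
b2label [0.53406555 0.3922387  0.039     ] [0.0205 0.0442]
```

```bash
python3 -m creep '[{"xyz":[0,0,0.15],"rotation":[0,0,0],"hand":0.3},{"xyz":[0,0,0.3],"rotation":[0,0,0],"hand":0.3},{"xyz":[0,0,0.45],"rotation":[0,0,0],"hand":0.3},{"xyz":[0,0,0.6],"rotation":[0,0,0],"hand":0.3},{"xyz":[0,0,0.695],"rotation":[0,0,0],"hand":0.3},{"xyz":[0,0,0.695],"rotation":[0,0,0],"hand":0.6},{"xyz":[0,0,0.695],"rotation":[0,0,0],"hand":1},{"xyz":[0,0,0.695],"rotation":[0,0,0],"hand":1},{"xyz":[0,0,0.695],"rotation":[0,0,0],"hand":1},{"xyz":[0,0,0.695],"rotation":[0,0,0],"hand":1}]'
python3 -m creep '[{"xyz":[0,0,-0.05],"rotation":[0,0,0],"hand":1},{"xyz":[0,0,-0.08],"rotation":[0,0,0],"hand":1},{"xyz":[0.1,0.15,-0.08],"rotation":[0,0,0],"hand":1},{"xyz":[0.18,0.33,-0.08],"rotation":[0,0,0],"hand":1},{"xyz":[0.18,0.33,-0.08],"rotation":[0,0,0],"hand":1},{"xyz":[0.18,0.33,-0.04],"rotation":[0,0,0],"hand":1},{"xyz":[0.18,0.33,0],"rotation":[0,0,0],"hand":1},{"xyz":[0.18,0.33,0],"rotation":[0,0,0],"hand":1},{"xyz":[0.18,0.33,0],"rotation":[0,0,0],"hand":0.6},{"xyz":[0.18,0.33,0],"rotation":[0,0,0],"hand":0.4}]'
python3 -m creep '[{"xyz":[0,0,0],"rotation":[0,0,0],"hand":0.3},{"xyz":[0,0,0],"rotation":[0,0,0],"hand":0.3},{"xyz":[0,0,-0.2],"rotation":[0,0,0],"hand":0.3},{"xyz":[0,0,-0.4],"rotation":[0,0,0],"hand":0.3},{"xyz":[0,0,-0.6],"rotation":[0,0,0],"hand":0.3},{"xyz":[0,0,-0.8],"rotation":[0,0,0],"hand":0.3},{"xyz":[-0.3,-0.2,-0.9],"rotation":[0,0,0],"hand":0.3},{"xyz":[-0.6,-0.4,-0.9],"rotation":[0,0,0],"hand":0.3},{"xyz":[-0.7,-0.6,-0.9],"rotation":[0,0,0],"hand":0.3},{"xyz":[-0.7,-0.6,-0.9],"rotation":[0,0,0],"hand":0.3}]'
 python3 - <<'E'
from h import *
st()
c=cam("wrist");cv2.imwrite("pics/w17.png",c["image"][:,:,::-1])
E
```

```text
clock: 37.6
eef_pos: [0.5073, 0.4585, 0.09]
tcp_rot: [0.654, 0.756, 0.001, -0.002]
force: [0.2, -0.2, 4.5]
width: 0.0289
clock: 38.85
eef_pos: [0.5539, 0.494, 0.0962]
tcp_rot: [0.654, 0.756, 0.005, -0.001]
force: [-3.5, 0.4, 18.6]
width: 0.0431
clock: 40.1
eef_pos: [0.4774, 0.3746, 0.229]
tcp_rot: [0.654, 0.756, 0.003, -0.002]
force: [0.1, 0.6, 0.6]
width: 0.062
t 40.1 p [0.4774 0.3746 0.229 ] x [-0.144  0.99   0.007] z [ 0.002  0.007 -1.   ] F [0.1 0.6 0.6] w 0.062 j [ 0.47  0.26  1.54  0.01  1.34 -1.25]
```

```bash
python3 - <<'E'
from h import *
c=cam("scene"); crop(c,330,110,440,210,6,"s18")
w=cam("wrist"); crop(w,120,120,450,260,2.4,"w18")
E
python3 - <<'E'
from h import *
w=cam("wrist")
for n,u,v,z in [("label",410,207.5,.043),("base bottom edge",409.5,235.5,.039),("capend",411,133.3,.04),("b2 label",(448+522)/2/2.4+120,(218+279)/2/2.4+120,.039),("b2 capend",491/2.4+120,75/2.4+120,.03)]:
    X=ray(w,u-.5,v-.5,z);print(n,X.round(4),rk(X))
E
```

```text
label [0.5019 0.4765 0.043 ] [-0.0022  0.1316]
base bottom edge [0.5349 0.4849 0.039 ] [0.0316 0.1362]
capend [0.4274 0.4606 0.04  ] [-0.078  0.124]
b2 label [0.5345 0.3888 0.039 ] [0.0205 0.0408]
b2 capend [0.4588 0.3802 0.03  ] [-0.0557  0.0406]
```

```bash
python3 - <<'E'
from h import *
Rm=tiltR(12,33,1)
goal([.4784,.4715,.040],Rm,.08)
E
```

```text
tcp [0.4342 0.4621 0.1096]
xyz [ 0.603 -0.225  0.804] rot [-0.726  0.014 -0.082] needcalls 0.8
```

```bash
python3 -m creep '[{"xyz":[0.1,-0.1,0.1],"rotation":[-0.1,0,0],"hand":0.3},{"xyz":[0.3,-0.2,0.2],"rotation":[-0.25,0,0],"hand":0.3},{"xyz":[0.45,-0.22,0.35],"rotation":[-0.4,0,-0.04],"hand":0.3},{"xyz":[0.6,-0.22,0.5],"rotation":[-0.6,0,-0.08],"hand":0.3},{"xyz":[0.6,-0.22,0.65],"rotation":[-0.73,0.01,-0.08],"hand":0.3},{"xyz":[0.6,-0.22,0.8],"rotation":[-0.73,0.01,-0.08],"hand":0.3},{"xyz":[0.6,-0.22,0.8],"rotation":[-0.73,0.01,-0.08],"hand":0.3},{"xyz":[0.6,-0.22,0.8],"rotation":[-0.73,0.01,-0.08],"hand":0.3},{"xyz":[0.6,-0.22,0.8],"rotation":[-0.73,0.01,-0.08],"hand":0.3},{"xyz":[0.6,-0.22,0.8],"rotation":[-0.73,0.01,-0.08],"hand":0.3}]'; python3 - <<'E'
from h import *
st()
goal([.4784,.4715,.040],tiltR(12,33,1),0)
w=cam("wrist"); cv2.imwrite("pics/w19.png",w["image"][:,:,::-1])
E
```

```text
clock: 41.55
eef_pos: [0.4356, 0.4622, 0.1114]
tcp_rot: [0.604, 0.744, 0.222, 0.181]
force: [-0.6, 0.3, 0.2]
width: 0.0616
t 41.55 p [0.4356 0.4622 0.1114] x [-0.205  0.979 -0.002] z [ 0.537  0.111 -0.836] F [-0.6  0.3  0.2] w 0.0616 j [ 0.77  0.27  1.91 -0.61  0.54 -0.54]
tcp [0.4768 0.4712 0.0425]
xyz [ 0.003 -0.017  0.538] rot [ 0.006  0.004 -0.002] needcalls 0.54
```

```bash
python3 -m creep '[{"xyz":[0,-0.02,0.15],"rotation":[0,0,0],"hand":0.3},{"xyz":[0,-0.02,0.3],"rotation":[0,0,0],"hand":0.3},{"xyz":[0,-0.02,0.45],"rotation":[0,0,0],"hand":0.3},{"xyz":[0,-0.02,0.53],"rotation":[0,0,0],"hand":0.3},{"xyz":[0,-0.02,0.54],"rotation":[0,0,0],"hand":0.4},{"xyz":[0,-0.02,0.54],"rotation":[0,0,0],"hand":1},{"xyz":[0,-0.02,0.54],"rotation":[0,0,0],"hand":1},{"xyz":[0,-0.02,0.54],"rotation":[0,0,0],"hand":1},{"xyz":[0,-0.02,0.54],"rotation":[0,0,0],"hand":1},{"xyz":[0,-0.02,0.54],"rotation":[0,0,0],"hand":1}]'; python3 - <<'E'
from h import *
st()
move([-.06,.0,.12]);
E
```

```text
clock: 42.85
eef_pos: [0.4768, 0.4712, 0.0427]
tcp_rot: [0.604, 0.744, 0.222, 0.181]
force: [-3.0, 1.4, 6.5]
width: 0.0326
t 42.85 p [0.4768 0.4712 0.0427] x [-0.205  0.979 -0.001] z [ 0.538  0.112 -0.835] F [-3.   1.4  6.5] w 0.0326 j [ 0.73  0.46  1.84 -0.73  0.43 -0.44]
xyz [ 0.081  0.113 -0.884] rot [0. 0. 0.]
```

```bash
python3 -m creep '[{"xyz":[0,0,0],"rotation":[0,0,0],"hand":1},{"xyz":[0,0.1,-0.15],"rotation":[0,0,0],"hand":1},{"xyz":[0,0.2,-0.3],"rotation":[0.1,0,0],"hand":1},{"xyz":[0,0.3,-0.46],"rotation":[0.2,0,0],"hand":1},{"xyz":[0,0.44,-0.67],"rotation":[0.35,0,0],"hand":1},{"xyz":[0.02,0.44,-0.67],"rotation":[0.5,0,0],"hand":1},{"xyz":[0.04,0.44,-0.67],"rotation":[0.65,0,0],"hand":1},{"xyz":[0.06,0.44,-0.67],"rotation":[0.8,0,0],"hand":1},{"xyz":[0.08,0.44,-0.67],"rotation":[0.95,0,0],"hand":1},{"xyz":[0.08,0.44,-0.67],"rotation":[1,0,0],"hand":1}]'; python3 - <<'E'
from h import *
st()
delta([.36,.52,.16]);move([-.1,.04,0])
E
```

```text
clock: 44.1
eef_pos: [0.4746, 0.4823, 0.1612]
tcp_rot: [0.627, 0.772, -0.081, -0.065]
force: [-0.5, 0.0, -1.7]
width: 0.0326
t 44.1 p [0.4746 0.4823 0.1612] x [-0.204  0.979 -0.002] z [-0.202 -0.044 -0.978] F [-0.5  0.  -1.7] w 0.0326 j [ 0.58  0.59  1.23  0.07  1.51 -1.2 ]
xyz [ 0.402 -0.68   0.151] rot [0. 0. 0.] needcalls 0.68
xyz [ 0.397 -0.585  0.123] rot [0. 0. 0.]
```

```bash
python3 -m creep '[{"xyz":[0.1,-0.15,0.02],"rotation":[0.1,0,0],"hand":1},{"xyz":[0.2,-0.3,0.05],"rotation":[0.25,0,0],"hand":1},{"xyz":[0.3,-0.5,0.1],"rotation":[0.4,0,0],"hand":1},{"xyz":[0.4,-0.65,0.13],"rotation":[0.55,0,0],"hand":1},{"xyz":[0.4,-0.68,0.15],"rotation":[0.7,0,0],"hand":1},{"xyz":[0.4,-0.68,0.15],"rotation":[0.8,0,0],"hand":1},{"xyz":[0.4,-0.68,0.15],"rotation":[0.93,0,0],"hand":1},{"xyz":[0.4,-0.68,0.15],"rotation":[0.93,0,0],"hand":1},{"xyz":[0.4,-0.68,0.15],"rotation":[0.93,0,0],"hand":1},{"xyz":[0.4,-0.68,0.15],"rotation":[0.93,0,0],"hand":1}]'; python3 - <<'E'
from h import *
st()
c=cam("scene"); crop(c,330,70,430,150,7,"s20")
c=cam("side"); crop(c,140,250,260,370,6,"d20")
E
```

```text
clock: 45.35
eef_pos: [0.3601, 0.52, 0.1611]
tcp_rot: [0.563, 0.692, -0.351, -0.284]
force: [-0.0, 0.1, -1.5]
width: 0.0326
t 45.35 p [0.3601 0.52   0.1611] x [-0.205  0.979 -0.001] z [-0.788 -0.166 -0.593] F [-0.   0.1 -1.5] w 0.0326 j [ 0.61  0.94  0.91  0.39  2.15 -1.1 ]
```

```bash
python3 - <<'E'
from h import *
a=cam("scene");b=cam("side")
print("holder corner",ray(a,374,125,0.0))
axis((340.5+38*1.0,95.5),(330+325/7,70+335/7),(140+507/6,250+238/6),(140+532/6,250+470/6))
for c,n in((a,"A"),(b,"B")):
    p=proj(c,[.34,.51,.10]);q=proj(c,[.34,.51,.18]);print(n,(p-q)/(p-q)[1])
move([0,0,-.04]);move([0,0,-.01])
E
```

```text
holder corner [0.26422964 0.61226069 0.        ]
cap [0.3438 0.5171 0.2056] base [0.3444 0.52   0.1081] len 0.0976 dir [-0.006 -0.03   1.   ] lean deg 1.7
in tool: cap [ 0.0006 -0.0461 -0.0133] base [0.0035 0.0333 0.0435] dir [-0.03  -0.813 -0.582]
A [-0.11971278  1.        ]
B [0.13354871 1.        ]
xyz [0.    0.215 0.158] rot [0. 0. 0.]
xyz [0.    0.054 0.039] rot [0. 0. 0.]
```

```bash
python3 -m creep '[{"xyz":[0,0.1,0.075],"rotation":[0,0,0],"hand":1},{"xyz":[0,0.2,0.15],"rotation":[0,0,0],"hand":1},{"xyz":[0,0.3,0.22],"rotation":[0,0,0],"hand":1},{"xyz":[0,0.37,0.27],"rotation":[0,0,0],"hand":1},{"xyz":[0,0.41,0.3],"rotation":[0,0,0],"hand":1},{"xyz":[0,0.44,0.32],"rotation":[0,0,0],"hand":1},{"xyz":[0,0.46,0.335],"rotation":[0,0,0],"hand":1},{"xyz":[0,0.47,0.345],"rotation":[0,0,0],"hand":1},{"xyz":[0,0.47,0.345],"rotation":[0,0,0],"hand":1},{"xyz":[0,0.47,0.345],"rotation":[0,0,0],"hand":1}]'; python3 - <<'E'
from h import *
st();c=cam("side"); crop(c,140,250,260,370,6,"d21")
E
```

```text
clock: 46.9
eef_pos: [0.3603, 0.5198, 0.0735]
tcp_rot: [0.563, 0.692, -0.351, -0.284]
force: [0.0, -0.1, -1.6]
width: 0.0323
t 46.9 p [0.3603 0.5198 0.0735] x [-0.205  0.979 -0.002] z [-0.789 -0.166 -0.592] F [ 0.  -0.1 -1.6] w 0.0323 j [ 0.61  1.05  0.91  0.37  2.05 -1.14]
```

```bash
python3 -m creep '[{"xyz":[0,0.01,0.008],"rotation":[0,0,0],"hand":1},{"xyz":[0,0.02,0.015],"rotation":[0,0,0],"hand":1},{"xyz":[0,0.03,0.022],"rotation":[0,0,0],"hand":1},{"xyz":[0,0.04,0.029],"rotation":[0,0,0],"hand":1},{"xyz":[0,0.05,0.037],"rotation":[0,0,0],"hand":1},{"xyz":[0,0.06,0.044],"rotation":[0,0,0],"hand":1},{"xyz":[0,0.06,0.044],"rotation":[0,0,0],"hand":1},{"xyz":[0,0.06,0.044],"rotation":[0,0,0],"hand":1},{"xyz":[0,0.06,0.044],"rotation":[0,0,0],"hand":1},{"xyz":[0,0.06,0.044],"rotation":[0,0,0],"hand":1}]'
```

```text
clock: 48.2
eef_pos: [0.3606, 0.5199, 0.063]
tcp_rot: [0.563, 0.692, -0.351, -0.284]
force: [2.6, 1.1, 5.2]
width: 0.0325
```

Touching. Release and back out.

```bash
python3 -m creep '[{"xyz":[0,0,0],"rotation":[0,0,0],"hand":0.6},{"xyz":[0,0,0],"rotation":[0,0,0],"hand":0.5},{"xyz":[0,0,0],"rotation":[0,0,0],"hand":0.4},{"xyz":[0,0,0],"rotation":[0,0,0],"hand":0.3},{"xyz":[0,0,0],"rotation":[0,0,0],"hand":0.3},{"xyz":[0,0,-0.1],"rotation":[0,0,0],"hand":0.3},{"xyz":[0,-0.1,-0.25],"rotation":[0,0,0],"hand":0.3},{"xyz":[0,-0.3,-0.45],"rotation":[0,0,0],"hand":0.3},{"xyz":[0,-0.5,-0.55],"rotation":[-0.1,0,0],"hand":0.3},{"xyz":[0,-0.7,-0.6],"rotation":[-0.2,0,0],"hand":0.3}]'; python3 - <<'E'
from h import *
st();c=cam("side"); crop(c,140,220,260,370,5,"d22")
c=cam("scene"); crop(c,330,70,430,200,5,"s22")
# b2 pregrasp
goal([.5095,.387,.034],tiltR(4.5,33,1),.09)
E
```

```text
clock: 49.45
eef_pos: [0.3712, 0.522, 0.2018]
tcp_rot: [0.584, 0.718, -0.294, -0.239]
force: [0.5, 0.0, 1.0]
width: 0.0616
t 49.45 p [0.3712 0.522  0.2018] x [-0.204  0.979 -0.001] z [-0.686 -0.143 -0.714] F [0.5 0.  1. ] w 0.0616 j [ 0.62  0.82  0.96  0.33  2.07 -1.1 ]
tcp [0.459 0.383 0.112]
xyz [-1.041  0.713  0.186] rot [-1.712  0.013  0.177] needcalls 1.71
```

```bash
python3 -m creep '[{"xyz":[-0.2,0,-0.1],"rotation":[-0.1,0,0],"hand":0.3},{"xyz":[-0.4,0.05,-0.2],"rotation":[-0.25,0,0],"hand":0.3},{"xyz":[-0.6,0.1,-0.3],"rotation":[-0.4,0,0],"hand":0.3},{"xyz":[-0.8,0.1,-0.3],"rotation":[-0.55,0,0],"hand":0.3},{"xyz":[-0.94,0.1,-0.3],"rotation":[-0.7,0,0],"hand":0.3},{"xyz":[-0.94,0.1,-0.3],"rotation":[-0.85,0,0],"hand":0.3},{"xyz":[-0.94,0.1,-0.3],"rotation":[-1,0,0],"hand":0.3},{"xyz":[-0.94,0.1,-0.3],"rotation":[-1,0,0],"hand":0.3},{"xyz":[-0.94,0.1,-0.3],"rotation":[-1,0,0],"hand":0.3},{"xyz":[-0.94,0.1,-0.3],"rotation":[-1,0,0],"hand":0.3}]'; python3 - <<'E'
from h import *
st()
w=cam("wrist"); cv2.imwrite("pics/w23.png",w["image"][:,:,::-1])
goal([.5095,.387,.034],tiltR(4.5,33,1),.09)
E
```

```text
clock: 50.8
eef_pos: [0.4417, 0.3943, 0.2279]
tcp_rot: [0.63, 0.776, 0.006, 0.003]
force: [1.4, 0.1, 0.2]
width: 0.0616
t 50.8 p [0.4417 0.3943 0.2279] x [-0.206  0.979  0.003] z [ 0.012  0.006 -1.   ] F [1.4 0.1 0.2] w 0.0616 j [ 0.53  0.22  1.59 -0.    1.32 -1.25]
tcp [0.459 0.383 0.112]
xyz [-0.1    0.087  0.773] rot [-0.715 -0.052  0.158] needcalls 0.77
```

```bash
python3 - <<'E'
from h import *
w=cam("wrist")
X=ray(w,507,104,.110);print("b1cap",X)
P=np.array([ray(w,*q,.039) for q in [(283,233),(313,236),(310,264),(283,263)]]);m=P.mean(0);print("b2 label",m,rk(m)); k=ray(w,303,181,.03);print(k,np.rad2deg(np.arctan2(*(m-k)[1::-1])))
P=np.array([ray(w,*q,.039) for q in [(208,202),(242,199),(243,225),(208,227)]]);m=P.mean(0);print("b3 label",m,rk(m))
E
```

```text
b1cap [0.34423848 0.51709638 0.11      ]
b2 label [0.53236356 0.38985849 0.039     ] [0.0185 0.0421]
[0.45736702 0.38131025 0.03      ] 6.502614024219217
b3 label [0.50642689 0.30773723 0.039     ] [-0.0163 -0.0367]
```

```bash
python3 -m creep '[{"xyz":[-0.02,0,0.1],"rotation":[-0.1,0,0],"hand":0.3},{"xyz":[-0.04,0.03,0.2],"rotation":[-0.25,0,0.05],"hand":0.3},{"xyz":[-0.06,0.06,0.35],"rotation":[-0.4,0,0.1],"hand":0.3},{"xyz":[-0.1,0.09,0.5],"rotation":[-0.55,-0.03,0.13],"hand":0.3},{"xyz":[-0.1,0.09,0.65],"rotation":[-0.72,-0.05,0.16],"hand":0.3},{"xyz":[-0.1,0.09,0.77],"rotation":[-0.72,-0.05,0.16],"hand":0.3},{"xyz":[-0.1,0.09,0.77],"rotation":[-0.72,-0.05,0.16],"hand":0.3},{"xyz":[-0.1,0.09,0.77],"rotation":[-0.72,-0.05,0.16],"hand":0.3},{"xyz":[-0.1,0.09,0.77],"rotation":[-0.72,-0.05,0.16],"hand":0.3},{"xyz":[-0.1,0.09,0.77],"rotation":[-0.72,-0.05,0.16],"hand":0.3}]'; python3 - <<'E'
from h import *
st()
w=cam("wrist"); cv2.imwrite("pics/w24.png",w["image"][:,:,::-1])
goal([.5086,.386,.034],tiltR(5,33,1),0)
E
```

```text
clock: 52.15
eef_pos: [0.4601, 0.3833, 0.1136]
tcp_rot: [0.651, 0.703, 0.211, 0.194]
force: [-1.1, -0.8, -0.3]
width: 0.0618
t 52.15 p [0.4601 0.3833 0.1136] x [-0.077  0.997  0.003] z [ 0.547  0.045 -0.836] F [-1.1 -0.8 -0.3] w 0.0618 j [ 0.65  0.2   1.99 -0.63  0.53 -0.52]
tcp [0.507  0.3859 0.0365]
xyz [-0.008 -0.018  0.601] rot [ 0.006  0.004 -0.013] needcalls 0.6
```

```bash
python3 -m creep '[{"xyz":[0,-0.02,0.15],"rotation":[0,0,0],"hand":0.3},{"xyz":[0,-0.02,0.3],"rotation":[0,0,0],"hand":0.33},{"xyz":[0,-0.02,0.45],"rotation":[0,0,0],"hand":0.33},{"xyz":[-0.01,-0.02,0.56],"rotation":[0,0,0],"hand":0.33},{"xyz":[-0.01,-0.02,0.6],"rotation":[0,0,0],"hand":0.4},{"xyz":[-0.01,-0.02,0.6],"rotation":[0,0,0],"hand":1},{"xyz":[-0.01,-0.02,0.6],"rotation":[0,0,0],"hand":1},{"xyz":[-0.01,-0.02,0.6],"rotation":[0,0,0],"hand":1},{"xyz":[-0.01,-0.02,0.6],"rotation":[0,0,0],"hand":1},{"xyz":[-0.01,-0.02,0.6],"rotation":[0,0,0],"hand":1}]'; python3 - <<'E'
from h import *
st()
E
python3 -m creep '[{"xyz":[0,0,0],"rotation":[0,0,0],"hand":1},{"xyz":[0,0.1,-0.15],"rotation":[0,0,0],"hand":1},{"xyz":[0,0.2,-0.3],"rotation":[0.1,0,0],"hand":1},{"xyz":[0,0.3,-0.46],"rotation":[0.2,0,0],"hand":1},{"xyz":[0,0.44,-0.67],"rotation":[0.35,0,0],"hand":1},{"xyz":[0,0.44,-0.67],"rotation":[0.5,0,0],"hand":1},{"xyz":[0,0.44,-0.67],"rotation":[0.65,0,0],"hand":1},{"xyz":[0,0.44,-0.67],"rotation":[0.8,0,0],"hand":1},{"xyz":[0,0.44,-0.67],"rotation":[0.95,0,0],"hand":1},{"xyz":[0,0.44,-0.67],"rotation":[1,0,0],"hand":1}]'; python3 - <<'E'
from h import *
st()
p=wr(0,.045);print(p);delta([p[0]+.018,p[1],.145]); delta(Rm=tiltR(5+180,57,-1))
E
```

```text
clock: 53.45
eef_pos: [0.5068, 0.386, 0.0371]
tcp_rot: [0.651, 0.703, 0.212, 0.194]
force: [-4.6, -0.4, 5.1]
width: 0.0332
t 53.45 p [0.5068 0.386  0.0371] x [-0.077  0.997  0.003] z [ 0.548  0.045 -0.836] F [-4.6 -0.4  5.1] w 0.0332 j [ 0.6   0.41  1.92 -0.78  0.39 -0.38]
clock: 54.7
eef_pos: [0.5076, 0.3849, 0.1563]
tcp_rot: [0.676, 0.73, -0.075, -0.071]
force: [-0.3, 0.3, -1.2]
width: 0.0329
t 54.7 p [0.5076 0.3849 0.1563] x [-0.076  0.997  0.003] z [-0.205 -0.013 -0.979] F [-0.3  0.3 -1.2] w 0.0329 j [ 0.43  0.51  1.36  0.07  1.46 -1.24]
[0.513623  0.3907255]
xyz [0.026 0.175 0.041] rot [0. 0. 0.] needcalls 0.17
xyz [0. 0. 0.] rot [ 1.003 -0.011 -0.01 ] needcalls 1.0
```

```bash
python3 -m creep '[{"xyz":[0,0.05,0],"rotation":[0.1,0,0],"hand":1},{"xyz":[0,0.1,0],"rotation":[0.25,0,0],"hand":1},{"xyz":[0.02,0.17,0],"rotation":[0.4,0,0],"hand":1},{"xyz":[0.02,0.17,0],"rotation":[0.55,0,0],"hand":1},{"xyz":[0.02,0.17,0],"rotation":[0.7,0,0],"hand":1},{"xyz":[0.02,0.17,0],"rotation":[0.85,0,0],"hand":1},{"xyz":[0.02,0.17,0],"rotation":[1,0,0],"hand":1},{"xyz":[0.02,0.17,0],"rotation":[1,0,0],"hand":1},{"xyz":[0.02,0.17,0],"rotation":[1,0,0],"hand":1},{"xyz":[0.02,0.17,0],"rotation":[1,0,0],"hand":1}]'; python3 - <<'E'
from h import *
st()
c=cam("scene"); crop(c,350,90,450,180,7,"s25")
c=cam("side"); crop(c,170,200,270,310,6,"d25")
E
```

```text
clock: 55.95
eef_pos: [0.5325, 0.3903, 0.153]
tcp_rot: [0.598, 0.647, -0.347, -0.323]
force: [-0.0, 0.5, -1.7]
width: 0.0333
t 55.95 p [0.5325 0.3903 0.153 ] x [-0.076  0.997  0.004] z [-0.833 -0.062 -0.55 ] F [-0.   0.5 -1.7] w 0.0333 j [ 0.34  1.12  0.64  0.31  2.33 -1.21]
```

```bash
python3 - <<'E'
from h import *
a=cam("scene");b=cam("side")
axis((350+279/7,90+258/7),(350+258/7,90+425/7),(170+305/6,200+188/6),(170+320/6,200+390/6))
for c,n in((a,"A"),(b,"B")):
    p=proj(c,[.51,.39,.10]);q=proj(c,[.51,.39,.18]);print(n,(p-q)/(p-q)[1])
E
```

```text
cap [0.5127 0.3914 0.1959] base [0.517  0.3921 0.0991] len 0.0969 dir [-0.044 -0.006  0.999] lean deg 2.6
in tool: cap [ 0.0031 -0.0475 -0.0079] base [0.0031 0.0359 0.0416] dir [ 0.   -0.86 -0.51]
A [-0.1501486  1.       ]
B [0.13268924 1.        ]
```

```bash
python3 - <<'E'
from h import *
move([0,0,-.078]);move([0,0,-.01])
E
```

```text
xyz [-0.002  0.435  0.285] rot [0. 0. 0.]
xyz [-0.     0.056  0.037] rot [0. 0. 0.]
```

```bash
python3 -m creep '[{"xyz":[0,0.05,0.035],"rotation":[0.03,0,0],"hand":1},{"xyz":[0,0.13,0.085],"rotation":[0.06,0,0],"hand":1},{"xyz":[0,0.21,0.14],"rotation":[0.06,0,0],"hand":1},{"xyz":[0,0.28,0.185],"rotation":[0.06,0,0],"hand":1},{"xyz":[0,0.34,0.225],"rotation":[0.06,0,0],"hand":1},{"xyz":[0,0.38,0.25],"rotation":[0.06,0,0],"hand":1},{"xyz":[0,0.41,0.27],"rotation":[0.06,0,0],"hand":1},{"xyz":[0,0.43,0.28],"rotation":[0.06,0,0],"hand":1},{"xyz":[0,0.43,0.28],"rotation":[0.06,0,0],"hand":1},{"xyz":[0,0.43,0.28],"rotation":[0.06,0,0],"hand":1}]'
python3 -m creep '[{"xyz":[0,0.01,0.006],"rotation":[0,0,0],"hand":1},{"xyz":[0,0.02,0.012],"rotation":[0,0,0],"hand":1},{"xyz":[0,0.025,0.016],"rotation":[0,0,0],"hand":1},{"xyz":[0,0.03,0.02],"rotation":[0,0,0],"hand":1},{"xyz":[0,0.03,0.02],"rotation":[0,0,0],"hand":1},{"xyz":[0,0.03,0.02],"rotation":[0,0,0],"hand":1},{"xyz":[0,0.03,0.02],"rotation":[0,0,0],"hand":1},{"xyz":[0,0.03,0.02],"rotation":[0,0,0],"hand":1},{"xyz":[0,0.03,0.02],"rotation":[0,0,0],"hand":1},{"xyz":[0,0.03,0.02],"rotation":[0,0,0],"hand":1}]'
```

```text
clock: 57.5
eef_pos: [0.5327, 0.3903, 0.0753]
tcp_rot: [0.59, 0.638, -0.363, -0.338]
force: [1.0, -0.3, -0.9]
width: 0.033
clock: 58.75
eef_pos: [0.5324, 0.3903, 0.0701]
tcp_rot: [0.59, 0.638, -0.363, -0.338]
force: [0.7, -0.4, 2.3]
width: 0.0333
```

```bash
python3 -m creep '[{"xyz":[0,0.004,0.003],"rotation":[0,0,0],"hand":1},{"xyz":[0,0.004,0.003],"rotation":[0,0,0],"hand":0.6},{"xyz":[0,0.004,0.003],"rotation":[0,0,0],"hand":0.5},{"xyz":[0,0,0],"rotation":[0,0,0],"hand":0.4},{"xyz":[0,0,0],"rotation":[0,0,0],"hand":0.33},{"xyz":[0,0,-0.1],"rotation":[0,0,0],"hand":0.33},{"xyz":[0,-0.1,-0.25],"rotation":[0,0,0],"hand":0.33},{"xyz":[0,-0.3,-0.4],"rotation":[0,0,0],"hand":0.33},{"xyz":[0,-0.5,-0.45],"rotation":[-0.1,0,0],"hand":0.33},{"xyz":[0,-0.7,-0.5],"rotation":[-0.2,0,0],"hand":0.33}]'; python3 - <<'E'
from h import *
st()
c=cam("scene"); crop(c,330,90,450,210,6,"s26")
# to above staging b1
delta([.344,.517,.20],down(np.deg2rad(101)))
E
```

```text
clock: 60.0
eef_pos: [0.5435, 0.3904, 0.1986]
tcp_rot: [0.615, 0.664, -0.311, -0.29]
force: [1.1, 0.3, 1.0]
width: 0.0588
t 60.0 p [0.5435 0.3904 0.1986] x [-0.076  0.997  0.003] z [-0.768 -0.056 -0.638] F [1.1 0.3 1. ] w 0.0588 j [ 0.35  1.02  0.67  0.28  2.29 -1.21]
xyz [ 0.937 -0.781  0.994] rot [-1.103 -0.07  -0.132] needcalls 1.1
```

```bash
python3 -m creep '[{"xyz":[0.1,-0.2,0],"rotation":[-0.15,0,0],"hand":0.3},{"xyz":[0.25,-0.35,0.15],"rotation":[-0.3,0,0],"hand":0.3},{"xyz":[0.45,-0.45,0.35],"rotation":[-0.5,0,-0.05],"hand":0.3},{"xyz":[0.65,-0.6,0.6],"rotation":[-0.7,-0.05,-0.1],"hand":0.3},{"xyz":[0.85,-0.75,0.85],"rotation":[-0.9,-0.07,-0.13],"hand":0.3},{"xyz":[0.93,-0.78,0.95],"rotation":[-1,-0.07,-0.13],"hand":0.3},{"xyz":[0.93,-0.78,0.95],"rotation":[-1,-0.07,-0.13],"hand":0.3},{"xyz":[0.93,-0.78,0.95],"rotation":[-1,-0.07,-0.13],"hand":0.3},{"xyz":[0.93,-0.78,0.95],"rotation":[-1,-0.07,-0.13],"hand":0.3},{"xyz":[0.93,-0.78,0.95],"rotation":[-1,-0.07,-0.13],"hand":0.3}]'; python3 - <<'E'
from h import *
st()
c=cam("wrist");cv2.imwrite("pics/w27.png",c["image"][:,:,::-1])
delta([.344,.517,.085],down(np.deg2rad(101)))
E
```

```text
clock: 61.3
eef_pos: [0.3506, 0.5158, 0.2037]
tcp_rot: [0.637, 0.77, -0.03, -0.028]
force: [-0.4, 1.2, -0.1]
width: 0.0617
t 61.3 p [0.3506 0.5158 0.2037] x [-0.188  0.982  0.004] z [-0.081 -0.012 -0.997] F [-0.4  1.2 -0.1] w 0.0617 j [ 0.76  0.36  1.46  0.05  1.39 -1.01]
xyz [0.013 0.024 0.792] rot [-0.104 -0.005 -0.003] needcalls 0.79
```

```bash
python3 -m creep '[{"xyz":[0.01,0.02,0.15],"rotation":[-0.1,0,0],"hand":0.3},{"xyz":[0.01,0.02,0.3],"rotation":[-0.1,0,0],"hand":0.3},{"xyz":[0.01,0.02,0.5],"rotation":[-0.1,0,0],"hand":0.3},{"xyz":[0.01,0.02,0.7],"rotation":[-0.1,0,0],"hand":0.3},{"xyz":[0.01,0.02,0.79],"rotation":[-0.1,0,0],"hand":0.35},{"xyz":[0.01,0.02,0.79],"rotation":[-0.1,0,0],"hand":1},{"xyz":[0.01,0.02,0.79],"rotation":[-0.1,0,0],"hand":1},{"xyz":[0.01,0.02,0.79],"rotation":[-0.1,0,0],"hand":1},{"xyz":[0.01,0.02,0.79],"rotation":[-0.1,0,0],"hand":1},{"xyz":[0.01,0.02,0.79],"rotation":[-0.1,0,0],"hand":1}]'; python3 - <<'E'
from h import *
st()
p=wr(0,.128);print(p)
move([0,0,.05]);delta([p[0],p[1],.135],down(np.deg2rad(96.3)))
E
```

```text
clock: 62.6
eef_pos: [0.3442, 0.5173, 0.0868]
tcp_rot: [0.637, 0.771, 0.001, -0.002]
force: [-0.5, 0.6, 5.6]
width: 0.0295
t 62.6 p [0.3442 0.5173 0.0868] x [-0.188  0.982  0.005] z [-0.002  0.005 -1.   ] F [-0.5  0.6  5.6] w 0.0295 j [ 0.79  0.45  1.6   0.01  1.1  -0.97]
[0.5044432 0.4732192]
xyz [ 0.002 -0.    -0.333] rot [0. 0. 0.]
xyz [-0.488  0.994 -0.325] rot [-0.002 -0.007  0.101] needcalls 0.99
```

```bash
python3 -m creep '[{"xyz":[0,0,-0.1],"rotation":[0,0,0],"hand":1},{"xyz":[0,0,-0.25],"rotation":[0,0,0],"hand":1},{"xyz":[-0.05,0.1,-0.32],"rotation":[0,0,0],"hand":1},{"xyz":[-0.15,0.3,-0.32],"rotation":[0,0,0.05],"hand":1},{"xyz":[-0.25,0.5,-0.32],"rotation":[0,0,0.1],"hand":1},{"xyz":[-0.35,0.7,-0.32],"rotation":[0,0,0.1],"hand":1},{"xyz":[-0.45,0.9,-0.32],"rotation":[0,0,0.1],"hand":1},{"xyz":[-0.49,0.99,-0.32],"rotation":[0,0,0.1],"hand":1},{"xyz":[-0.49,0.99,-0.32],"rotation":[0,0,0.1],"hand":1},{"xyz":[-0.49,0.99,-0.32],"rotation":[0,0,0.1],"hand":1}]'; python3 - <<'E'
from h import *
st()
c=cam("wrist");cv2.imwrite("pics/w28.png",c["image"][:,:,::-1])
p=wr(0,.128)
delta([p[0],p[1],.092],down(np.deg2rad(96.3)))
E
```

```text
clock: 63.85
eef_pos: [0.5029, 0.4731, 0.134]
tcp_rot: [0.667, 0.745, 0.001, -0.003]
force: [-0.2, 0.1, -1.4]
width: 0.0294
t 63.85 p [0.5029 0.4731 0.134 ] x [-0.111  0.994  0.005] z [-0.003  0.005 -1.   ] F [-0.2  0.1 -1.4] w 0.0294 j [ 0.58  0.53  1.37  0.01  1.24 -1.1 ]
xyz [-0.003  0.012  0.281] rot [-0.003 -0.006  0.002] needcalls 0.28
```

```bash
python3 -m creep '[{"xyz":[0,0.01,0.1],"rotation":[0,0,0],"hand":1},{"xyz":[0,0.01,0.2],"rotation":[0,0,0],"hand":1},{"xyz":[0,0.01,0.25],"rotation":[0,0,0],"hand":1},{"xyz":[0,0.01,0.275],"rotation":[0,0,0],"hand":1},{"xyz":[0,0.01,0.285],"rotation":[0,0,0],"hand":1},{"xyz":[0,0.01,0.285],"rotation":[0,0,0],"hand":1},{"xyz":[0,0.01,0.285],"rotation":[0,0,0],"hand":0.6},{"xyz":[0,0.01,0.285],"rotation":[0,0,0],"hand":0.45},{"xyz":[0,0.01,0.285],"rotation":[0,0,0],"hand":0.35},{"xyz":[0,0.01,0.285],"rotation":[0,0,0],"hand":0.3}]'
python3 -m creep '[{"xyz":[0,0,0],"rotation":[0,0,0],"hand":0.3},{"xyz":[0,0,-0.1],"rotation":[0,0,0],"hand":0.3},{"xyz":[0,0,-0.3],"rotation":[0,0,0],"hand":0.3},{"xyz":[0,0,-0.5],"rotation":[0,0,0],"hand":0.3},{"xyz":[0,0,-0.7],"rotation":[0,0,0],"hand":0.3},{"xyz":[-0.2,0,-0.9],"rotation":[0,0,0],"hand":0.3},{"xyz":[-0.4,0,-0.9],"rotation":[0,0,0],"hand":0.3},{"xyz":[-0.6,0,-0.9],"rotation":[0,0,0],"hand":0.3},{"xyz":[-0.6,0,-0.9],"rotation":[0,0,0],"hand":0.3},{"xyz":[-0.6,0,-0.9],"rotation":[0,0,0],"hand":0.3}]'; python3 - <<'E'
from h import *
st()
c=cam("wrist");cv2.imwrite("pics/w29.png",c["image"][:,:,::-1])
E
```

```text
clock: 65.15
eef_pos: [0.5041, 0.4736, 0.0914]
tcp_rot: [0.666, 0.746, 0.001, -0.003]
force: [0.4, -0.2, 0.7]
width: 0.0611
clock: 66.4
eef_pos: [0.5147, 0.3841, 0.2268]
tcp_rot: [0.667, 0.745, 0.001, -0.003]
force: [0.9, 0.6, -0.3]
width: 0.0616
t 66.4 p [0.5147 0.3841 0.2268] x [-0.111  0.994  0.006] z [-0.002  0.006 -1.   ] F [ 0.9  0.6 -0.3] w 0.0616 j [ 0.45  0.34  1.44  0.01  1.36 -1.23]
```

```bash
python3 - <<'E'
from h import *
c=cam("wrist")
for n,u,v in [("b1",429,194),("b2",326,197),("std",109,195)]:
    X=ray(c,u,v,.115);print(n,X.round(4),rk(X))
P=np.array([ray(c,*q,.039) for q in [(222,146),(258,142),(261,170),(226,175)]]);m=P.mean(0);print("b3 label",m,rk(m)); k=ray(c,255,222,.022);print(k,np.rad2deg(np.arctan2(*(k-m)[1::-1])),np.linalg.norm((k-m)[:2]))
for q in [(446,102),(433,226.5),(115.5,101.5),(138,226.5)]: X=ray(c,*q,.014);print("corner",rk(X))
crop(c,100,90,460,240,2.2,"w29b")
E
```

```text
b1 [0.5014 0.4716 0.115 ] [-0.0032  0.1267]
b2 [0.5129 0.3906 0.115 ] [-0.0007  0.0449]
std [0.5303 0.2196 0.115 ] [-0.0023 -0.127 ]
b3 label [0.50669998 0.30762491 0.039     ] [-0.0161 -0.0368]
[0.58056129 0.32172766 0.022     ] 10.809692790880327 0.07519561687252664
corner [-0.0691  0.1686]
corner [0.0677 0.1706]
corner [-0.069  -0.1656]
corner [ 0.0677 -0.1661]
```

```bash
python3 - <<'E'
from h import *
Rm=tiltR(191.3,52,-1)
goal([.5364,.3085,.034],Rm,.16)
goal([.5364,.3085,.034],Rm,.0)
E
```

```text
tcp [0.6624 0.3337 0.1344]
xyz [-0.451  0.943  0.608] rot [ 1.153 -0.055 -0.097] needcalls 1.15
tcp [0.5387 0.309  0.0358]
xyz [-0.526  0.107  1.266] rot [ 1.153 -0.055 -0.097] needcalls 1.27
```

```bash
python3 -m creep '[{"xyz":[-0.1,0.2,0],"rotation":[0.1,0,0],"hand":0.3},{"xyz":[-0.2,0.4,0],"rotation":[0.25,0,0],"hand":0.3},{"xyz":[-0.3,0.6,0],"rotation":[0.4,0,0],"hand":0.3},{"xyz":[-0.4,0.8,0.05],"rotation":[0.55,0,-0.05],"hand":0.3},{"xyz":[-0.45,0.94,0.1],"rotation":[0.7,-0.05,-0.1],"hand":0.3},{"xyz":[-0.45,0.94,0.2],"rotation":[0.85,-0.05,-0.1],"hand":0.3},{"xyz":[-0.45,0.94,0.3],"rotation":[1,-0.05,-0.1],"hand":0.3},{"xyz":[-0.45,0.94,0.4],"rotation":[1,-0.05,-0.1],"hand":0.3},{"xyz":[-0.45,0.94,0.4],"rotation":[1,-0.05,-0.1],"hand":0.3},{"xyz":[-0.45,0.94,0.4],"rotation":[1,-0.05,-0.1],"hand":0.3}]'; python3 - <<'E'
from h import *
st()
goal([.5364,.3085,.034],tiltR(191.3,52,-1),.10)
goal([.5364,.3085,.034],tiltR(191.3,52,-1),.0)
E
```

```text
clock: 67.75
eef_pos: [0.6491, 0.3287, 0.1673]
tcp_rot: [0.587, 0.716, -0.292, -0.24]
force: [-0.5, 0.8, 0.1]
width: 0.0615
t 67.75 p [0.6491 0.3287 0.1673] x [-0.196  0.981  0.002] z [-0.686 -0.136 -0.715] F [-0.5  0.8  0.1] w 0.0615 j [ 0.28  1.24  0.3   0.09  2.38 -1.45]
tcp [0.616  0.3244 0.0974]
xyz [0.014 0.167 0.489] rot [ 0.169 -0.001  0.002] needcalls 0.49
tcp [0.5387 0.309  0.0358]
xyz [0.014 0.079 1.149] rot [ 0.169 -0.001  0.002] needcalls 1.15
```

```bash
python3 -m creep '[{"xyz":[0.01,0.03,0.1],"rotation":[0,0,0],"hand":0.3},{"xyz":[0.01,0.06,0.2],"rotation":[0.05,0,0],"hand":0.3},{"xyz":[0.01,0.1,0.3],"rotation":[0.1,0,0],"hand":0.3},{"xyz":[0.01,0.14,0.4],"rotation":[0.17,0,0],"hand":0.3},{"xyz":[0.01,0.16,0.49],"rotation":[0.17,0,0],"hand":0.3},{"xyz":[0.01,0.16,0.55],"rotation":[0.17,0,0],"hand":0.3},{"xyz":[0.01,0.16,0.6],"rotation":[0.17,0,0],"hand":0.3},{"xyz":[0.01,0.16,0.6],"rotation":[0.17,0,0],"hand":0.3},{"xyz":[0.01,0.16,0.6],"rotation":[0.17,0,0],"hand":0.3},{"xyz":[0.01,0.16,0.6],"rotation":[0.17,0,0],"hand":0.3}]'; python3 - <<'E'
from h import *
st()
goal([.5364,.3085,.034],tiltR(191.3,52,-1),.0)
c=cam("scene"); crop(c,320,110,450,220,6,"s30")
c=cam("wrist");cv2.imwrite("pics/w30.png",c["image"][:,:,::-1])
E
```

```text
clock: 69.0
eef_pos: [0.6043, 0.3214, 0.0867]
tcp_rot: [0.57, 0.695, -0.338, -0.278]
force: [-0.7, 0.3, -1.1]
width: 0.0616
t 69.0 p [0.6043 0.3214 0.0867] x [-0.196  0.981  0.002] z [-0.773 -0.153 -0.616] F [-0.7  0.3 -1.1] w 0.0616 j [ 0.28  1.27  0.45  0.09  2.32 -1.45]
tcp [0.5387 0.309  0.0358]
xyz [ 0.004 -0.007  0.56 ] rot [ 0.001 -0.001  0.002] needcalls 0.56
```

```bash
python3 -m creep '[{"xyz":[0.01,0,0.1],"rotation":[0,0,0],"hand":0.32},{"xyz":[0.02,0,0.2],"rotation":[0,0,0],"hand":0.32},{"xyz":[0.02,0,0.3],"rotation":[0,0,0],"hand":0.32},{"xyz":[0.02,0,0.4],"rotation":[0,0,0],"hand":0.32},{"xyz":[0.02,0,0.5],"rotation":[0,0,0],"hand":0.32},{"xyz":[0.02,0,0.56],"rotation":[0,0,0],"hand":0.32},{"xyz":[0.02,0,0.56],"rotation":[0,0,0],"hand":0.32},{"xyz":[0.02,0,0.56],"rotation":[0,0,0],"hand":0.6},{"xyz":[0.02,0,0.56],"rotation":[0,0,0],"hand":1},{"xyz":[0.02,0,0.56],"rotation":[0,0,0],"hand":1}]'
python3 - <<'E'
from h import *
st()
c=cam("scene"); crop(c,320,110,450,220,6,"s31")
move([0,0,.11])
E
```

```text
clock: 70.35
eef_pos: [0.5391, 0.3115, 0.0351]
tcp_rot: [0.57, 0.695, -0.338, -0.278]
force: [1.8, 0.1, 0.7]
width: 0.0337
t 70.35 p [0.5391 0.3115 0.0351] x [-0.196  0.981  0.002] z [-0.772 -0.153 -0.616] F [1.8 0.1 0.7] w 0.0337 j [ 0.29  1.15  0.79  0.09  2.11 -1.47]
xyz [ 0.001 -0.577 -0.452] rot [0. 0. 0.]
```

```bash
python3 -m creep '[{"xyz":[0,0,0],"rotation":[0,0,0],"hand":1},{"xyz":[0,-0.1,-0.08],"rotation":[0,0,0],"hand":1},{"xyz":[0,-0.25,-0.2],"rotation":[0,0,0],"hand":1},{"xyz":[0,-0.4,-0.31],"rotation":[-0.1,0,0],"hand":1},{"xyz":[0,-0.58,-0.45],"rotation":[-0.25,0,0],"hand":1},{"xyz":[0,-0.65,-0.5],"rotation":[-0.4,0,0],"hand":1},{"xyz":[0,-0.65,-0.5],"rotation":[-0.55,0,0],"hand":1},{"xyz":[0,-0.65,-0.5],"rotation":[-0.7,0,0],"hand":1},{"xyz":[0,-0.65,-0.5],"rotation":[-0.85,0,0],"hand":1},{"xyz":[0,-0.65,-0.5],"rotation":[-1,0,0],"hand":1}]'
python3 -m creep '[{"xyz":[0,0,0],"rotation":[-0.1,0,0],"hand":1},{"xyz":[0,0,0],"rotation":[-0.25,0,0],"hand":1},{"xyz":[0,0,0],"rotation":[-0.4,0,0],"hand":1},{"xyz":[0,0,0],"rotation":[-0.55,0,0],"hand":1},{"xyz":[0,0,0],"rotation":[-0.7,0,0],"hand":1},{"xyz":[0,0,0],"rotation":[-0.85,0,0],"hand":1},{"xyz":[0,0,0],"rotation":[-1,0,0],"hand":1},{"xyz":[0,0,0],"rotation":[-1,0,0],"hand":1},{"xyz":[0,0,0],"rotation":[-1,0,0],"hand":1},{"xyz":[0,0,0],"rotation":[-1,0,0],"hand":1}]'
python3 - <<'E'
from h import *
st()
c=cam("scene"); crop(c,320,90,440,210,6,"s32")
c=cam("side"); crop(c,190,150,310,300,5,"d32")
E
```

```text
clock: 71.65
eef_pos: [0.5383, 0.3111, 0.1599]
tcp_rot: [0.633, 0.772, -0.044, -0.037]
force: [-0.0, 0.3, -1.3]
width: 0.0332
clock: 72.9
eef_pos: [0.5396, 0.3113, 0.1613]
tcp_rot: [0.599, 0.73, 0.255, 0.208]
force: [0.6, 0.8, -1.4]
width: 0.0333
t 72.9 p [0.5396 0.3113 0.1613] x [-0.195  0.981  0.003] z [ 0.609  0.123 -0.783] F [ 0.6  0.8 -1.4] w 0.0333 j [ 0.39  0.09  2.04 -0.34  0.37 -1.1 ]
```

```bash
python3 - <<'E'
from h import *
a=cam("scene");b=cam("side")
for z in (.195,.205,.215): print(ray(a,382.5,137.8,z))
p=proj(a,[.55,.31,.10]);q=proj(a,[.55,.31,.18]);print((p-q)/(p-q)[1])
X=np.array([.5525,.314]);
for z in(.0,.095,.1,.205): print(z,"A",proj(a,[*X,z]).round(1),"B",proj(b,[*X,z]).round(1))
print(wr(0,-.042)); 
p=wr(0,-.042)-X; move([p[0],p[1],0]); move([0,0,-.07]);move([0,0,-.01])
E
```

```text
[0.54541734 0.3217983  0.195     ]
[0.55507214 0.30934208 0.205     ]
[0.56472695 0.29688586 0.215     ]
[-0.14017603  1.        ]
0.0 A [376.  185.2] B [242.3 275. ]
0.095 A [379. 164.] B [238.9 245. ]
0.1 A [379.2 162.9] B [238.8 243.4]
0.205 A [382.9 137. ] B [234.7 207.1]
[0.5232452 0.3042562]
xyz [-0.026 -0.16  -0.127] rot [0. 0. 0.]
xyz [-0.001 -0.29   0.366] rot [0. 0. 0.]
xyz [-0.    -0.041  0.052] rot [0. 0. 0.]
```

```bash
python3 -m creep '[{"xyz":[-0.01,-0.08,-0.06],"rotation":[0,0,0],"hand":1},{"xyz":[-0.025,-0.16,-0.127],"rotation":[0,0,0],"hand":1},{"xyz":[-0.025,-0.21,-0.064],"rotation":[0,0,0],"hand":1},{"xyz":[-0.025,-0.27,0.012],"rotation":[0,0,0],"hand":1},{"xyz":[-0.025,-0.33,0.087],"rotation":[0,0,0],"hand":1},{"xyz":[-0.025,-0.39,0.163],"rotation":[0,0,0],"hand":1},{"xyz":[-0.025,-0.45,0.239],"rotation":[0,0,0],"hand":1},{"xyz":[-0.025,-0.48,0.277],"rotation":[0,0,0],"hand":1},{"xyz":[-0.025,-0.48,0.277],"rotation":[0,0,0],"hand":1},{"xyz":[-0.025,-0.48,0.277],"rotation":[0,0,0],"hand":1}]'
python3 - <<'E'
from h import *
st()
c=cam("scene"); crop(c,320,90,440,210,6,"s33")
c=cam("side"); crop(c,190,180,310,300,6,"d33")
E
```

```text
clock: 74.35
eef_pos: [0.5095, 0.3017, 0.083]
tcp_rot: [0.599, 0.73, 0.255, 0.208]
force: [0.1, -0.7, -1.3]
width: 0.0335
t 74.35 p [0.5095 0.3017 0.083 ] x [-0.195  0.981  0.002] z [ 0.609  0.123 -0.784] F [ 0.1 -0.7 -1.3] w 0.0335 j [ 0.4   0.19  2.14 -0.7   0.19 -0.72]
```

```bash
python3 -m creep '[{"xyz":[0,-0.012,0.015],"rotation":[0,0,0],"hand":1},{"xyz":[0,-0.025,0.031],"rotation":[0,0,0],"hand":1},{"xyz":[0,-0.035,0.044],"rotation":[0,0,0],"hand":1},{"xyz":[0,-0.042,0.053],"rotation":[0,0,0],"hand":1},{"xyz":[0,-0.046,0.058],"rotation":[0,0,0],"hand":1},{"xyz":[0,-0.046,0.058],"rotation":[0,0,0],"hand":1},{"xyz":[0,-0.046,0.058],"rotation":[0,0,0],"hand":1},{"xyz":[0,-0.046,0.058],"rotation":[0,0,0],"hand":1},{"xyz":[0,-0.046,0.058],"rotation":[0,0,0],"hand":1},{"xyz":[0,-0.046,0.058],"rotation":[0,0,0],"hand":1}]'
```

```text
clock: 75.7
eef_pos: [0.5114, 0.3023, 0.0746]
tcp_rot: [0.599, 0.729, 0.257, 0.209]
force: [-6.5, -4.8, 12.8]
width: 0.0336
```

```bash
python3 -m creep '[{"xyz":[0,0.006,-0.008],"rotation":[0,0,0],"hand":1},{"xyz":[0,0.006,-0.008],"rotation":[0,0,0],"hand":0.6},{"xyz":[0,0.006,-0.008],"rotation":[0,0,0],"hand":0.5},{"xyz":[0,0.006,-0.008],"rotation":[0,0,0],"hand":0.4},{"xyz":[0,0.006,-0.008],"rotation":[0,0,0],"hand":0.35},{"xyz":[0,0,-0.1],"rotation":[0,0,0],"hand":0.35},{"xyz":[0,0,-0.25],"rotation":[0,0,0],"hand":0.35},{"xyz":[0,0,-0.4],"rotation":[0,0,0],"hand":0.35},{"xyz":[0,0,-0.6],"rotation":[0,0,0],"hand":0.35},{"xyz":[0,0.2,-0.8],"rotation":[0.1,0,0],"hand":0.35}]'
python3 - <<'E'
from h import *
st()
c=cam("scene"); crop(c,320,90,440,210,6,"s34")
c=cam("side"); crop(c,160,200,320,340,4.5,"d34")
E
```

```text
clock: 76.95
eef_pos: [0.4559, 0.2907, 0.1832]
tcp_rot: [0.607, 0.741, 0.224, 0.182]
force: [1.4, 0.5, 0.3]
width: 0.0574
t 76.95 p [0.4559 0.2907 0.1832] x [-0.198  0.98   0.001] z [ 0.541  0.11  -0.834] F [1.4 0.5 0.3] w 0.0574 j [ 0.42 -0.13  2.16 -0.23  0.55 -1.19]
```

```bash
python3 - <<'E'
from h import *
a=cam("scene");b=cam("side")
for n,A,B in [("std",(356.2,167.2),(272.5,223.5)),("b3",(371.7,157.3),(249.8,241.1)),("b2",(387.2,147.5),(223.8,260)),("b1",(400.2,137.8),(197.3,278.9))]:
    X=tri([(a,A[0]-.5,A[1]-.5),(b,B[0]-.5,B[1]-.5)]);print(n,X.round(4),rk(X))
Rm=down(np.deg2rad(-90+0))
print("to knob view");delta([.40,-.1,.30])
E
```

```text
std [0.5335 0.2171 0.1195] [ 0.0006 -0.1297]
b3 [0.5242 0.3024 0.1153] [ 0.0008 -0.0439]
b2 [0.5164 0.3904 0.1132] [0.0027 0.0444]
b1 [0.5061 0.473  0.1146] [0.0017 0.1276]
to knob view
xyz [-2.481 -0.331 -1.136] rot [0. 0. 0.] needcalls 2.48
```

```bash
python3 - <<'E'
from h import *
Rm=down(np.deg2rad(85.1))
delta([.43,.15,.27],Rm);delta([.418,-.131,.27],Rm)
E
```

```text
xyz [-0.886 -0.017 -0.672] rot [ 0.758 -0.112  0.346] needcalls 0.89
xyz [-2.708 -0.379 -0.928] rot [ 0.758 -0.112  0.346] needcalls 2.71
```

```bash
python3 -m creep '[{"xyz":[-0.1,0,-0.2],"rotation":[0.1,0,0],"hand":0.35},{"xyz":[-0.3,0,-0.4],"rotation":[0.25,0,0.1],"hand":0.3},{"xyz":[-0.5,0,-0.67],"rotation":[0.4,-0.05,0.2],"hand":0.3},{"xyz":[-0.7,0,-0.67],"rotation":[0.6,-0.1,0.3],"hand":0.3},{"xyz":[-0.89,0,-0.67],"rotation":[0.76,-0.11,0.35],"hand":0.3},{"xyz":[-1,-0.03,-0.7],"rotation":[0.76,-0.11,0.35],"hand":0.3},{"xyz":[-1,-0.03,-0.7],"rotation":[0.76,-0.11,0.35],"hand":0.3},{"xyz":[-1,-0.03,-0.7],"rotation":[0.76,-0.11,0.35],"hand":0.3},{"xyz":[-1,-0.03,-0.7],"rotation":[0.76,-0.11,0.35],"hand":0.3},{"xyz":[-1,-0.03,-0.7],"rotation":[0.76,-0.11,0.35],"hand":0.3}]'
python3 - <<'E'
from h import *
st();delta([.418,-.131,.27],down(np.deg2rad(85.1)))
E
```

```text
clock: 78.4
eef_pos: [0.4292, 0.133, 0.2723]
tcp_rot: [0.737, 0.676, 0.0, -0.001]
force: [-0.8, -0.0, -0.6]
width: 0.0619
t 78.4 p [0.4292 0.133  0.2723] x [0.087 0.996 0.002] z [-0.001  0.002 -1.   ] F [-0.8 -0.  -0.6] w 0.0619 j [ 0.03 -0.14  1.87  0.    1.42 -1.45]
xyz [-1.76   0.078  0.012] rot [-0.002 -0.002 -0.002] needcalls 1.76
```

```bash
python3 -m creep '[{"xyz":[-0.3,0,0],"rotation":[0,0,0],"hand":0.3},{"xyz":[-0.6,0,0],"rotation":[0,0,0],"hand":0.3},{"xyz":[-0.88,0.04,0],"rotation":[0,0,0],"hand":0.3},{"xyz":[-0.88,0.04,0],"rotation":[0,0,0],"hand":0.3},{"xyz":[-0.88,0.04,0],"rotation":[0,0,0],"hand":0.3},{"xyz":[-0.88,0.04,0],"rotation":[0,0,0],"hand":0.3},{"xyz":[-0.88,0.04,0],"rotation":[0,0,0],"hand":0.3},{"xyz":[-0.88,0.04,0],"rotation":[0,0,0],"hand":0.3},{"xyz":[-0.88,0.04,0],"rotation":[0,0,0],"hand":0.3},{"xyz":[-0.88,0.04,0],"rotation":[0,0,0],"hand":0.3}]' >/dev/null
python3 -m creep '[{"xyz":[-0.3,0,0],"rotation":[0,0,0],"hand":0.3},{"xyz":[-0.6,0,0],"rotation":[0,0,0],"hand":0.3},{"xyz":[-0.88,0.04,0],"rotation":[0,0,0],"hand":0.3},{"xyz":[-0.88,0.04,0],"rotation":[0,0,0],"hand":0.3},{"xyz":[-0.88,0.04,0],"rotation":[0,0,0],"hand":0.3},{"xyz":[-0.88,0.04,0],"rotation":[0,0,0],"hand":0.3},{"xyz":[-0.88,0.04,0],"rotation":[0,0,0],"hand":0.3},{"xyz":[-0.88,0.04,0],"rotation":[0,0,0],"hand":0.3},{"xyz":[-0.88,0.04,0],"rotation":[0,0,0],"hand":0.3},{"xyz":[-0.88,0.04,0],"rotation":[0,0,0],"hand":0.3}]' >/dev/null
python3 - <<'E'
from h import *
st();c=cam("wrist");cv2.imwrite("pics/w35.png",c["image"][:,:,::-1])
delta([.418,-.131,.153],down(np.deg2rad(85.1)))
E
```

```text
t 80.9 p [ 0.4183 -0.1309  0.2718] x [0.086 0.996 0.002] z [-0.001  0.002 -1.   ] F [-0.2 -0.6 -1. ] w 0.062 j [-0.58 -0.17  1.89  0.    1.42 -2.06]
xyz [-0.002 -0.001  0.792] rot [-0.002 -0.002 -0.001] needcalls 0.79
```

```bash
python3 - <<'E'
from h import *
c=cam("wrist");print(ray(c,319.5,194,.158))
for n,u,v,z in [("hrear",122,156,.037),("hfront",137,211,.037),("rear l",185,203,.034),("rear r",101,215,.034)]: print(n,ray(c,u,v,z).round(4))
E
python3 -m creep '[{"xyz":[0,0,0.15],"rotation":[0,0,0],"hand":0.3},{"xyz":[0,0,0.3],"rotation":[0,0,0],"hand":0.3},{"xyz":[0,0,0.45],"rotation":[0,0,0],"hand":0.3},{"xyz":[0,0,0.6],"rotation":[0,0,0],"hand":0.3},{"xyz":[0,0,0.7],"rotation":[0,0,0],"hand":0.35},{"xyz":[0,0,0.77],"rotation":[0,0,0],"hand":0.4},{"xyz":[0,0,0.79],"rotation":[0,0,0],"hand":0.5},{"xyz":[0,0,0.79],"rotation":[0,0,0],"hand":1},{"xyz":[0,0,0.79],"rotation":[0,0,0],"hand":1},{"xyz":[0,0,0.79],"rotation":[0,0,0],"hand":1}]'
```

```text
[ 0.41577801 -0.13004658  0.158     ]
hrear [ 0.3898 -0.3515  0.037 ]
hfront [ 0.4564 -0.3517  0.037 ]
rear l [ 0.4523 -0.2938  0.034 ]
rear r [ 0.4587 -0.3982  0.034 ]
clock: 82.25
eef_pos: [0.4185, -0.13, 0.1538]
tcp_rot: [0.737, 0.676, 0.001, -0.001]
force: [0.1, 4.6, 1.7]
width: 0.026
```

```bash
cat >> h.py <<'E'
YB=np.deg2rad(-4.9);BX=np.array([np.cos(YB),np.sin(YB),0]);BY=np.array([-np.sin(YB),np.cos(YB),0])
HG=np.array([.4185,-.130,.1508])+.156*BX-np.array([0,0,.045])
def lidpose(a,b):
    K=HG+BX*(-.156*np.cos(a)+.045*np.sin(a))+np.array([0,0,.156*np.sin(a)+.045*np.cos(a)])
    Rm=R.from_rotvec(BY*b).as_matrix()@down(np.deg2rad(85.1))
    return K-.003*Rm[:,2],Rm
E
python3 - <<'E'
from h import *
for a in (.1,.2,.3,.4,.5,.6,.7,.8): 
    print(a,end=" ");delta(*lidpose(a,.4*a))
E
```

```text
0.1 xyz [ 0.     0.036 -0.102] rot [ 0.05  -0.004 -0.002] needcalls 0.1
0.2 xyz [ 0.001  0.082 -0.201] rot [ 0.101 -0.004 -0.001] needcalls 0.2
0.3 xyz [ 0.001  0.137 -0.294] rot [ 0.152 -0.004 -0.001] needcalls 0.29
0.4 xyz [ 0.001  0.202 -0.381] rot [ 0.203 -0.004 -0.001] needcalls 0.38
0.5 xyz [ 0.002  0.275 -0.462] rot [ 0.254 -0.004 -0.001] needcalls 0.46
0.6 xyz [ 0.002  0.355 -0.534] rot [ 0.305 -0.004 -0.001] needcalls 0.53
0.7 xyz [ 0.002  0.443 -0.599] rot [ 0.356 -0.004 -0.001] needcalls 0.6
0.8 xyz [ 0.003  0.536 -0.654] rot [ 0.407 -0.004 -0.001] needcalls 0.65
```

```bash
python3 -m creep '[{"xyz":[0,0.01,-0.04],"rotation":[0.02,0,0],"hand":1},{"xyz":[0,0.035,-0.1],"rotation":[0.05,0,0],"hand":1},{"xyz":[0,0.06,-0.15],"rotation":[0.075,0,0],"hand":1},{"xyz":[0,0.08,-0.2],"rotation":[0.1,0,0],"hand":1},{"xyz":[0,0.11,-0.25],"rotation":[0.125,0,0],"hand":1},{"xyz":[0,0.137,-0.294],"rotation":[0.15,0,0],"hand":1},{"xyz":[0,0.17,-0.34],"rotation":[0.18,0,0],"hand":1},{"xyz":[0,0.2,-0.38],"rotation":[0.2,0,0],"hand":1},{"xyz":[0,0.24,-0.42],"rotation":[0.23,0,0],"hand":1},{"xyz":[0,0.275,-0.46],"rotation":[0.255,0,0],"hand":1}]'
python3 - <<'E'
from h import *
st();c=cam("scene");crop(c,170,110,340,290,4.2,"s36")
for a in (.6,.7,.8,.9,1.0,1.1,1.2): 
    print(a,end=" ");delta(*lidpose(a,.4*a))
E
```

```text
clock: 83.5
eef_pos: [0.4604, -0.1336, 0.2226]
tcp_rot: [0.733, 0.672, -0.067, -0.075]
force: [5.9, 2.8, -9.1]
width: 0.0258
t 83.5 p [ 0.4604 -0.1336  0.2226] x [0.087 0.996 0.004] z [-0.199  0.021 -0.98 ] F [ 5.9  2.8 -9.1] w 0.0258 j [-0.48  0.13  1.72 -0.07  1.49 -1.95]
0.6 xyz [ 0.001  0.054 -0.083] rot [ 0.05  -0.005 -0.001] needcalls 0.08
0.7 xyz [ 0.001  0.127 -0.164] rot [ 0.101 -0.005 -0.   ] needcalls 0.16
0.8 xyz [ 0.002  0.208 -0.237] rot [ 0.152 -0.005 -0.   ] needcalls 0.24
0.9 xyz [ 0.002  0.295 -0.301] rot [ 0.203 -0.005 -0.   ] needcalls 0.3
1.0 xyz [ 0.002  0.389 -0.357] rot [ 0.254 -0.005 -0.   ] needcalls 0.39
1.1 xyz [ 0.003  0.487 -0.403] rot [ 0.305 -0.005 -0.   ] needcalls 0.49
1.2 xyz [ 0.003  0.59  -0.439] rot [ 0.356 -0.005  0.   ] needcalls 0.59
```

```bash
python3 -m creep '[{"xyz":[0,0.054,-0.083],"rotation":[0.05,0,0],"hand":1},{"xyz":[0,0.09,-0.125],"rotation":[0.075,0,0],"hand":1},{"xyz":[0,0.127,-0.164],"rotation":[0.1,0,0],"hand":1},{"xyz":[0,0.167,-0.2],"rotation":[0.125,0,0],"hand":1},{"xyz":[0,0.208,-0.237],"rotation":[0.15,0,0],"hand":1},{"xyz":[0,0.295,-0.301],"rotation":[0.2,0,0],"hand":1},{"xyz":[0,0.34,-0.33],"rotation":[0.23,0,0],"hand":1},{"xyz":[0,0.389,-0.357],"rotation":[0.255,0,0],"hand":1},{"xyz":[0,0.487,-0.403],"rotation":[0.305,0,0],"hand":1},{"xyz":[0,0.59,-0.439],"rotation":[0.355,0,0],"hand":1}]'
python3 - <<'E'
from h import *
st()
for a in (1.3,1.4,1.5,1.6,1.7,1.75,1.8): 
    print(a,end=" ");delta(*lidpose(a,.4*a))
E
```

```text
clock: 84.8
eef_pos: [0.5606, -0.1425, 0.2689]
tcp_rot: [0.715, 0.656, -0.16, -0.178]
force: [-1.0, 1.3, -12.6]
width: 0.025
t 84.8 p [ 0.5606 -0.1425  0.2689] x [0.087 0.996 0.004] z [-0.463  0.044 -0.885] F [ -1.    1.3 -12.6] w 0.025 j [-0.38  0.51  1.19 -0.14  1.9  -1.88]
1.3 xyz [ 0.002  0.091 -0.062] rot [ 0.046 -0.006  0.001] needcalls 0.09
1.4 xyz [ 0.002  0.191 -0.106] rot [ 0.097 -0.006  0.001] needcalls 0.19
1.5 xyz [ 0.002  0.294 -0.141] rot [ 0.147 -0.006  0.001] needcalls 0.29
1.6 xyz [ 0.002  0.4   -0.165] rot [ 0.198 -0.006  0.001] needcalls 0.4
1.7 xyz [ 0.002  0.509 -0.178] rot [ 0.249 -0.006  0.001] needcalls 0.51
1.75 xyz [ 0.002  0.563 -0.18 ] rot [ 0.275 -0.006  0.001] needcalls 0.56
1.8 xyz [ 0.002  0.618 -0.18 ] rot [ 0.3   -0.006  0.001] needcalls 0.62
```

```bash
python3 -m creep '[{"xyz":[0,0.05,-0.035],"rotation":[0.025,0,0],"hand":1},{"xyz":[0,0.091,-0.062],"rotation":[0.046,0,0],"hand":1},{"xyz":[0,0.14,-0.084],"rotation":[0.07,0,0],"hand":1},{"xyz":[0,0.191,-0.106],"rotation":[0.097,0,0],"hand":1},{"xyz":[0,0.24,-0.125],"rotation":[0.12,0,0],"hand":1},{"xyz":[0,0.294,-0.141],"rotation":[0.147,0,0],"hand":1},{"xyz":[0,0.35,-0.155],"rotation":[0.17,0,0],"hand":1},{"xyz":[0,0.4,-0.165],"rotation":[0.198,0,0],"hand":1},{"xyz":[0,0.509,-0.178],"rotation":[0.249,0,0],"hand":1},{"xyz":[0,0.56,-0.18],"rotation":[0.27,0,0],"hand":1}]'
python3 - <<'E'
from h import *
st();c=cam("scene");crop(c,170,90,340,290,4,"s37")
E
```

```text
clock: 86.05
eef_pos: [0.6472, -0.1501, 0.2534]
tcp_rot: [0.692, 0.635, -0.231, -0.254]
force: [-1.1, 0.2, -3.7]
width: 0.0246
t 86.05 p [ 0.6472 -0.1501  0.2534] x [0.088 0.996 0.003] z [-0.642  0.059 -0.765] F [-1.1  0.2 -3.7] w 0.0246 j [-0.33  0.9   0.69 -0.2   2.23 -1.88]
```

```bash
python3 -m creep '[{"xyz":[0,0.03,0],"rotation":[0,0,0],"hand":1},{"xyz":[0,0.03,0],"rotation":[0,0,0],"hand":0.7},{"xyz":[0,0.03,0],"rotation":[0,0,0],"hand":0.5},{"xyz":[0,0.03,0],"rotation":[0,0,0],"hand":0.3},{"xyz":[0,0.03,0],"rotation":[0,0,0],"hand":0.3},{"xyz":[0,0.03,-0.1],"rotation":[0,0,0],"hand":0.3},{"xyz":[0,0,-0.25],"rotation":[0,0,0],"hand":0.3},{"xyz":[0,0,-0.4],"rotation":[0,0,0],"hand":0.3},{"xyz":[0,-0.2,-0.55],"rotation":[0,0,0],"hand":0.3},{"xyz":[0,-0.4,-0.7],"rotation":[-0.1,0,0],"hand":0.3}]'
python3 - <<'E'
from h import *
st();c=cam("scene");crop(c,170,90,340,290,4,"s38")
c=cam("wrist");cv2.imwrite("pics/w38.png",c["image"][:,:,::-1])
E
```

```text
clock: 87.35
eef_pos: [0.6694, -0.1526, 0.369]
tcp_rot: [0.701, 0.643, -0.206, -0.229]
force: [0.2, -0.5, 0.8]
width: 0.0616
t 87.35 p [ 0.6694 -0.1526  0.369 ] x [0.087 0.996 0.005] z [-0.583  0.055 -0.81 ] F [ 0.2 -0.5  0.8] w 0.0616 j [-0.33  0.88  0.47 -0.21  2.39 -1.93]
```

```bash
python3 - <<'E'
from h import *
c=cam("wrist");crop(c,140,115,230,265,5,"w38t")
E
python3 - <<'E'
from h import *
c=cam("wrist")
def l(n,a,b,z): X=ray(c,140+a/5-.5,115+b/5-.5,z);print(n,X.round(4));return X
hr=l("h rear",217,71,.037);hf=l("h front",214,260,.037)
rl=l("rear -y",72,287,.034);rr=l("rear +y",352,262,.034)
fl=l("front floor -y",103,687,.004);fr=l("front floor +y",352,670,.004)
print(np.rad2deg(np.arctan2(*(hf-hr)[1::-1])),np.rad2deg(np.arctan2(*(rr-rl)[1::-1]))-90,np.rad2deg(np.arctan2(*(fr-fl)[1::-1]))-90)
m=(rl+rr)/2;n=(fl+fr)/2;print(m,n,np.rad2deg(np.arctan2(*(n-m)[1::-1])))
a=cam("scene");crop(a,165,235,245,310,8,"s39")
E
```

```text
h rear [ 0.3907 -0.3543  0.037 ]
h front [ 0.4584 -0.3537  0.037 ]
rear -y [ 0.4625 -0.4001  0.034 ]
rear +y [ 0.4617 -0.3104  0.034 ]
front floor -y [ 0.5874 -0.3983  0.004 ]
front floor +y [ 0.5889 -0.3194  0.004 ]
0.520769462084213 0.4867916966882859 -1.0967339314763223
[ 0.46207332 -0.35525577  0.034     ] [ 0.58814851 -0.35885597  0.004     ] -1.635690108893897
```

```bash
python3 - <<'E'
from h import *
Rm=down(np.deg2rad(90))
delta([.60,-.30,.34],Rm);delta([.4246,-.354,.15],Rm)
E
```

```text
xyz [-1.02  -0.18   0.389] rot [-0.791 -0.039 -0.107] needcalls 1.02
xyz [-1.485 -0.364  2.078] rot [-0.791 -0.039 -0.107] needcalls 2.08
```

```bash
python3 -m creep '[{"xyz":[-0.2,0,0],"rotation":[-0.1,0,0],"hand":0.3},{"xyz":[-0.45,0,0.1],"rotation":[-0.25,0,0],"hand":0.3},{"xyz":[-0.7,-0.05,0.2],"rotation":[-0.4,0,-0.05],"hand":0.3},{"xyz":[-0.9,-0.1,0.3],"rotation":[-0.6,0,-0.1],"hand":0.3},{"xyz":[-1,-0.2,0.6],"rotation":[-0.79,-0.04,-0.1],"hand":0.3},{"xyz":[-1,-0.25,0.8],"rotation":[-0.79,-0.04,-0.1],"hand":0.3},{"xyz":[-1,-0.3,1],"rotation":[-0.79,-0.04,-0.1],"hand":0.3},{"xyz":[-1,-0.3,1],"rotation":[-0.79,-0.04,-0.1],"hand":0.3},{"xyz":[-1,-0.3,1],"rotation":[-0.79,-0.04,-0.1],"hand":0.3},{"xyz":[-1,-0.3,1],"rotation":[-0.79,-0.04,-0.1],"hand":0.3}]'
python3 - <<'E'
from h import *
st()
delta([.4246,-.354,.14],down(np.deg2rad(90)))
E
```

```text
clock: 88.85
eef_pos: [0.5338, -0.2911, 0.2766]
tcp_rot: [0.708, 0.706, -0.001, 0.001]
force: [0.8, -0.1, 0.1]
width: 0.0615
t 88.85 p [ 0.5338 -0.2911  0.2766] x [ 0.004  1.    -0.003] z [-0.    -0.003 -1.   ] F [ 0.8 -0.1  0.1] w 0.0615 j [-0.69  0.22  1.48 -0.    1.44 -2.26]
xyz [-0.419 -0.726  0.912] rot [-0.     0.004 -0.005] needcalls 0.91
```

```bash
python3 -m creep '[{"xyz":[-0.15,-0.25,0.1],"rotation":[0,0,0],"hand":0.3},{"xyz":[-0.3,-0.5,0.3],"rotation":[0,0,0],"hand":0.3},{"xyz":[-0.42,-0.73,0.5],"rotation":[0,0,0],"hand":0.3},{"xyz":[-0.42,-0.73,0.7],"rotation":[0,0,0],"hand":0.3},{"xyz":[-0.42,-0.73,0.91],"rotation":[0,0,0],"hand":0.3},{"xyz":[-0.42,-0.73,0.91],"rotation":[0,0,0],"hand":0.3},{"xyz":[-0.42,-0.73,0.91],"rotation":[0,0,0],"hand":0.3},{"xyz":[-0.42,-0.73,0.91],"rotation":[0,0,0],"hand":0.3},{"xyz":[-0.42,-0.73,0.91],"rotation":[0,0,0],"hand":0.3},{"xyz":[-0.42,-0.73,0.91],"rotation":[0,0,0],"hand":0.3}]'
python3 - <<'E'
from h import *
st();c=cam("wrist");cv2.imwrite("pics/w40.png",c["image"][:,:,::-1])
c=cam("scene");crop(c,140,170,260,310,5,"s40")
delta([.4246,-.354,.029],down(np.deg2rad(90)))
E
```

```text
clock: 90.1
eef_pos: [0.4242, -0.3543, 0.141]
tcp_rot: [0.708, 0.706, -0.001, 0.001]
force: [0.2, -0.7, -0.0]
width: 0.0618
t 90.1 p [ 0.4242 -0.3543  0.141 ] x [ 0.004  1.    -0.004] z [ 0.    -0.004 -1.   ] F [ 0.2 -0.7 -0. ] w 0.0618 j [-0.91  0.24  1.75 -0.    1.15 -2.48]
xyz [0.004 0.004 0.744] rot [-0.     0.004 -0.005] needcalls 0.74
```

```bash
python3 -m creep '[{"xyz":[0,0.06,0.15],"rotation":[0,0,0],"hand":0.3},{"xyz":[0,0.12,0.3],"rotation":[0,0,0],"hand":0.3},{"xyz":[0,0.12,0.45],"rotation":[0,0,0],"hand":0.3},{"xyz":[0,0.12,0.6],"rotation":[0,0,0],"hand":0.4},{"xyz":[0,0.12,0.68],"rotation":[0,0,0],"hand":0.5},{"xyz":[0,0.12,0.73],"rotation":[0,0,0],"hand":0.55},{"xyz":[0,0.12,0.73],"rotation":[0,0,0],"hand":1},{"xyz":[0,0.12,0.73],"rotation":[0,0,0],"hand":1},{"xyz":[0,0.12,0.73],"rotation":[0,0,0],"hand":1},{"xyz":[0,0.12,0.73],"rotation":[0,0,0],"hand":1}]'
python3 -m creep '[{"xyz":[0,0,0],"rotation":[0,0,0],"hand":1},{"xyz":[0,0,-0.03],"rotation":[0,0,0],"hand":1},{"xyz":[0,0,-0.07],"rotation":[0,0,0],"hand":1},{"xyz":[0,0,-0.12],"rotation":[0,0,0],"hand":1},{"xyz":[0,0,-0.18],"rotation":[0,0,0],"hand":1},{"xyz":[0,0,-0.24],"rotation":[0,0,0],"hand":1},{"xyz":[0,0,-0.3],"rotation":[0,0,0],"hand":1},{"xyz":[0,0,-0.3],"rotation":[0,0,0],"hand":1},{"xyz":[0,0,-0.3],"rotation":[0,0,0],"hand":1},{"xyz":[0,0,-0.3],"rotation":[0,0,0],"hand":1}]'
python3 - <<'E'
from h import *
st();c=cam("wrist");cv2.imwrite("pics/w41.png",c["image"][:,:,::-1])
c=cam("scene");crop(c,140,150,260,310,4.5,"s41")
E
```

```text
clock: 91.45
eef_pos: [0.4424, -0.3552, 0.0319]
tcp_rot: [0.708, 0.706, -0.001, 0.002]
force: [0.3, -1.3, 1.5]
width: 0.0216
clock: 92.7
eef_pos: [0.4421, -0.3547, 0.0764]
tcp_rot: [0.709, 0.706, -0.001, 0.002]
force: [0.7, 1.2, -2.8]
width: 0.021
t 92.7 p [ 0.4421 -0.3547  0.0764] x [ 0.004  1.    -0.004] z [ 0.    -0.004 -1.   ] F [ 0.7  1.2 -2.8] w 0.021 j [-0.88  0.36  1.75 -0.    1.03 -2.45]
```

```bash
python3 - <<'E'
from h import *
delta([.37,-.32,.22]);
C=np.array([.489,-.137,0])
for off,z in[(-.16,.28)]:
    p=C+off*BX;p[2]=z;print(p);delta(p,down(np.deg2rad(85.1)))
E
python3 -m creep '[{"xyz":[0,-0.05,-0.1],"rotation":[0,0,0],"hand":1},{"xyz":[0,-0.1,-0.25],"rotation":[0,0,0],"hand":1},{"xyz":[0,-0.2,-0.4],"rotation":[0,0,0],"hand":1},{"xyz":[0.05,-0.3,-0.55],"rotation":[0,0,0],"hand":1},{"xyz":[0.1,-0.4,-0.7],"rotation":[0,0,0],"hand":1},{"xyz":[0.15,-0.48,-0.85],"rotation":[0,0,0],"hand":1},{"xyz":[0.2,-0.48,-0.97],"rotation":[0,0,0],"hand":1},{"xyz":[0.25,-0.48,-1],"rotation":[0,0,0],"hand":1},{"xyz":[0.25,-0.48,-1],"rotation":[0,0,0],"hand":1},{"xyz":[0.25,-0.48,-1],"rotation":[0,0,0],"hand":1}]'
python3 - <<'E'
from h import *
st()
p=np.array([.489,-.137,0])-.16*BX;p[2]=.28;delta(p,down(np.deg2rad(85.1)))
E
```

```text
xyz [ 0.226 -0.482 -0.958] rot [0. 0. 0.] needcalls 0.96
[ 0.32958475 -0.12333329  0.28      ]
xyz [ 1.534 -0.756 -1.363] rot [0.001 0.005 0.104] needcalls 1.53
clock: 94.05
eef_pos: [0.37, -0.316, 0.2255]
tcp_rot: [0.708, 0.706, -0.001, 0.001]
force: [-0.5, 0.9, -3.4]
width: 0.0217
t 94.05 p [ 0.37   -0.316   0.2255] x [ 0.004  1.    -0.003] z [-0.    -0.003 -1.   ] F [-0.5  0.9 -3.4] w 0.0217 j [-0.95 -0.01  1.84 -0.    1.31 -2.52]
xyz [ 1.282 -0.275 -0.367] rot [-0.     0.004  0.104] needcalls 1.28
```

```bash
python3 -m creep '[{"xyz":[0.08,-0.05,-0.1],"rotation":[0,0,0],"hand":1},{"xyz":[0.18,-0.12,-0.2],"rotation":[0,0,0.02],"hand":1},{"xyz":[0.3,-0.2,-0.3],"rotation":[0,0,0.04],"hand":1},{"xyz":[0.42,-0.27,-0.37],"rotation":[0,0,0.06],"hand":1},{"xyz":[0.55,-0.27,-0.37],"rotation":[0,0,0.08],"hand":1},{"xyz":[0.67,-0.27,-0.37],"rotation":[0,0,0.1],"hand":1},{"xyz":[0.8,-0.27,-0.37],"rotation":[0,0,0.1],"hand":1},{"xyz":[0.9,-0.27,-0.37],"rotation":[0,0,0.1],"hand":1},{"xyz":[0.98,-0.27,-0.37],"rotation":[0,0,0.1],"hand":1},{"xyz":[0.98,-0.27,-0.37],"rotation":[0,0,0.1],"hand":1}]'
python3 - <<'E'
from h import *
st();c=cam("scene");crop(c,160,70,340,270,3.8,"s42")
C=np.array([.489,-.137,0])
def pp(beta,lipoff,lipz):
    b=np.deg2rad(beta);dx=.145*np.cos(b)-.024*np.sin(b);dz=-.145*np.sin(b)-.024*np.cos(b)
    Rm=R.from_rotvec(BY*b).as_matrix()@down(np.deg2rad(85.1))
    p=C+(lipoff-dx)*BX;p[2]=lipz-dz;print(beta,p.round(3),end=" ");delta(p-.003*Rm[:,2],Rm)
for b,o,z in [(0,-.02,.25),(10,-.02,.22),(20,-.03,.18),(30,-.035,.15),(40,-.035,.135),(45,-.035,.13),(50,-.035,.13)]: pp(b,o,z)
E
```

```text
clock: 95.3
eef_pos: [0.3302, -0.1681, 0.2806]
tcp_rot: [0.735, 0.678, -0.001, 0.001]
force: [1.0, 0.3, -3.6]
width: 0.0212
t 95.3 p [ 0.3302 -0.1681  0.2806] x [ 0.081  0.997 -0.003] z [-0.    -0.003 -1.   ] F [ 1.   0.3 -3.6] w 0.0212 j [-0.79 -0.36  2.02 -0.    1.48 -2.28]
0 [ 0.325 -0.123  0.274] xyz [ 0.301 -0.062  0.024] rot [0.    0.005 0.005] needcalls 0.3
10 [ 0.331 -0.123  0.269] xyz [ 0.301 -0.016  0.058] rot [0.222 0.005 0.005] needcalls 0.3
20 [ 0.332 -0.124  0.252] xyz [ 0.301 -0.009  0.17 ] rot [0.445 0.006 0.004] needcalls 0.44
30 [ 0.341 -0.124  0.243] xyz [0.301 0.057 0.231] rot [0.667 0.006 0.004] needcalls 0.67
40 [ 0.359 -0.126  0.247] xyz [0.3   0.18  0.211] rot [0.889 0.006 0.003] needcalls 0.89
45 [ 0.369 -0.127  0.25 ] xyz [0.3   0.248 0.193] rot [1.    0.007 0.003] needcalls 1.0
50 [ 0.38  -0.128  0.257] xyz [0.299 0.321 0.147] rot [1.111 0.007 0.003] needcalls 1.11
```

```bash
python3 -m creep '[{"xyz":[0.12,-0.03,0],"rotation":[0,0,0],"hand":1},{"xyz":[0.25,-0.06,0.02],"rotation":[0,0,0],"hand":1},{"xyz":[0.3,-0.06,0.024],"rotation":[0,0,0],"hand":1},{"xyz":[0.3,-0.016,0.058],"rotation":[0.22,0,0],"hand":1},{"xyz":[0.3,-0.01,0.17],"rotation":[0.44,0,0],"hand":1},{"xyz":[0.3,0.057,0.231],"rotation":[0.667,0,0],"hand":1},{"xyz":[0.3,0.18,0.211],"rotation":[0.889,0,0],"hand":1},{"xyz":[0.3,0.248,0.193],"rotation":[1,0,0],"hand":1},{"xyz":[0.3,0.248,0.193],"rotation":[1,0,0],"hand":1},{"xyz":[0.3,0.248,0.193],"rotation":[1,0,0],"hand":1}]'
python3 - <<'E'
from h import *
st();c=cam("scene");crop(c,160,70,340,270,3.8,"s43")
E
```

```text
clock: 96.6
eef_pos: [0.371, -0.1269, 0.2516]
tcp_rot: [0.68, 0.626, -0.26, -0.279]
force: [-0.7, 0.4, -1.5]
width: 0.0213
t 96.6 p [ 0.371  -0.1269  0.2516] x [ 0.081  0.997 -0.004] z [-0.704  0.055 -0.709] F [-0.7  0.4 -1.5] w 0.0213 j [-0.43  0.33  1.59 -0.27  1.96 -1.93]
```

```bash
python3 - <<'E'
from h import *
delta([.34,-.13,.285],down(np.deg2rad(88)));delta([.34,-.20,.285],down(np.deg2rad(88)))
E
```

```text
xyz [-0.038 -0.299 -0.012] rot [-0.997 -0.018 -0.058] needcalls 1.0
xyz [-0.503 -0.27  -0.038] rot [-0.997 -0.018 -0.058] needcalls 1.0
```

```bash
python3 -m creep '[{"xyz":[0,-0.1,-0.1],"rotation":[0,0,0],"hand":1},{"xyz":[0,-0.2,-0.1],"rotation":[-0.2,0,0],"hand":1},{"xyz":[-0.03,-0.3,-0.05],"rotation":[-0.4,0,0],"hand":1},{"xyz":[-0.1,-0.3,-0.01],"rotation":[-0.6,0,0],"hand":1},{"xyz":[-0.2,-0.29,-0.02],"rotation":[-0.8,-0.02,-0.03],"hand":1},{"xyz":[-0.35,-0.28,-0.03],"rotation":[-1,-0.02,-0.06],"hand":1},{"xyz":[-0.5,-0.27,-0.04],"rotation":[-1,-0.02,-0.06],"hand":1},{"xyz":[-0.5,-0.27,-0.04],"rotation":[-1,-0.02,-0.06],"hand":1},{"xyz":[-0.5,-0.27,-0.04],"rotation":[-1,-0.02,-0.06],"hand":1},{"xyz":[-0.5,-0.27,-0.04],"rotation":[-1,-0.02,-0.06],"hand":1}]'
python3 - <<'E'
from h import *
st();c=cam("scene");crop(c,160,70,340,270,3.8,"s44")
Rm=down(np.deg2rad(90))
delta([.39,-.34,.20],Rm);delta([.4424,-.3552,.045],Rm)
E
```

```text
clock: 97.9
eef_pos: [0.3404, -0.1988, 0.2854]
tcp_rot: [0.718, 0.696, 0.001, 0.001]
force: [0.5, 0.1, -1.1]
width: 0.0216
t 97.9 p [ 0.3404 -0.1988  0.2854] x [ 0.032  0.999 -0.001] z [ 0.003 -0.001 -1.   ] F [ 0.5  0.1 -1.1] w 0.0216 j [-0.83 -0.3   1.97  0.    1.47 -2.37]
xyz [-0.93   0.359  0.57 ] rot [ 0.003  0.001 -0.041] needcalls 0.93
xyz [-1.019  0.709  1.604] rot [ 0.003  0.001 -0.041] needcalls 1.6
```

```bash
python3 -m creep '[{"xyz":[-0.15,0,0],"rotation":[0,0,0],"hand":1},{"xyz":[-0.35,0,0],"rotation":[0,0,0],"hand":1},{"xyz":[-0.55,0.05,0.05],"rotation":[0,0,-0.02],"hand":1},{"xyz":[-0.75,0.15,0.15],"rotation":[0,0,-0.04],"hand":1},{"xyz":[-0.93,0.3,0.3],"rotation":[0,0,-0.04],"hand":1},{"xyz":[-1,0.45,0.5],"rotation":[0,0,-0.04],"hand":1},{"xyz":[-1,0.6,0.7],"rotation":[0,0,-0.04],"hand":1},{"xyz":[-1,0.71,0.9],"rotation":[0,0,-0.04],"hand":1},{"xyz":[-1,0.71,1],"rotation":[0,0,-0.04],"hand":1},{"xyz":[-1,0.71,1],"rotation":[0,0,-0.04],"hand":1}]'
python3 - <<'E'
from h import *
st()
delta([.4424,-.3552,.034],down(np.deg2rad(90)))
E
```

```text
clock: 99.2
eef_pos: [0.4417, -0.3511, 0.1343]
tcp_rot: [0.707, 0.707, 0.001, -0.001]
force: [-0.3, -0.0, -1.1]
width: 0.0216
t 99.2 p [ 0.4417 -0.3511  0.1343] x [-0.     1.     0.002] z [ 0.     0.002 -1.   ] F [-0.3 -0.  -1.1] w 0.0216 j [-0.88  0.27  1.72  0.    1.15 -2.45]
xyz [-0.029  0.004  0.669] rot [ 0.    -0.002  0.   ] needcalls 0.67
```

```bash
python3 -m creep '[{"xyz":[-0.01,0,0.15],"rotation":[0,0,0],"hand":1},{"xyz":[-0.02,0,0.3],"rotation":[0,0,0],"hand":1},{"xyz":[-0.03,0,0.45],"rotation":[0,0,0],"hand":1},{"xyz":[-0.03,0,0.55],"rotation":[0,0,0],"hand":1},{"xyz":[-0.03,0,0.61],"rotation":[0,0,0],"hand":1},{"xyz":[-0.03,0,0.64],"rotation":[0,0,0],"hand":1},{"xyz":[-0.03,0,0.66],"rotation":[0,0,0],"hand":1},{"xyz":[-0.03,0,0.67],"rotation":[0,0,0],"hand":1},{"xyz":[-0.03,0,0.675],"rotation":[0,0,0],"hand":1},{"xyz":[-0.03,0,0.675],"rotation":[0,0,0],"hand":1}]'
python3 -m creep '[{"xyz":[0,0,0],"rotation":[0,0,0],"hand":0.9},{"xyz":[0,0,0],"rotation":[0,0,0],"hand":0.7},{"xyz":[0,0,0],"rotation":[0,0,0],"hand":0.5},{"xyz":[0,0,0],"rotation":[0,0,0],"hand":0.4},{"xyz":[0,0,0],"rotation":[0,0,0],"hand":0.4},{"xyz":[0,0,-0.1],"rotation":[0,0,0],"hand":0.4},{"xyz":[0,0,-0.3],"rotation":[0,0,0],"hand":0.4},{"xyz":[0,0,-0.5],"rotation":[0,0,0],"hand":0.4},{"xyz":[0,0,-0.8],"rotation":[0,0,0],"hand":0.4},{"xyz":[0,0,-1],"rotation":[0,0,0],"hand":0.4}]'
python3 - <<'E'
from h import *
st();c=cam("scene");crop(c,140,170,340,310,3.8,"s45")
c=cam("wrist");cv2.imwrite("pics/w45.png",c["image"][:,:,::-1])
Rm=down(np.deg2rad(85.1));delta([.52,-.30,.36],Rm);delta([.70,-.155,.38],Rm)
E
```

```text
clock: 100.45
eef_pos: [0.4419, -0.3556, 0.0333]
tcp_rot: [0.707, 0.707, 0.001, -0.0]
force: [1.2, -0.5, -1.4]
width: 0.0213
clock: 101.7
eef_pos: [0.4424, -0.3564, 0.1868]
tcp_rot: [0.707, 0.707, 0.0, 0.001]
force: [0.2, 0.4, -0.6]
width: 0.0527
t 101.7 p [ 0.4424 -0.3564  0.1868] x [-0.     1.    -0.001] z [ 0.003 -0.001 -1.   ] F [ 0.2  0.4 -0.6] w 0.0527 j [-0.89  0.22  1.68  0.    1.25 -2.46]
xyz [ 0.379  0.516 -1.142] rot [0.008 0.006 0.11 ] needcalls 1.14
xyz [ 1.344  1.717 -1.273] rot [0.008 0.006 0.11 ] needcalls 1.72
```

```bash
python3 -m creep '[{"xyz":[0,0.05,-0.2],"rotation":[0,0,0.03],"hand":0.3},{"xyz":[0,0.2,-0.5],"rotation":[0,0,0.06],"hand":0.3},{"xyz":[0.1,0.4,-0.8],"rotation":[0.05,0,0.11],"hand":0.3},{"xyz":[0.15,0.7,-1],"rotation":[0.15,0,0.11],"hand":0.3},{"xyz":[0.2,0.95,-1],"rotation":[0.3,0,0.11],"hand":0.3},{"xyz":[0.2,1,-1],"rotation":[0.4,0,0.11],"hand":0.3},{"xyz":[0.2,1,-1],"rotation":[0.4,0,0.11],"hand":0.3},{"xyz":[0.2,1,-1],"rotation":[0.4,0,0.11],"hand":0.3},{"xyz":[0.2,1,-1],"rotation":[0.4,0,0.11],"hand":0.3},{"xyz":[0.2,1,-1],"rotation":[0.4,0,0.11],"hand":0.3}]'
python3 - <<'E'
from h import *
st()
p,Rm=lidpose(1.8,.68);print(p);delta(p-.10*Rm[:,2],Rm)
E
```

```text
clock: 103.05
eef_pos: [0.592, -0.3274, 0.3405]
tcp_rot: [0.729, 0.667, -0.11, -0.106]
force: [0.1, 0.9, -0.3]
width: 0.0615
t 103.05 p [ 0.592  -0.3274  0.3405] x [ 0.086  0.996 -0.019] z [-0.301  0.008 -0.953] F [ 0.1  0.9 -0.3] w 0.0615 j [-0.6   0.56  0.94 -0.17  1.9  -2.12]
[ 0.65478633 -0.15025688  0.24982885]
xyz [ 1.214  0.72  -0.161] rot [ 0.477  0.021 -0.012] needcalls 1.21
```

```bash
python3 - <<'E'
from h import *
st()
p,R=lidpose(1.8,.68)
print(p,R[:,2]); 
delta(p-R[:,2]*.10,R)
E
cat h.py | tail -40
```

```text
t 103.05 p [ 0.592  -0.3274  0.3405] x [ 0.086  0.996 -0.019] z [-0.301  0.008 -0.953] F [ 0.1  0.9 -0.3] w 0.0615 j [-0.6   0.56  0.94 -0.17  1.9  -2.12]
[ 0.65478633 -0.15025688  0.24982885] [-0.62649497  0.05370957 -0.77757272]
xyz [ 1.214  0.72  -0.161] rot [ 0.477  0.021 -0.012] needcalls 1.21
    "tool z down, tool x at yaw in world"
    x=np.array([np.cos(yaw),np.sin(yaw),0]);z=np.array([0,0,-1.]);y=np.cross(z,x)
    return np.array([x,y,z]).T
def delta(p=None,Rm=None):
    s=read_state();R0=R.from_quat(s["tcp_rot"]).as_matrix();p0=s["eef_pos"]
    if p is None:p=p0
    if Rm is None:Rm=R0
    d=R0.T@(np.asarray(p,float)-p0)/.15; r=R.from_matrix(R0.T@Rm).as_rotvec()/np.deg2rad(45)
    print("xyz",np.round(d,3),"rot",np.round(r,3),"needcalls",round(max(np.abs(d).max(),np.abs(r).max()),2))
def st():
    s=read_state();Rm=R.from_quat(s["tcp_rot"]).as_matrix()
    print("t",round(s["clock"],2),"p",np.round(s["eef_pos"],4),"x",np.round(Rm[:,0],3),"z",np.round(Rm[:,2],3),"F",np.round(s["force"],1),"w",round(s["width"],4),"j",np.round(s["joints"],2))
def Rzx(z,x):
    z=np.array(z,fl
[... 1141 characters left out ...]
"
    s=read_state();R0=R.from_quat(s["tcp_rot"]);
    print("xyz",(R0.inv().apply(dp)/.15).round(3),"rot",(R0.inv().apply(drot)/np.deg2rad(45)).round(3))
RC=np.array([.5186,.3460]);RX=np.array([.9939,.1106]);RY=np.array([-.1106,.9939])
def rk(p): d=np.asarray(p)[:2]-RC; return np.round([d@RX,d@RY],4)
def wr(xr,yr): return RC+xr*RX+yr*RY
YB=np.deg2rad(-4.9);BX=np.array([np.cos(YB),np.sin(YB),0]);BY=np.array([-np.sin(YB),np.cos(YB),0])
HG=np.array([.4185,-.130,.1508])+.156*BX-np.array([0,0,.045])
def lidpose(a,b):
    K=HG+BX*(-.156*np.cos(a)+.045*np.sin(a))+np.array([0,0,.156*np.sin(a)+.045*np.cos(a)])
    Rm=R.from_rotvec(BY*b).as_matrix()@down(np.deg2rad(85.1))
    return K-.003*Rm[:,2],Rm
```

```bash
python3 -m creep '[{"xyz":[0.1,0.72,-0.16],"rotation":[0.1,0,0],"hand":0.3},{"xyz":[0.2,0.72,-0.16],"rotation":[0.2,0,0],"hand":0.3},{"xyz":[0.4,0.72,-0.16],"rotation":[0.35,0.02,-0.01],"hand":0.3},{"xyz":[0.6,0.72,-0.16],"rotation":[0.48,0.02,-0.01],"hand":0.3},{"xyz":[0.8,0.72,-0.16],"rotation":[0.48,0.02,-0.01],"hand":0.3},{"xyz":[1,0.72,-0.16],"rotation":[0.48,0.02,-0.01],"hand":0.3},{"xyz":[1,0.72,-0.16],"rotation":[0.48,0.02,-0.01],"hand":0.3},{"xyz":[1,0.72,-0.16],"rotation":[0.48,0.02,-0.01],"hand":0.3},{"xyz":[1,0.72,-0.16],"rotation":[0.48,0.02,-0.01],"hand":0.3},{"xyz":[1,0.72,-0.16],"rotation":[0.48,0.02,-0.01],"hand":0.3}]' && python3 - <<'E'
from h import *
st()
p,R=lidpose(1.8,.68)
delta(p-R[:,2]*.10,R)
delta(p,R)
c=cam("side");import cv2
cv2.imwrite("pics/cl1.png",c["image"][:,:,::-1])
E
```

```text
clock: 104.3
eef_pos: [0.6925, -0.184, 0.3217]
tcp_rot: [0.696, 0.638, -0.224, -0.242]
force: [0.1, -0.8, 0.4]
width: 0.0614
t 104.3 p [ 0.6925 -0.184   0.3217] x [ 0.086  0.996 -0.004] z [-0.62   0.051 -0.783] F [ 0.1 -0.8  0.4] w 0.0614 j [-0.35  1.05  0.3  -0.26  2.43 -1.98]
xyz [ 0.203  0.092 -0.124] rot [ 0.011  0.003 -0.004] needcalls 0.2
xyz [0.204 0.087 0.542] rot [ 0.011  0.003 -0.004] needcalls 0.54
```

View pics/cl1.png

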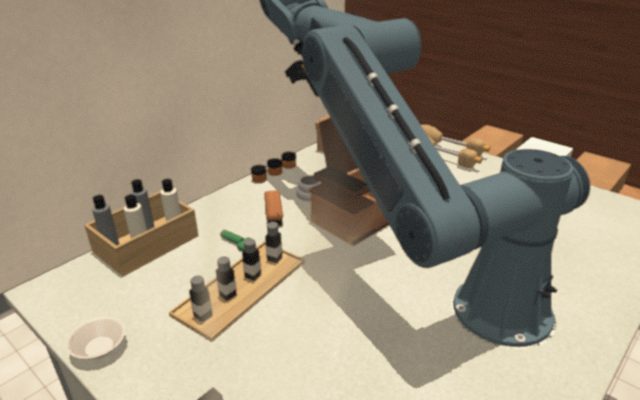

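```bash
python3 -m creep '[{"xyz":[0.1,0.05,0],"rotation":[0.01,0,0],"hand":0.3},{"xyz":[0.2,0.087,0],"rotation":[0.01,0,0],"hand":0.3},{"xyz":[0.204,0.087,0.05],"rotation":[0.01,0,0],"hand":0.3},{"xyz":[0.204,0.087,0.15],"rotation":[0.01,0,0],"hand":0.3},{"xyz":[0.204,0.087,0.3],"rotation":[0.01,0,0],"hand":0.3},{"xyz":[0.204,0.087,0.45],"rotation":[0.01,0,0],"hand":0.3},{"xyz":[0.204,0.087,0.54],"rotation":[0.01,0,0],"hand":0.3},{"xyz":[0.204,0.087,0.54],"rotation":[0.01,0,0],"hand":1},{"xyz":[0.204,0.087,0.54],"rotation":[0.01,0,0],"hand":1},{"xyz":[0.204,0.087,0.54],"rotation":[0.01,0,0],"hand":1}]' && python3 - <<'E'
from h import *
st()
p,R=lidpose(1.8,.68)
delta(p,R)
E
```

```text
clock: 105.6
eef_pos: [0.6557, -0.1502, 0.2506]
tcp_rot: [0.695, 0.637, -0.226, -0.244]
force: [-1.0, -0.9, 0.2]
width: 0.0339
t 105.6 p [ 0.6557 -0.1502  0.2506] x [ 0.086  0.996 -0.004] z [-0.625  0.051 -0.779] F [-1.  -0.9  0.2] w 0.0339 j [-0.33  0.9   0.68 -0.19  2.21 -1.88]
xyz [-0.001 -0.001  0.008] rot [ 0.002  0.004 -0.003] needcalls 0.01
```

```bash
python3 - <<'E'
from h import *
for a in (1.77,1.7,1.62,1.54,1.46,1.38,1.3,1.22):
    p,R=lidpose(a,.4*a if a<1.7 else .68);print(a,end=" ");delta(p,R)
E
```

```text
1.77 xyz [-0.001 -0.033  0.013] rot [ 0.002  0.004 -0.003] needcalls 0.03
1.7 xyz [-0.001 -0.107  0.031] rot [ 0.002  0.004 -0.003] needcalls 0.11
1.62 xyz [-0.001 -0.19   0.057] rot [-0.038  0.004 -0.003] needcalls 0.19
1.54 xyz [-0.002 -0.271  0.09 ] rot [-0.079  0.004 -0.003] needcalls 0.27
1.46 xyz [-0.002 -0.349  0.129] rot [-0.12   0.004 -0.003] needcalls 0.35
1.38 xyz [-0.002 -0.423  0.174] rot [-0.161  0.004 -0.003] needcalls 0.42
1.3 xyz [-0.002 -0.494  0.225] rot [-0.201  0.004 -0.003] needcalls 0.49
1.22 xyz [-0.002 -0.56   0.282] rot [-0.242  0.004 -0.003] needcalls 0.56
```

```bash
python3 -m creep '[{"xyz":[0,0,0],"rotation":[0,0,0],"hand":1},{"xyz":[0,0,0],"rotation":[0,0,0],"hand":1},{"xyz":[0,-0.033,0.013],"rotation":[0,0,0],"hand":1},{"xyz":[0,-0.107,0.031],"rotation":[0,0,0],"hand":1},{"xyz":[0,-0.19,0.057],"rotation":[-0.04,0,0],"hand":1},{"xyz":[0,-0.271,0.09],"rotation":[-0.08,0,0],"hand":1},{"xyz":[0,-0.349,0.129],"rotation":[-0.12,0,0],"hand":1},{"xyz":[0,-0.423,0.174],"rotation":[-0.16,0,0],"hand":1},{"xyz":[0,-0.494,0.225],"rotation":[-0.2,0,0],"hand":1},{"xyz":[0,-0.56,0.282],"rotation":[-0.24,0,0],"hand":1}]' && python3 - <<'E'
from h import *
st()
for a in (1.22,1.14,1.06,.98,.9,.82,.74,.66,.58,.5,.42):
    p,R=lidpose(a,.4*a);print(a,end=" ");delta(p,R)
E
```

```text
clock: 106.85
eef_pos: [0.5637, -0.1426, 0.2729]
tcp_rot: [0.716, 0.656, -0.165, -0.175]
force: [-0.2, -2.6, 9.4]
width: 0.024
t 106.85 p [ 0.5637 -0.1426  0.2729] x [ 0.086  0.996 -0.006] z [-0.466  0.035 -0.884] F [-0.2 -2.6  9.4] w 0.024 j [-0.38  0.51  1.18 -0.15  1.91 -1.88]
1.22 xyz [0.001 0.01  0.014] rot [ 0.003  0.006 -0.004] needcalls 0.01
1.14 xyz [ 0.001 -0.063  0.062] rot [-0.038  0.006 -0.004] needcalls 0.06
1.06 xyz [ 0.001 -0.131  0.117] rot [-0.079  0.006 -0.004] needcalls 0.13
0.98 xyz [ 0.001 -0.195  0.176] rot [-0.12   0.006 -0.004] needcalls 0.19
0.9 xyz [ 0.001 -0.253  0.24 ] rot [-0.16   0.006 -0.004] needcalls 0.25
0.82 xyz [ 0.001 -0.307  0.309] rot [-0.201  0.006 -0.004] needcalls 0.31
0.74 xyz [ 0.002 -0.354  0.382] rot [-0.242  0.006 -0.004] needcalls 0.38
0.66 xyz [ 0.002 -0.396  0.458] rot [-0.283  0.006 -0.003] needcalls 0.46
0.58 xyz [ 0.002 -0.432  0.538] rot [-0.323  0.007 -0.003] needcalls 0.54
0.5 xyz [ 0.002 -0.461  0.62 ] rot [-0.364  0.007 -0.003] needcalls 0.62
0.42 xyz [ 0.003 -0.483  0.703] rot [-0.405  0.007 -0.003] needcalls 0.7
```

```bash
python3 -m creep '[{"xyz":[0,-0.063,0.062],"rotation":[-0.04,0,0],"hand":1},{"xyz":[0,-0.131,0.117],"rotation":[-0.08,0,0],"hand":1},{"xyz":[0,-0.195,0.176],"rotation":[-0.12,0,0],"hand":1},{"xyz":[0,-0.253,0.24],"rotation":[-0.16,0,0],"hand":1},{"xyz":[0,-0.307,0.309],"rotation":[-0.2,0,0],"hand":1},{"xyz":[0,-0.354,0.382],"rotation":[-0.24,0,0],"hand":1},{"xyz":[0,-0.396,0.458],"rotation":[-0.28,0,0],"hand":1},{"xyz":[0,-0.432,0.538],"rotation":[-0.32,0,0],"hand":1},{"xyz":[0,-0.461,0.62],"rotation":[-0.36,0,0],"hand":1},{"xyz":[0,-0.483,0.703],"rotation":[-0.4,0,0],"hand":1}]' && python3 - <<'E'
from h import *
st()
for a in (.42,.36,.3,.24,.18,.12,.07,.03,.0):
    p,R=lidpose(a,.4*a);print(a,end=" ");delta(p,R)
E
```

```text
clock: 108.1
eef_pos: [0.4462, -0.1322, 0.215]
tcp_rot: [0.734, 0.673, -0.063, -0.065]
force: [-20.5, 1.3, 17.7]
width: 0.0235
t 108.1 p [ 0.4462 -0.1322  0.215 ] x [ 0.086  0.996 -0.006] z [-0.179  0.01  -0.984] F [-20.5   1.3  17.7] w 0.0235 j [-0.49  0.09  1.77 -0.08  1.44 -1.96]
0.42 xyz [-0.001  0.032  0.005] rot [-0.016  0.007 -0.002] needcalls 0.03
0.36 xyz [-0.001  0.001  0.062] rot [-0.046  0.007 -0.002] needcalls 0.06
0.3 xyz [-0.    -0.027  0.121] rot [-0.077  0.007 -0.002] needcalls 0.12
0.24 xyz [-0.    -0.051  0.182] rot [-0.108  0.007 -0.002] needcalls 0.18
0.18 xyz [ 0.    -0.071  0.244] rot [-0.138  0.007 -0.002] needcalls 0.24
0.12 xyz [ 0.    -0.087  0.307] rot [-0.169  0.007 -0.002] needcalls 0.31
0.07 xyz [ 0.001 -0.098  0.36 ] rot [-0.194  0.007 -0.001] needcalls 0.36
0.03 xyz [ 0.001 -0.105  0.403] rot [-0.214  0.007 -0.001] needcalls 0.4
0.0 xyz [ 0.001 -0.109  0.435] rot [-0.23   0.007 -0.001] needcalls 0.43
```

```bash
python3 -m creep '[{"xyz":[0,-0.03,0.06],"rotation":[-0.046,0,0],"hand":1},{"xyz":[0,-0.055,0.12],"rotation":[-0.077,0,0],"hand":1},{"xyz":[0,-0.08,0.18],"rotation":[-0.108,0,0],"hand":1},{"xyz":[0,-0.1,0.244],"rotation":[-0.138,0,0],"hand":1},{"xyz":[0,-0.115,0.307],"rotation":[-0.169,0,0],"hand":1},{"xyz":[0,-0.125,0.34],"rotation":[-0.19,0,0],"hand":1},{"xyz":[0,-0.125,0.36],"rotation":[-0.2,0,0],"hand":1},{"xyz":[0,-0.125,0.38],"rotation":[-0.21,0,0],"hand":1},{"xyz":[0,-0.125,0.38],"rotation":[-0.21,0,0],"hand":1},{"xyz":[0,-0.125,0.38],"rotation":[-0.21,0,0],"hand":1}]' && python3 - <<'E'
from h import *
st()
for a in (.03,.0):
    p,R=lidpose(a,.4*a);print(a,end=" ");delta(p,R)
E
```

```text
clock: 109.35
eef_pos: [0.4178, -0.1301, 0.1625]
tcp_rot: [0.737, 0.676, -0.007, -0.004]
force: [0.8, -0.3, -0.6]
width: 0.0003
t 109.35 p [ 0.4178 -0.1301  0.1625] x [ 0.086  0.996 -0.006] z [-0.016 -0.004 -1.   ] F [ 0.8 -0.3 -0.6] w 0.0003 j [-0.57 -0.03  2.   -0.01  1.18 -2.05]
0.03 xyz [0.002 0.015 0.027] rot [-0.004  0.007 -0.001] needcalls 0.03
0.0 xyz [0.002 0.005 0.058] rot [-0.02   0.007 -0.001] needcalls 0.06
```

```bash
python3 - <<'E'
from h import *
import cv2
for n in("scene","wrist"):
    c=cam(n);cv2.imwrite(f"pics/cl2{n}.png",c["image"][:,:,::-1])
E
```

```text
(no output)
```

View pics/cl2scene.png

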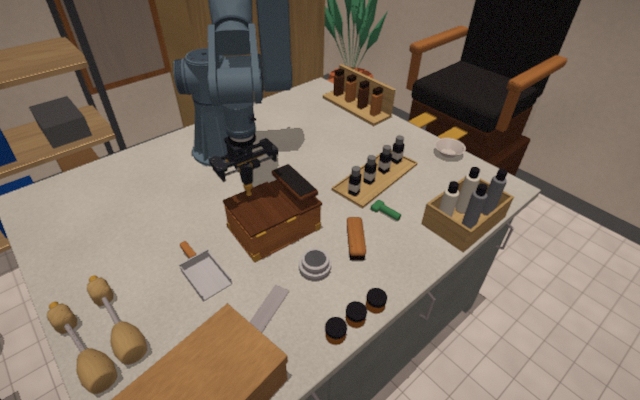

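View pics/cl2wrist.png

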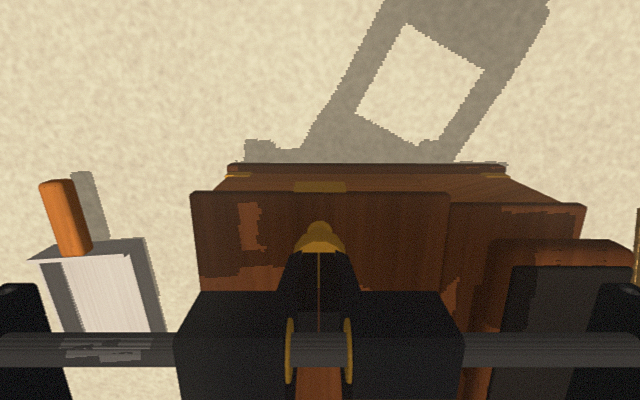

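```bash
python3 - <<'E'
from h import *
crop(cam("scene"),200,110,340,260,4,"cl3a")
crop(cam("wrist"),160,140,500,340,2.2,"cl3b")
E
```

```text
(no output)
```

View pics/cl3a.png

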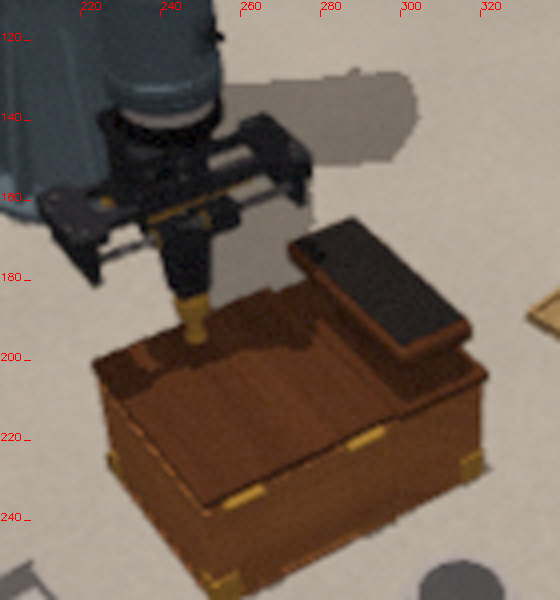

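View pics/cl3b.png

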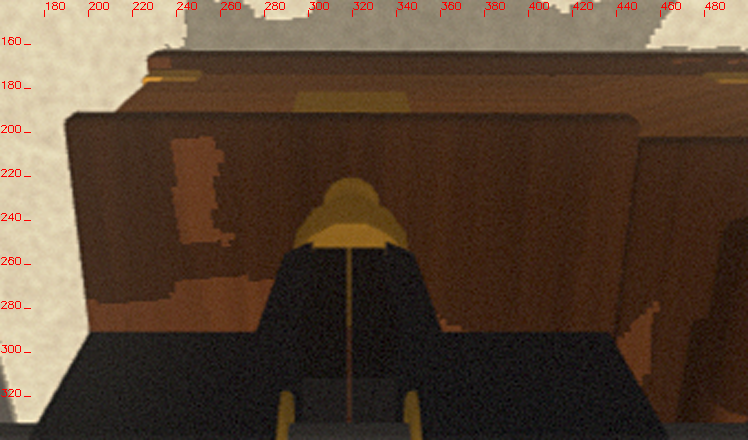

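```bash
python3 - <<'E'
from h import *
from cell import bot
print(bot.tips_ahead); st()
s=read_state();c=capture("wrist");T=c["T_tool_cam"]
Rm=R.from_quat(s["tcp_rot"]).as_matrix()
K=c["K"]
def pw(X):
    q=np.linalg.inv(T)@np.r_[Rm.T@(np.array(X)-s["eef_pos"]),1]; u=K@q[:3]; return (u[:2]/u[2]).round(1)
for a in(0,.03,.05,.1):
    K0=HG
    def lp(r,h,y): return HG+BX*(-r*np.cos(a)+h*np.sin(a))+np.array([0,0,r*np.sin(a)+h*np.cos(a)])+BY*y
    print(a,"knob top",pw(lp(.156,.053,0)),"head front",pw(lp(.170,.045,0)),"headfront low",pw(lp(.170,.037,0)),"frontedge corners",pw(lp(.175,.01,.079)),pw(lp(.175,.01,-.079)),pw(lp(.175,0,.0)))
E
```

```text
0.022
t 109.55 p [ 0.4178 -0.1301  0.1625] x [ 0.086  0.996 -0.006] z [-0.016 -0.004 -1.   ] F [ 0.2 -0.4 -0.6] w 0.0006 j [-0.57 -0.03  2.   -0.01  1.18 -2.05]
0 knob top [319.4 267.4] head front [319.5 235. ] headfront low [319.5 228.9] frontedge corners [451.8 204. ] [188.3 203.5] [319.7 198.7]
0.03 knob top [319.4 275.2] head front [319.5 241.8] headfront low [319.5 234.8] frontedge corners [455.  207.5] [185.1 206.9] [319.7 201.4]
0.05 knob top [319.3 280.7] head front [319.4 246.7] headfront low [319.5 239.1] frontedge corners [457.2 210. ] [182.9 209.5] [319.7 203.4]
0.1 knob top [319.3 295.7] head front [319.4 260.1] headfront low [319.4 250.9] frontedge corners [462.9 217.2] [177.1 216.6] [319.7 209.3]
```

```bash
python3 - <<'E'
from h import *
s=read_state();c=capture("wrist");T=c["T_tool_cam"]
Rm=R.from_quat(s["tcp_rot"]).as_matrix();K=c["K"]
def pt(X):
    q=np.linalg.inv(T)@np.r_[X,1]; u=K@q[:3]; return (u[:2]/u[2]).round(1)
print("wrist tips",[pt((x,y,z)) for z in(.0,.022) for y in(-.009,.009) for x in (0,.01)])
c=cam("scene")
k=np.array([.4185,-.130,0])
for z in(.115,.143,.158): print(z,proj(c,k+[0,0,z]),proj(c,k+[0,0,z]+BY*.014))
print("tip",proj(c,s["eef_pos"]+Rm@[0,0,.022]),"tcp",proj(c,s["eef_pos"]))
crop(cam("scene"),225,150,275,210,10,"cl4a")
crop(cam("side"),300,100,400,240,4,"cl4b")
E
```

```text
wrist tips [array([319.1, 253.2]), array([340. , 253.2]), array([319. , 285.9]), array([339.2, 285.9]), array([319. , 234.1]), array([337.6, 234.1]), array([319. , 263.7]), array([337. , 263.7])]
0.115 [248.70697756 194.47781382] [252.73194648 192.75814203]
0.143 [247.77919193 187.47404303] [251.87020355 185.76391418]
0.158 [247.27038111 183.63307561] [251.39766779 181.9286372 ]
tip [247.60685281 187.9720447 ] tcp [246.9490962  182.37852819]
```

View pics/cl4a.png

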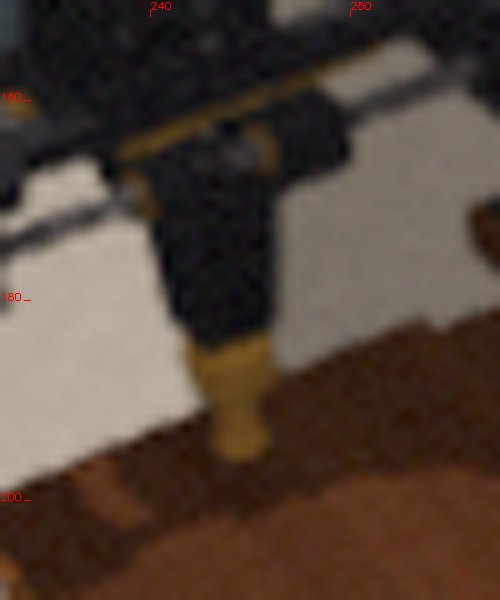

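View pics/cl4b.png

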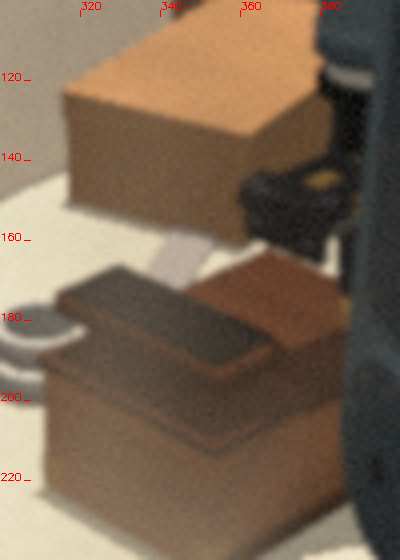

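```bash
python3 -m creep '[{"xyz":[0,0,0],"rotation":[0,0,0],"hand":0.9},{"xyz":[0,0,0],"rotation":[0,0,0],"hand":0.8},{"xyz":[0,0,0],"rotation":[0,0,0],"hand":0.6},{"xyz":[0,0,0],"rotation":[0,0,0],"hand":0.5},{"xyz":[0,0,0],"rotation":[0,0,0],"hand":0.4},{"xyz":[0,0,0],"rotation":[0,0,0],"hand":0.3},{"xyz":[0,0,0],"rotation":[0,0,0],"hand":0.3},{"xyz":[0,0,-0.1],"rotation":[0,0,0],"hand":0.3},{"xyz":[0,0,-0.25],"rotation":[0,0,0],"hand":0.3},{"xyz":[0,0,-0.4],"rotation":[0,0,0],"hand":0.3}]' && python3 - <<'E'
from h import *
st()
crop(cam("scene"),200,110,340,260,4,"cl5a")
crop(cam("wrist"),160,100,500,400,2,"cl5b")
E
```

```text
clock: 111.05
eef_pos: [0.4188, -0.1299, 0.224]
tcp_rot: [0.737, 0.676, -0.007, -0.003]
force: [0.1, 0.9, -0.5]
width: 0.0616
t 111.05 p [ 0.4188 -0.1299  0.224 ] x [ 0.086  0.996 -0.006] z [-0.015 -0.005 -1.   ] F [ 0.1  0.9 -0.5] w 0.0616 j [-0.56 -0.11  1.94 -0.01  1.32 -2.05]
```

View pics/cl5a.png

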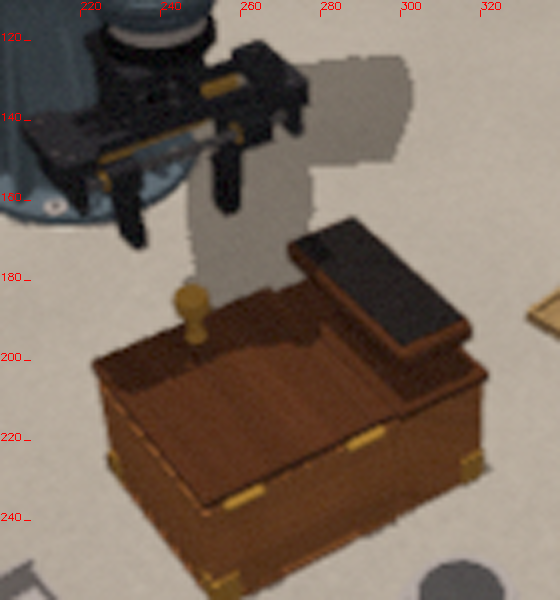

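View pics/cl5b.png

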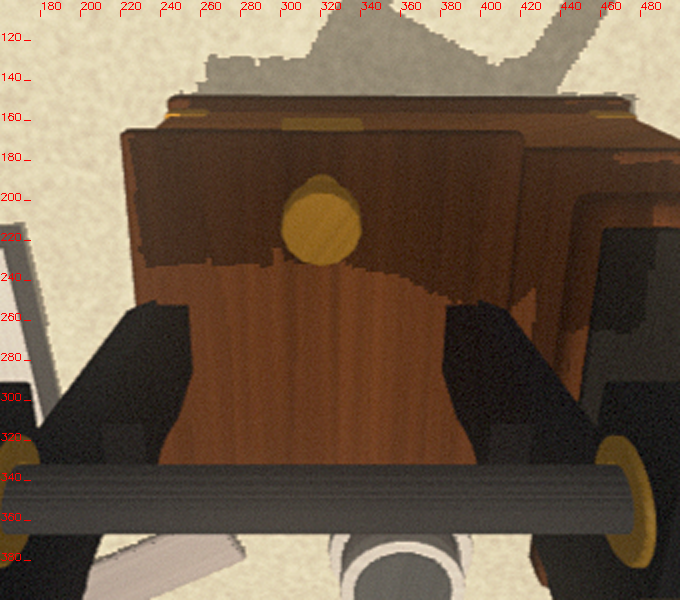

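```bash
python3 -m creep '[{"xyz":[0,0,0],"rotation":[0,0,0],"hand":1},{"xyz":[0,0,0],"rotation":[0,0,0],"hand":1},{"xyz":[0,0,0],"rotation":[0,0,0],"hand":1},{"xyz":[0,0,0],"rotation":[0,0,0],"hand":1},{"xyz":[0,0,0.1],"rotation":[0,0,0],"hand":1},{"xyz":[0,0,0.2],"rotation":[0,0,0],"hand":1},{"xyz":[0,0,0.26],"rotation":[0,0,0],"hand":1},{"xyz":[0,0,0.28],"rotation":[0,0,0],"hand":1},{"xyz":[0,0,0.3],"rotation":[0,0,0],"hand":1},{"xyz":[0,0,0.3],"rotation":[0,0,0],"hand":1}]'
```

```text
clock: 112.4
eef_pos: [0.4199, -0.1312, 0.1808]
tcp_rot: [0.737, 0.676, -0.006, -0.001]
force: [0.8, 1.2, -0.6]
width: 0.0001
```

```bash
python3 -m creep '[{"xyz":[0,0,0.01],"rotation":[0,0,0],"hand":1},{"xyz":[0,0,0.02],"rotation":[0,0,0],"hand":1},{"xyz":[0,0,0.03],"rotation":[0,0,0],"hand":1},{"xyz":[0,0,0.03],"rotation":[0,0,0],"hand":1},{"xyz":[0,0,0.04],"rotation":[0,0,0],"hand":1},{"xyz":[0,0,0.04],"rotation":[0,0,0],"hand":1},{"xyz":[0,0,0.05],"rotation":[0,0,0],"hand":1},{"xyz":[0,0,0.05],"rotation":[0,0,0],"hand":1},{"xyz":[0,0,0.05],"rotation":[0,0,0],"hand":1},{"xyz":[0,0,0.05],"rotation":[0,0,0],"hand":1}]'
```

```text
clock: 113.65
eef_pos: [0.4198, -0.1312, 0.1733]
tcp_rot: [0.737, 0.676, -0.006, -0.001]
force: [0.2, -0.7, -0.5]
width: 0.0003
```

```bash
python3 - <<'E'
from h import *
crop(cam("scene"),215,130,295,215,7,"cl6a")
crop(cam("wrist"),200,140,440,340,3,"cl6b")
E
```

```text
(no output)
```

View pics/cl6a.png

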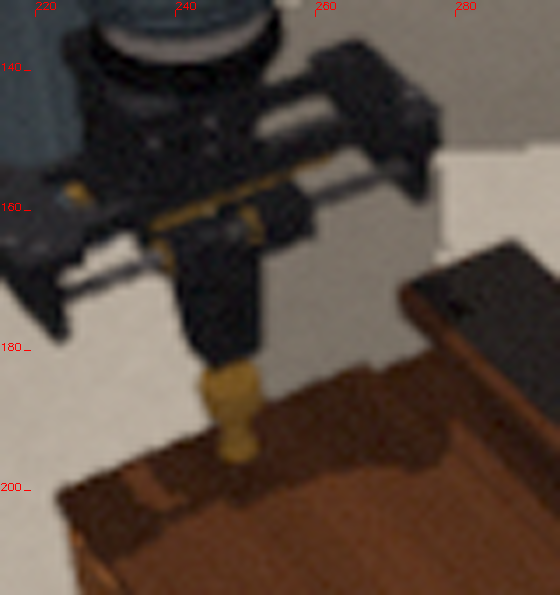

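View pics/cl6b.png

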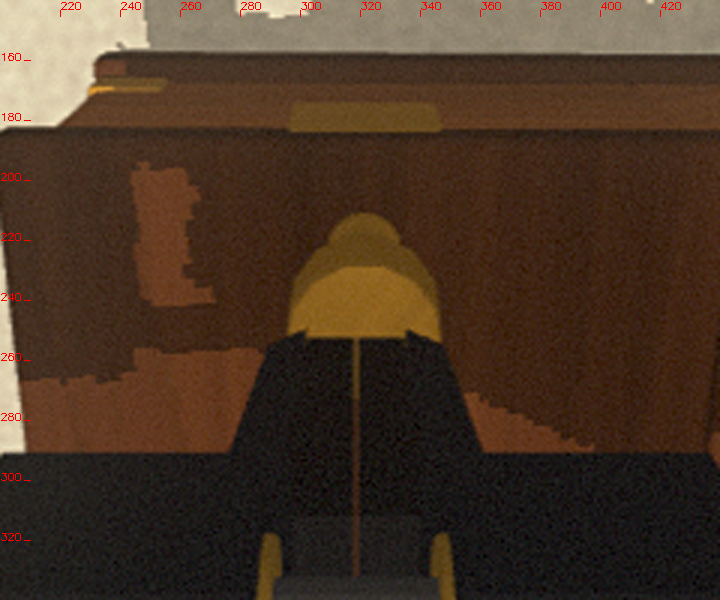

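```bash
python3 -m creep '[{"xyz":[0,0,0.02],"rotation":[0,0,0],"hand":1},{"xyz":[0,0,0.03],"rotation":[0,0,0],"hand":1},{"xyz":[0,0,0.04],"rotation":[0,0,0],"hand":1},{"xyz":[0,0,0.05],"rotation":[0,0,0],"hand":1},{"xyz":[0,0,0.06],"rotation":[0,0,0],"hand":1},{"xyz":[0,0,0.07],"rotation":[0,0,0],"hand":1},{"xyz":[0,0,0.075],"rotation":[0,0,0],"hand":1},{"xyz":[0,0,0.08],"rotation":[0,0,0],"hand":1},{"xyz":[0,0,0.08],"rotation":[0,0,0],"hand":1},{"xyz":[0,0,0.08],"rotation":[0,0,0],"hand":1}]'; python3 -m creep '[{"xyz":[0,0,0.005],"rotation":[0,0,0],"hand":1},{"xyz":[0,0,0.01],"rotation":[0,0,0],"hand":1},{"xyz":[0,0,0.01],"rotation":[0,0,0],"hand":1},{"xyz":[0,0,0.015],"rotation":[0,0,0],"hand":1},{"xyz":[0,0,0.015],"rotation":[0,0,0],"hand":1},{"xyz":[0,0,0.015],"rotation":[0,0,0],"hand":1},{"xyz":[0,0,0.015],"rotation":[0,0,0],"hand":1},{"xyz":[0,0,0.015],"rotation":[0,0,0],"hand":1},{"xyz":[0,0,0.015],"rotation":[0,0,0],"hand":1},{"xyz":[0,0,0.015],"rotation":[0,0,0],"hand":1}]'
```

```text
clock: 115.0
eef_pos: [0.4197, -0.1314, 0.1614]
tcp_rot: [0.737, 0.676, -0.006, -0.001]
force: [-0.3, 0.1, -0.2]
width: 0.0006
clock: 116.25
eef_pos: [0.4198, -0.1314, 0.1596]
tcp_rot: [0.737, 0.676, -0.007, -0.001]
force: [-2.6, 1.4, 5.3]
width: 0.0004
```

```bash
python3 -m creep '[{"xyz":[0,0,0.01],"rotation":[0,0,0],"hand":1},{"xyz":[0,0,0.015],"rotation":[0,0,0],"hand":1},{"xyz":[0,0,0.02],"rotation":[0,0,0],"hand":1},{"xyz":[0,0,0.02],"rotation":[0,0,0],"hand":1},{"xyz":[0,0,0.02],"rotation":[0,0,0],"hand":1},{"xyz":[0,0,0.02],"rotation":[0,0,0],"hand":1},{"xyz":[0,0,0.02],"rotation":[0,0,0],"hand":1},{"xyz":[0,0,0.02],"rotation":[0,0,0],"hand":1},{"xyz":[0,0,0.02],"rotation":[0,0,0],"hand":1},{"xyz":[0,0,0.02],"rotation":[0,0,0],"hand":1}]'
```

```text
clock: 117.5
eef_pos: [0.4198, -0.1315, 0.1592]
tcp_rot: [0.737, 0.676, -0.007, -0.001]
force: [-10.7, 5.4, 25.9]
width: 0.0001
```

```bash
python3 -m creep '[{"xyz":[0,0,-0.05],"rotation":[0,0,0],"hand":1},{"xyz":[0,0,-0.2],"rotation":[0,0,0],"hand":1},{"xyz":[0,0,-0.4],"rotation":[0,0,0],"hand":1},{"xyz":[0,0,-0.6],"rotation":[0,0,0],"hand":1},{"xyz":[0,0,-0.8],"rotation":[0,0,0],"hand":1},{"xyz":[0,0,-0.9],"rotation":[0,0,0],"hand":1},{"xyz":[0,0,-0.9],"rotation":[0,0,0],"hand":1},{"xyz":[0,0,-0.9],"rotation":[0,0,0],"hand":1},{"xyz":[0,0,-0.9],"rotation":[0,0,0],"hand":1},{"xyz":[0,0,-0.9],"rotation":[0,0,0],"hand":1}]' && python3 - <<'E'
from h import *
import cv2
st()
crop(cam("scene"),200,110,340,260,4,"cl7a")
cv2.imwrite("pics/cl7w.png",cam("wrist")["image"][:,:,::-1])
cv2.imwrite("pics/cl7s.png",cam("scene")["image"][:,:,::-1])
E
```

```text
clock: 118.75
eef_pos: [0.421, -0.1302, 0.2934]
tcp_rot: [0.737, 0.676, -0.007, -0.001]
force: [1.0, 0.2, -0.7]
width: 0.0005
t 118.75 p [ 0.421  -0.1302  0.2934] x [ 0.085  0.996 -0.008] z [-0.012 -0.007 -1.   ] F [ 1.   0.2 -0.7] w 0.0005 j [-0.56 -0.17  1.85 -0.01  1.47 -2.05]
```

View pics/cl7a.png

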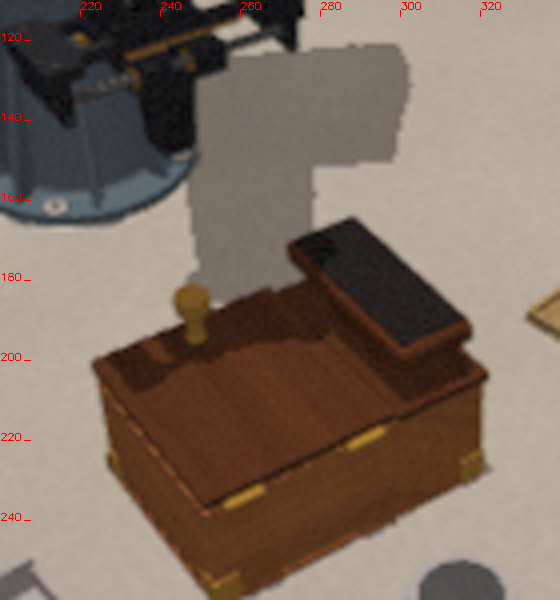

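View pics/cl7w.png

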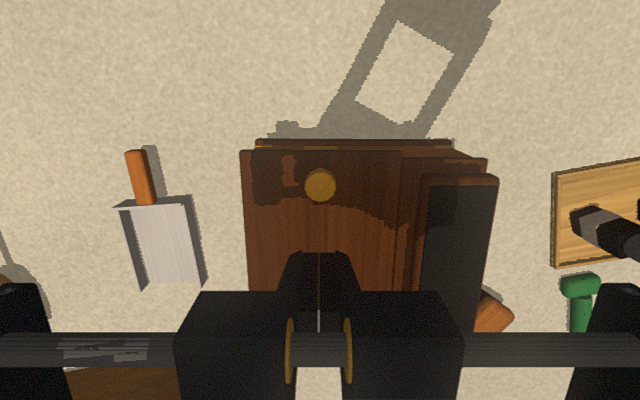

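View pics/cl7s.png

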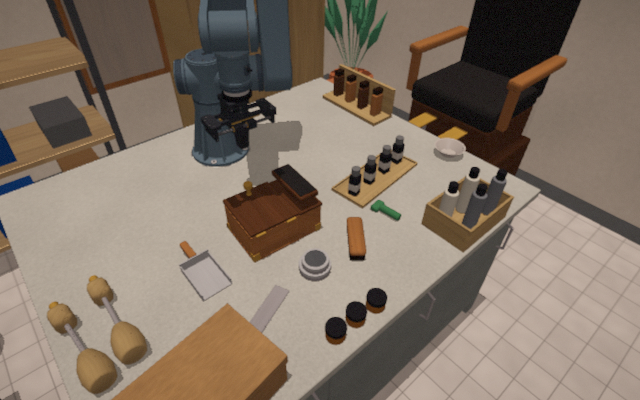

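```bash
ls -tr pics | head -8; ls pics/*.npy *.npz 2>/dev/null; python3 - <<'E'
import cv2,glob,os,numpy as np
b=cv2.imread("pics/cl7s.png")[195:240,215:275].astype(int)
for f in sorted(glob.glob("pics/*.png"),key=os.path.getmtime):
    a=cv2.imread(f)
    if a.shape==(400,640,3):
        r=a[195:240,215:275].astype(int); print(f,np.abs(r-b).mean().round(1))
E
```

```text
scene0.png
side0.png
wrist0.png
x.npy
rackA.png
boxA.png
rackB.png
boxB.png
pics/x.npy
pics/scene0.png 3.5
pics/side0.png 108.4
pics/wrist0.png 55.2
pics/w1.png 64.5
pics/w2.png 68.2
pics/w3.png 59.4
pics/w4.png 70.0
pics/w7.png 85.6
pics/w8.png 42.8
pics/w15.png 46.2
pics/w16.png 50.8
pics/w17.png 42.9
pics/w19.png 61.7
pics/w23.png 59.8
pics/w24.png 52.6
pics/w27.png 60.9
pics/w28.png 59.4
pics/w29.png 48.4
pics/w30.png 57.0
pics/w35.png 34.8
pics/w38.png 58.5
pics/w40.png 55.0
pics/w41.png 59.5
pics/w45.png 74.8
pics/cl1.png 119.1
pics/cl2scene.png 3.1
pics/cl2wrist.png 36.8
pics/cl7w.png 40.4
pics/cl7s.png 0.0
```

```bash
python3 - <<'E'
import cv2,numpy as np
a=cv2.imread("pics/scene0.png");b=cv2.imread("pics/cl7s.png")
x0,y0,x1,y1=238,175,258,200
for n,i in(("0",a),("7",b)):
    h=cv2.cvtColor(i[y0:y1,x0:x1],cv2.COLOR_BGR2HSV); m=(h[...,0]>14)&(h[...,0]<28)&(h[...,1]>120)&(h[...,2]>60)
    ys,xs=np.nonzero(m);print(n,m.sum(),xs.mean()+x0,ys.mean()+y0,ys.min()+y0,ys.max()+y0)
o=np.hstack([cv2.resize(i[165:245,215:300],None,fx=4.5,fy=4.5,interpolation=cv2.INTER_CUBIC) for i in(a,b)]);cv2.imwrite("pics/cmp.png",o)
g=[cv2.cvtColor(i,cv2.COLOR_BGR2GRAY) for i in(a,b)]
t=g[1][178:198,240:256];r=cv2.matchTemplate(g[0][170:206,232:264],t,cv2.TM_CCOEFF_NORMED);print(cv2.minMaxLoc(r))
E
```

```text
0 92 247.9673913043478 187.40217391304347 181 195
7 92 247.8695652173913 187.70652173913044 181 195
(-0.209648996591568, 0.889194667339325, (0, 0), (8, 8))
```

View pics/cmp.png

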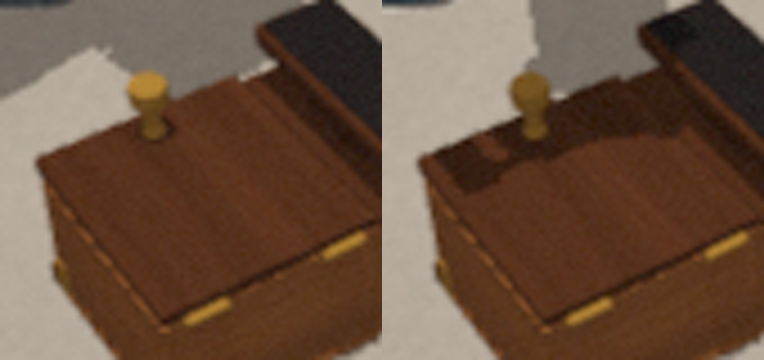

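```bash
python3 - <<'E'
import cv2,numpy as np
a=cv2.imread("pics/scene0.png");b=cv2.imread("pics/cl7s.png")
for n,(x0,y0,x1,y1) in dict(tins=(292,240,338,284),brush=(338,212,374,262),app=(364,196,406,226)).items():
    print(n,np.abs(a[y0:y1,x0:x1].astype(int)-b[y0:y1,x0:x1]).mean().round(2))
from h import *
crop(cam("scene"),320,120,430,210,6,"fin1")
crop(cam("scene"),160,230,250,305,6,"fin2")
E
```

```text
tins 1.13
brush 1.33
app 1.2
```

View pics/fin1.png

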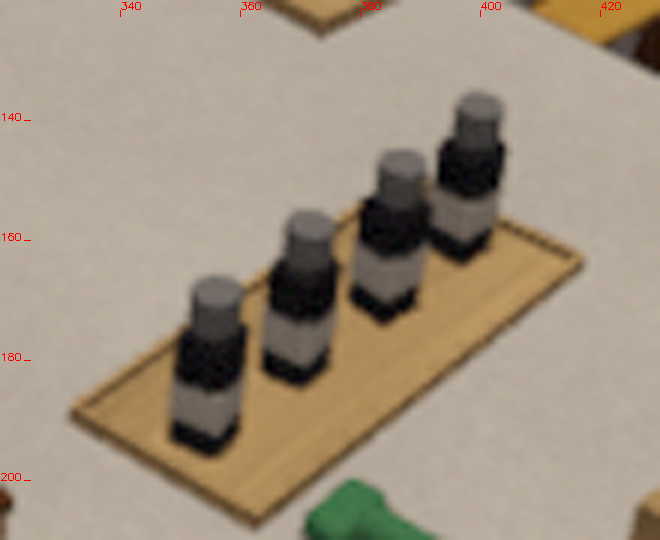

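View pics/fin2.png

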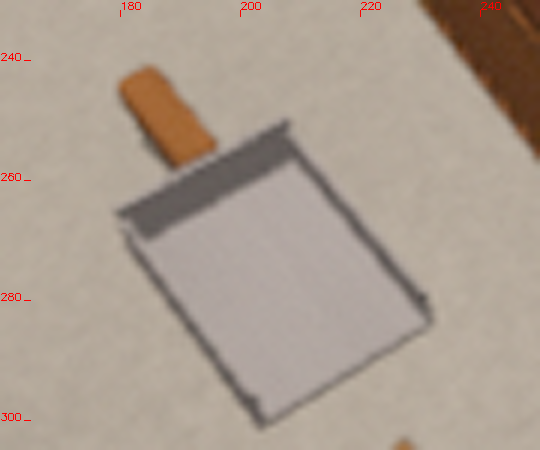

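```bash
python3 -c "
from cell import order
print(order.sign_off())"
```

```text
the job is handed in; nothing more can be done
None
```

The stand is in order and the job is handed in, at about 119 s of the 210 s. All the checks agreed, but I did not pull on the lid to test the latch.

- **Bottles:** all four stand upright in one row down the middle of the rack, each within about 3 mm of the line.
- **Erasers and tray:** the five blocks were tipped into the box. The empty tray lies flat on the cabinet top.
- **Lid:** near the end of closing, the grip slipped off the knob and the lid dropped the last bit shut. I then pressed on the knob with about 26 N against a firm stop. In the scene camera the knob is back within about 0.3 px of where it was at the start, when the lid was shut. A lid only resting on its catch would show a shift of more than 1 px.
- **Bystanders:** the tins, brush and applicator match the first picture, and the arm ended clear above the box.

One reading disagreed with the stated geometry. The closed fingers touched the knob about 20 mm lower than the stated 22 mm fingertip distance implies, which probably explains the slip. I went by the force reading for the final press instead.

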